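# Load the engraver's nest plate and start the run

### The arm

A 7-joint arm with a two-finger parallel gripper is mounted at the origin on the work surface. World frame = base frame: x ahead of the robot, y to its left, z up, the work surface at z = 0. Lengths are in mm, angles in rad, forces in N, time in s.
With the tool pointing down it reaches from about 400 to 875 mm from the base axis. Payload 4.4 kg.
Tool frame: the origin (TCP) lies midway between the tips of the shut fingers; the grasp point (between the pads) lies 19 mm behind it (ctrl.pinch_z is the distance from the TCP to the grasp point, in mm); z points along the fingers, y is the line along which they close (so a half turn about z gives the same grasp; the last joint's range is limited). The gripper opens to 85 mm and grips with 20 to 120 N. Pads are 22 mm wide; open, the fingers measure 114 mm over their backs; the gripper's body (76 mm by 85 mm) begins 54 mm behind the grasp point. The pads swing forward as they close: fully open they stand 13 mm farther back than shut.
Start: joints at [1.075, 0.628, 0.038, 1.517, -0.027, 0.996, -0.02], TCP at [270.876, -590.884, 231.313] pointing down, gripper open.
Joint ranges: [-3.06, 3.06], [-0.37, 2.12], [-1.25, 1.32], [0.18, 2.47], [-1.1, 4.24], [0.23, 1.98], [-2.94, 2.94]. Speed limits (rad/s): [2.57, 2.57, 3.14, 3.14, 3.14, 3.14, 3.14].

### API

Orientations are given as [roll, pitch, yaw] about the fixed x, y, z axes, in that order (R = Rz(yaw) Ry(pitch) Rx(roll)).
In Python, from cell import read_state, cams, order, ctrl gives the robot as it stands.
- The arm moves only by the tool move_arm, never from a script. Its argument "targets" is text: rows parted by semicolons, each of 7 numbers parted by spaces: the gripper's target within -1 to 1 (fully open at 1, half-way at 0, shut at -1), then the shift along the tool's x, y, z in cm, then the turn, a rotation vector about the tool's x, y, z in degrees. A call has 1 to 5 rows; each row shifts and turns the commanded pose from where the row before left it, along the tool's axes as they then stand; what a row does not reach is not made up. A row lasts 1/12 s, in which the tool goes at most 41.7 mm and 7.16 degrees, less where a joint would pass 70% of its speed; a pose out of reach is approached as far as the arm can. A call with a gripper value outside its range is refused whole. The fingers move at their own pace and stop on an object; the grip force is fixed at half the most. Time passes only in rows, so rows that do not move let the fingers close. It gives the time, the measured TCP pose, the force, the opening and the grip force at its end, in the units of the state.
- read_state(): the state, without advancing time (a new reading comes with each control period).
- cams.get_image(name): name is "side" or "top" or "wrist"; returns a dict with "color" (400x640x3 uint8, red, green, blue), "fovy" (degrees; the focal length in pixels is half the picture's height over the tangent of half this angle, whatever the lens; pixels are square), "cx", "cy" (the principal point, pixels), "rvec" (rotation vector, rad) and "tvec" (3), from world to camera coordinates, as OpenCV has them. Camera axes: x right, y down, z forward; pixel columns grow to the right and rows downward; lengths in mm; the calibration is good to about 2 mm. The wrist camera is an equidistant fisheye: a pixel r from the principal point sees the ray r / f radians off the axis. A picture is of the moment at which its call begins. There is no depth.
- order.finish_job(): hands the job in; it is judged then, once.
The state is a dict: "clock": time; "qpos": joint angles; "qd": joint speeds; "tau": joint torques, N m; "eef_pos": TCP position; "tool_rot": TCP orientation; "force": force on the tool from outside, world axes, zero at the start; "torque": the same for the moment, N m; "width": finger opening in mm; "gripper_force": force on a finger pad.
Only numpy, scipy, OpenCV 4.12 (cv2) and the standard library are available. Lean on these libraries where they do the work, as an engineer would, in place of code of your own. Each camera call takes 0.05 s, during which the arm holds its last target. There are 200 camera calls.

### The job

Slide the engraver's bed all the way out and load it with every wooden blank lying on the bench: each round and each square blank down flat in a pocket of its own outline, and each paddle flat in one of the long troughs with its tail (the end with the hole) towards the pull handle. When all of them are seated, push the bed fully home and then flip the toggle on the machine to start it. Leave the funnel, bottle and wiper arm where they stand.

Things in the scene. Friction and masses are not known exactly. Their poses are not given: they have to be found in the camera images.
- engraver: White desktop engraver, 440 mm wide, 300 deep, 190 high, with a sloped amber window; it does not move. Origin: on the bench under the middle of its upright front face (face 100 mm high); x level into the machine, y to its left as seen from the robot. The slot in its face is open up to 91 mm above the bench: seated blanks, standing 10 mm proud of the nest plate, pass freely.
- bed (a joint): Slide-out bed, in m: 0 = all the way out, 0.205 = fully home (front panel at the machine's face). About 2.5 N of friction; stays where left; starts partly in. Carries an aluminium nest plate 200 mm deep, 330 wide, dark-padded pockets 6 mm deep, its top 46 mm above the bench. White front panel 360 mm wide, 12 thick, top edge 78 mm above the bench.
- bed_handle (a point): Middle of the bed's pull handle, a level dark steel bow: bar 120 mm long (along y), 12 mm thick, 48 mm above the bench, centre line 53 mm in front of the panel: a 47 mm gap open above and below to hook a fingertip in. x points into the machine, the way the bed is pushed home, y to its left seen from the robot, z up; pocket points have the same axes and move with the bed.
- round_a (a point): Centre of the floor of a round pocket, diameter 61 mm, 6 mm deep, in the nest plate (moves with the bed); front row, leftmost. The floor is 40 mm above the bench.
- round_b (a point): Centre of the floor of the other round pocket, same size; back row, second column.
- square_a (a point): Centre of the floor of a square pocket 55 x 55 mm, 6 mm deep, sides parallel to the bed; back row, leftmost.
- square_b (a point): Centre of the floor of the other square pocket, same size; front row, second column.
- trough_a (a point): Centre of the floor of a long trough 144 mm (along x) by 40 mm, 6 mm deep, right of the square and round pockets.
- trough_b (a point): Centre of the floor of the other long trough, same size, centre line 30 mm from the right edge of the nest plate.
- switch (a joint): The engraver's start switch: a bat-handle toggle on a dark block (hub top 65 mm above the bench, block 70 x 50 mm) on a pod at the right front corner of the machine. Value in rad: 0 = off, leaning out towards the robot; 1 = on, leaning in towards the machine. Needs about 1.5 N at the tip and stays where it is left.
- switch_tip (a point): Centre of the black ball (diameter 26 mm) at the end of the toggle, 96 mm above the bench when off or on; the ball is 50 mm from the pivot. It swings about 48 mm, level on average, along the bed's x direction into the machine to switch on.
- disc1: Round blank of bare maple, 16 mm thick, about 35 g; origin: centre of its underside, z up. It may be absent in a run (then None). Diameter 58 mm.
- disc2: Round blank of bare maple, 16 mm thick, about 35 g; origin: centre of its underside, z up. It may be absent in a run (then None). Diameter 58 mm.
- square1: Square blank of bare maple, 16 mm thick, about 35 g; origin: centre of its underside, z up. It may be absent in a run (then None). 52 x 52 mm, x and y along its sides.
- square2: Square blank of bare maple, 16 mm thick, about 35 g; origin: centre of its underside, z up. It may be absent in a run (then None). 52 x 52 mm, x and y along its sides.
- paddle1: Paddle-shaped key-tag blank of bare maple, 140 mm long, 16 thick, 60 g: blade 90 x 36 mm, narrower tail 52 x 22 mm with a dark 10 mm hanging hole. Origin: underside, middle of its length (balance point 7 mm from it, in the blade); x along it towards the hole (blade from x = -70 to +18 mm, tail from +18 to +70), z up. May be absent in a run (then None).
- paddle1_eye (a point): Hanging hole in the tail of paddle1, on its underside, 56 mm from the origin along x.
- paddle2: Paddle-shaped key-tag blank of bare maple, 140 mm long, 16 thick, 60 g: blade 90 x 36 mm, narrower tail 52 x 22 mm with a dark 10 mm hanging hole. Origin: underside, middle of its length (balance point 7 mm from it, in the blade); x along it towards the hole (blade from x = -70 to +18 mm, tail from +18 to +70), z up. May be absent in a run (then None).
- paddle2_eye (a point): Hanging hole in the tail of paddle2, on its underside, 56 mm from the origin along x.
- funnel: White plastic funnel, mouth down, 130 mm wide, 150 mm high; bystander. Origin: centre of its underside.
- bottle: Green glass bottle, diameter 66 mm, 210 mm high; bystander. Origin: centre of its underside.
- wiper_arm: Chrome wiper arm, 335 mm long, lying on the bench, 18 mm high; bystander. Origin: underside, near its middle; x along it.
There are look-alikes about, which are no part of the job. What is shaped like the paddle1 but blue or orange is not meant.

How it is judged (in metres and radians):
On the way, in this order (a step that is already met when the one before it is completed fails the run):
1. the bed is slid all the way out (within 8 mm of its stop) (value of joint bed below 0.008 m), for 0.2 s.
2. with the bed still out (within 30 mm), every blank is seated flat in a pocket of its own outline, paddles with the hole towards the pull handle (((horizontal distance between disc1 and round_a below 0.006 m and z of disc1 in the frame of round_a between -0.003 and 0.003 m) or (horizontal distance between disc1 and round_b below 0.006 m and z of disc1 in the frame of round_b between -0.003 and 0.003 m)) and angle between each of disc1, disc2, square1, square2, paddle1, paddle2's own z axis and vertical below 0.06 rad and ((horizontal distance between disc2 and round_a below 0.006 m and z of disc2 in the frame of round_a between -0.003 and 0.003 m) or (horizontal distance between disc2 and round_b below 0.006 m and z of disc2 in the frame of round_b between -0.003 and 0.003 m)) and ((horizontal distance between square1 and square_a below 0.006 m and z of square1 in the frame of square_a between -0.003 and 0.003 m) or (horizontal distance between square1 and square_b below 0.006 m and z of square1 in the frame of square_b between -0.003 and 0.003 m)) and ((horizontal distance between square2 and square_a below 0.006 m and z of square2 in the frame of square_a between -0.003 and 0.003 m) or (horizontal distance between square2 and square_b below 0.006 m and z of square2 in the frame of square_b between -0.003 and 0.003 m)) and ((horizontal distance between paddle1 and trough_a below 0.006 m and z of paddle1 in the frame of trough_a between -0.003 and 0.003 m and x of paddle1_eye in the frame of trough_a below -0.045 m) or (horizontal distance between paddle1 and trough_b below 0.006 m and z of paddle1 in the frame of trough_b between -0.003 and 0.003 m and x of paddle1_eye in the frame of trough_b below -0.045 m)) and ((horizontal distance between paddle2 and trough_a below 0.006 m and z of paddle2 in the frame of trough_a between -0.003 and 0.003 m and x of paddle2_eye in the frame of trough_a below -0.045 m) or (horizontal distance between paddle2 and trough_b below 0.006 m and z of paddle2 in the frame of trough_b between -0.003 and 0.003 m and x of paddle2_eye in the frame of trough_b below -0.045 m)) and value of joint bed below 0.03 m), for 0.2 s.
3. the bed is pushed fully home (within 8 mm) (value of joint bed above 0.197 m), for 0.2 s.
4. the toggle is flipped on (beyond 0.85 rad of 1) (value of joint switch above 0.85 rad), for 0.2 s.
At the end, for the whole second after the job is handed in: Each blank rests on the floor of its own pocket of matching outline (within 6 mm of centre, 3 mm of the floor, tilt under 0.06 rad), paddle holes towards the pull handle; bed home within 8 mm; toggle on (over 0.85 rad) (((horizontal distance between disc1 and round_a below 0.006 m and z of disc1 in the frame of round_a between -0.003 and 0.003 m) or (horizontal distance between disc1 and round_b below 0.006 m and z of disc1 in the frame of round_b between -0.003 and 0.003 m)) and angle between each of disc1, disc2, square1, square2, paddle1, paddle2's own z axis and vertical below 0.06 rad and ((horizontal distance between disc2 and round_a below 0.006 m and z of disc2 in the frame of round_a between -0.003 and 0.003 m) or (horizontal distance between disc2 and round_b below 0.006 m and z of disc2 in the frame of round_b between -0.003 and 0.003 m)) and ((horizontal distance between square1 and square_a below 0.006 m and z of square1 in the frame of square_a between -0.003 and 0.003 m) or (horizontal distance between square1 and square_b below 0.006 m and z of square1 in the frame of square_b between -0.003 and 0.003 m)) and ((horizontal distance between square2 and square_a below 0.006 m and z of square2 in the frame of square_a between -0.003 and 0.003 m) or (horizontal distance between square2 and square_b below 0.006 m and z of square2 in the frame of square_b between -0.003 and 0.003 m)) and ((horizontal distance between paddle1 and trough_a below 0.006 m and z of paddle1 in the frame of trough_a between -0.003 and 0.003 m and x of paddle1_eye in the frame of trough_a below -0.045 m) or (horizontal distance between paddle1 and trough_b below 0.006 m and z of paddle1 in the frame of trough_b between -0.003 and 0.003 m and x of paddle1_eye in the frame of trough_b below -0.045 m)) and ((horizontal distance between paddle2 and trough_a below 0.006 m and z of paddle2 in the frame of trough_a between -0.003 and 0.003 m and x of paddle2_eye in the frame of trough_a below -0.045 m) or (horizontal distance between paddle2 and trough_b below 0.006 m and z of paddle2 in the frame of trough_b between -0.003 and 0.003 m and x of paddle2_eye in the frame of trough_b below -0.045 m)) and linear speed of each of disc1, disc2, square1, square2, paddle1, paddle2 below 0.02 m/s and value of joint bed above 0.197 m and value of joint switch above 0.85 rad); the robot touches nothing.
It fails at once if the funnel, bottle or wiper arm is shifted more than 30 mm or, if standing, tipped over (distance of any of funnel, bottle, wiper_arm from where it was at the start of the episode above 0.03 m or angle between any of funnel, bottle's own z axis and vertical above 0.5 rad).
Of disc1, disc2, square1, square2 only 2 to 4 are there at a start; the rules pass over those that are not, and their reading is None.
Of paddle1, paddle2 only 1 to 2 are there at a start; the rules pass over those that are not, and their reading is None.
At some moment in a run one of disc1, disc2, square1, square2, paddle1, paddle2 may be knocked a few centimetres aside while the robot is not near it.
Once in a run the grip may slacken for a moment while it holds something.
It also fails if it takes over 210 s, if anything falls off the work surface, if the arm or the gripper's body presses on something with over 40 N, if the wrist force passes 120 N, or if a joint passes its speed limit or range.

## Working session

There is one attempt and no reset: what is moved stays moved. The work goes in short steps, Python scripts to look and compute and a tool call to move; the robot and the scene stay as the last step left them, time stands still between calls to the robot, and variables do not carry over. Pictures are saved under pics/ and viewed, at most 14 in all, crops included, and the job is handed in when it is done.

Besides the shell and the picture viewer there is one more tool, called after ">>>" by a JSON object that holds its "method" and its "body". move_arm: Moves the arm, as the interface text tells. Its arguments: {"type":"object","properties":{"targets":{"type":"string"}},"required":["targets"]}

```bash
mkdir -p pics; ls
cat > h.py <<'E'
import numpy as np, cv2
from cell import read_state, cams, order, ctrl
from scipy.spatial.transform import Rotation as Ro
def grab(n,f=None):
    d=cams.get_image(n)
    if f: cv2.imwrite('pics/'+f,cv2.cvtColor(d['color'],cv2.COLOR_RGB2BGR))
    d.update(name=n); return d
def ray(d,u,v):
    f=200/np.tan(np.radians(d['fovy'])/2)
    x=np.array([u-d['cx'],v-d['cy']],float)/f
    if d['name']=='wrist':
        r=np.linalg.norm(x); c=np.array([*(np.sin(r)*x/max(r,1e-9)),np.cos(r)])
    else: c=np.array([*x,1.])
    R=cv2.Rodrigues(np.array(d['rvec'],float))[0]; t=np.array(d['tvec'],float).ravel()
    return -R.T@t, R.T@c
def at(d,u,v,z):
    o,r=ray(d,u,v); return (o+r*(z-o[2])/r[2])
def px(d,P):
    f=200/np.tan(np.radians(d['fovy'])/2)
    R=cv2.Rodrigues(np.array(d['rvec'],float))[0]; c=R@np.array(P,float)+np.array(d['tvec'],float).ravel()
    if d['name']=='wrist':
        r=np.hypot(c[0],c[1]); k=np.arctan2(r,c[2])/max(r,1e-9)
    else: k=1/c[2]
    return np.array([c[0]*k*f+d['cx'],c[1]*k*f+d['cy']])
def st():
    s=read_state(); print({k:np.round(s[k],3).tolist() for k in('clock','qpos','eef_pos','tool_rot','force','width','gripper_force')}); return s
E
python3 - <<'E'
from h import *
st(); print(ctrl.pinch_z)
for n in('top','side','wrist'):
    d=grab(n,n+'0.png'); print(n,d['fovy'],d['cx'],d['cy'],ray(d,320,200))
E
```

```text
pics
{'clock': 0.0, 'qpos': [1.075, 0.629, 0.038, 1.518, -0.027, 0.996, -0.02], 'eef_pos': [270.605, -590.296, 230.396], 'tool_rot': [-3.14, 0.0, 0.43], 'force': [-0.566, 0.319, -0.841], 'width': 85.575, 'gripper_force': 0.0}
18.700000000000003
top 48.12542464305404 318.94263996031225 198.11961207150853 (array([ 400.54911102,  -85.0261733 , 1418.25141524]), array([ 0.09093486,  0.00612035, -0.99584968]))
side 54.9899403885176 320.9308865185352 197.91486636751796 (array([ 297.34064618,  777.98092506, 1024.10800691]), array([ 0.17789317, -0.65757896, -0.73210604]))
wrist 65.70646984690485 315.65168319098206 196.9096186500727 (array([ 338.74537904, -559.15154536,  374.18443727]), array([-0.27149295, -0.13884801, -0.9523722 ]))
```

View pics/top0.png

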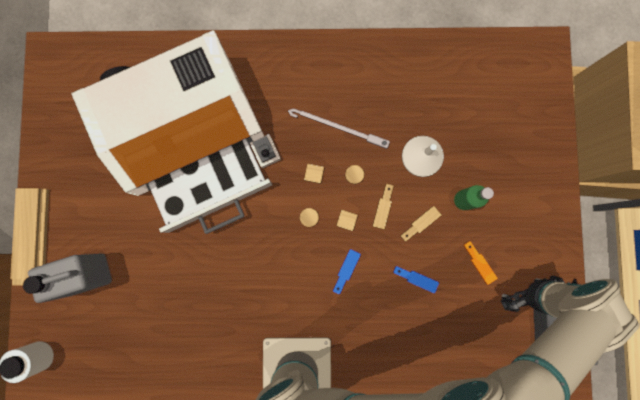

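View pics/side0.png

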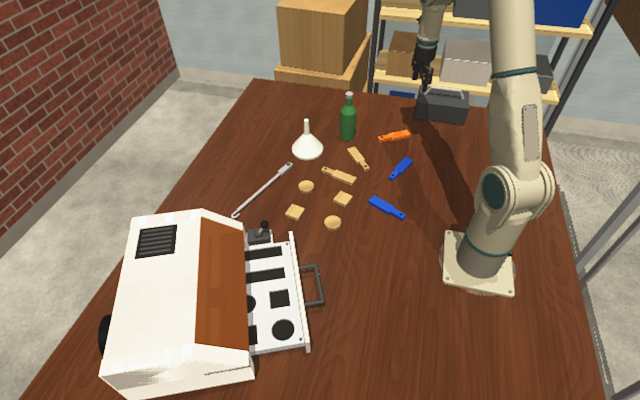

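The top view shows these candidates:
- Squares at (314,174) and (347,220).
- Discs at (355,174) and (309,217).
- Maple paddles at (384,206) and (421,223).
- Blue decoys at (346,272) and (416,279), and an orange one at (481,263).

The side view agrees. I choose the six bare maple pieces. The bed handle is at about (222,217) and the toggle at about (264,152).

```bash
cat >> h.py <<'E'
def blanks(d,z=16,amin=60,roi=None):
    hsv=cv2.cvtColor(d['color'],cv2.COLOR_RGB2HSV)
    m=cv2.inRange(hsv,(10,60,140),(24,190,255))
    if roi: mm=np.zeros_like(m); x0,y0,x1,y1=roi; mm[y0:y1,x0:x1]=m[y0:y1,x0:x1]; m=mm
    m=cv2.morphologyEx(m,cv2.MORPH_OPEN,np.ones((2,2),np.uint8))
    out=[]
    for c in cv2.findContours(m,cv2.RETR_EXTERNAL,cv2.CHAIN_APPROX_NONE)[0]:
        if cv2.contourArea(c)<amin: continue
        W=np.array([at(d,*p,z)[:2] for p in c[:,0].astype(float)])
        r=cv2.minAreaRect(W.astype(np.float32)); M=cv2.moments(W.astype(np.float32))
        cen=np.array([M['m10'],M['m01']])/M['m00']
        cen_px=c[:,0].mean(0)
        out.append(dict(px=cen_px.round(),c=cen,rect=r,box=cv2.boxPoints(r),area=abs(M['m00']),W=W,
           fill=abs(M['m00'])/(r[1][0]*r[1][1]+1e-9)))
    return out
E
python3 - <<'E'
from h import *
d=grab('top')
for b in blanks(d,roi=(230,130,560,320)):
    r=b['rect']; print(b['px'],b['c'].round(1),'rect',np.round(r[0],1),np.round(r[1],1),round(r[2],1),'area',round(b['area']),'fill',round(b['fill'],2))
im=cv2.cvtColor(d['color'],cv2.COLOR_RGB2BGR)
a=cv2.resize(im[120:250,140:290],None,fx=4,fy=4,interpolation=cv2.INTER_CUBIC); 
cv2.imwrite('pics/c1.png',a)
E
```

```text
[348. 221.] [ 462.7 -162.4] rect [ 462.7 -162.7] [55.3 56.4] 70.9 area 2748 fill 0.88
[310. 218.] [472.9 -43.4] rect [472.9 -42.8] [58.9 58.8] 26.1 area 2661 fill 0.77
[422. 225.] [ 452.5 -397.4] rect [ 447.5 -391.6] [ 39.7 143.1] 38.6 area 4494 fill 0.79
[385. 208.] [ 499.  -277.7] rect [ 506.2 -279.9] [ 39.2 142.1] 73.9 area 4340 fill 0.78
[355. 174.] [ 607.9 -188.6] rect [ 607.  -187.6] [56.9 57.4] 89.5 area 2602 fill 0.8
[315. 174.] [612.  -59.6] rect [612.1 -59.2] [55.3 54.4] 78.1 area 2691 fill 0.89
```

View pics/c1.png

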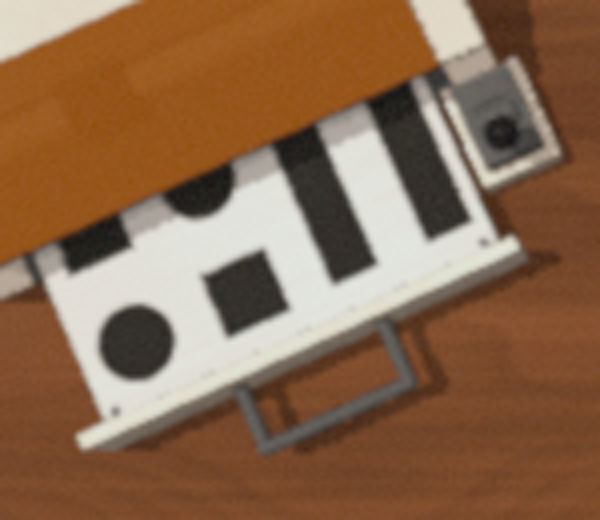

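The crop shows the nest and its pockets. The handle bar runs from about (206,231) to (243,215) in full-image pixels. The toggle ball is at (265,152).

Run:
```python
from h import *
d=grab('top')
f=lambda x,y,z:at(d,x/4+140-.375,y/4+120-.375,z)
h1,h2=f(262,447,54),f(413,385,54); v=h2-h1; print('handle',(h1+h2)/2,np.linalg.norm(v),'yaw',np.degrees(np.arctan2(v[0],-v[1])))
ra,sb=f(137,342,46),f(246,292,46);v=sb-ra;print('ra',ra,'sb',sb,'yaw',np.degrees(np.arctan2(v[0],-v[1])))
p1,p2=f(88,448,78),f(526,255,78);v=p2-p1;print('panel',p1,p2,np.linalg.norm(v),np.degrees(np.arctan2(v[0],-v[1])))
print('tip',f(500,132,96), 'blk',f(505,115,65))
print('funnel',at(d,423,157,0),'bottle',at(d,470,198,100))
```

```text
handle [455.20184905 216.56399526  54.        ] 123.7372362099256 yaw 21.99616819901467
ra [513.66277929 373.95284968  46.        ] sb [551.72273067 290.43735464  46.        ] yaw 24.499856592037027
panel [431.70863354 398.16553694  78.        ] [574.52575132  70.36278229  78.        ] 357.56310644299487 23.541795858210506
tip [665.26637538  88.04810344  96.        ] blk [684.67904863  88.31844892  65.        ]
funnel [ 665.63246633 -407.18352403    0.        ] bottle [ 523.2397956 -519.1161532  100.       ]
```

>>> {"method": "move_arm", "body": {"targets": "1 0 0 -3.5 0 0 0; 1 0 0 -3.5 0 0 0; 1 3 -1.5 0 0 0 -6; 1 3 -1.5 0 0 0 -6; 1 3 -1.5 0 0 0 -6"}}

```text
clock: 0.67
eef_pos: [326.3, -506.1, 301.8]
tool_rot: [3.14, -0.0, 0.748]
force: [0.9, 0.5, 0.3]
width: 85.1
gripper_force: 0.0
```

>>> {"method": "move_arm", "body": {"targets": "1 0 0 0 0 0 -6; 1 0 0 0 0 0 -6; 1 0 0 0 0 0 -6; 1 0 0 0 0 0 -6; 1 0 0 0 0 0 -6"}}

```text
clock: 1.08
eef_pos: [325.2, -506.5, 301.3]
tool_rot: [-3.141, 0.0, 1.273]
force: [-0.1, -0.7, -0.1]
width: 85.3
gripper_force: 0.0
```

>>> {"method": "move_arm", "body": {"targets": "1 0 0 0 0 0 -6; 1 0 0 0 0 0 -6; 1 0 0 0 0 0 -6; 1 0 0 0 0 0 -6; 1 0 0 0 0 0 -6"}}

```text
clock: 1.5
eef_pos: [325.0, -506.6, 301.2]
tool_rot: [-3.141, -0.0, 1.796]
force: [0.4, -0.2, -0.9]
width: 85.2
gripper_force: 0.0
```

>>> {"method": "move_arm", "body": {"targets": "1 0 0 0 0 0 -6; 1 0 0 0 0 0 -5; 1 0 3.5 0 0 0 0; 1 0 3.5 0 0 0 0; 1 0 3.5 0 0 0 0"}}

```text
clock: 1.92
eef_pos: [421.7, -464.6, 301.3]
tool_rot: [-3.141, 0.0, 1.981]
force: [0.8, 0.3, -0.4]
width: 85.5
gripper_force: 0.0
```

>>> {"method": "move_arm", "body": {"targets": "1 0 3.5 0 0 0 0; 1 0 3.5 0 0 0 0; 1 0 3.5 0 0 0 0; 1 0 3.5 0 0 0 0; 1 0 3.5 0 0 0 0"}}

```text
clock: 2.33
eef_pos: [583.0, -393.6, 301.2]
tool_rot: [-3.141, -0.0, 1.983]
force: [1.0, -0.2, 0.7]
width: 85.2
gripper_force: 0.0
```

>>> {"method": "move_arm", "body": {"targets": "1 3.5 1 0 0 0 0; 1 3.5 1 0 0 0 0; 1 3.5 1 0 0 0 0; 1 3.5 1 0 0 0 0; 1 3.5 1 0 0 0 0"}}

```text
clock: 2.75
eef_pos: [556.8, -212.4, 301.1]
tool_rot: [-3.141, -0.0, 1.983]
force: [0.3, 0.3, 0.8]
width: 85.2
gripper_force: 0.0
```

>>> {"method": "move_arm", "body": {"targets": "1 3.5 0 0 0 0 0; 1 3.5 0 0 0 0 0; 1 3.5 0 0 0 0 0; 1 3.5 0 0 0 0 0; 1 3.5 0 0 0 0 0"}}

```text
clock: 3.17
eef_pos: [486.3, -52.4, 301.4]
tool_rot: [3.141, 0.0, 1.983]
force: [-0.1, -0.2, 0.4]
width: 85.6
gripper_force: 0.0
```

>>> {"method": "move_arm", "body": {"targets": "1 3.5 0 0 0 0 0; 1 3.5 0 0 0 0 0; 1 3.5 0 0 0 0 0; 1 0 0 0 0 0 0; 1 0 0 0 0 0 0"}}

```text
clock: 3.58
eef_pos: [444.6, 44.2, 301.7]
tool_rot: [3.141, 0.0, 1.988]
force: [0.9, -1.3, 0.0]
width: 85.4
gripper_force: 0.0
```

Run:
```python
from h import *
st(); grab('wrist','w1.png')
```

```text
{'clock': 3.583, 'qpos': [0.22, 0.276, -0.487, 1.946, 0.157, 0.955, 0.075], 'eef_pos': [444.633, 44.181, 301.727], 'tool_rot': [3.141, 0.0, 1.988], 'force': [0.854, -1.279, 0.01], 'width': 85.401, 'gripper_force': 0.0}
```

View pics/w1.png

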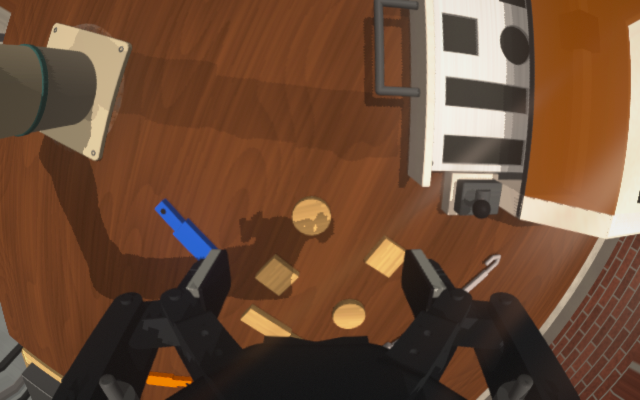

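The wrist view shows the handle bow at (380,45), the panel and pockets on the right, the blanks between the fingers, and the toggle at (481,208). The tool yaw already matches the bed.

>>> {"method": "move_arm", "body": {"targets": "0 3 1.6 0 0 0 0; 0 3 1.6 0 0 0 0; 0 3 1.6 0 0 0 0; 0 3 1.6 0 0 0 0; 0 3.2 1.5 0 0 0 0"}}

```text
clock: 4.05
eef_pos: [458.3, 212.9, 301.0]
tool_rot: [3.142, 0.001, 1.979]
force: [1.1, 0.6, 1.2]
width: 42.6
gripper_force: 0.0
```

>>> {"method": "move_arm", "body": {"targets": "0 0 0 4 0 0 0; 0 0 0 4 0 0 0; 0 0 0 4 0 0 0; 0 0 0 4 0 0 0; 0 0 0 0 0 0 0"}}

```text
clock: 4.47
eef_pos: [453.3, 209.1, 134.7]
tool_rot: [-3.128, 0.002, 1.981]
force: [-1.0, -0.4, 0.4]
width: 42.8
gripper_force: 0.0
```

Run:
```python
from h import *
st(); grab('wrist','w2.png')
```

```text
{'clock': 4.467, 'qpos': [-0.208, 0.594, -0.413, 2.006, 0.39, 0.632, -0.47], 'eef_pos': [453.337, 209.079, 134.654], 'tool_rot': [-3.128, 0.002, 1.981], 'force': [-0.961, -0.419, 0.367], 'width': 42.753, 'gripper_force': 0.0}
```

View pics/w2.png

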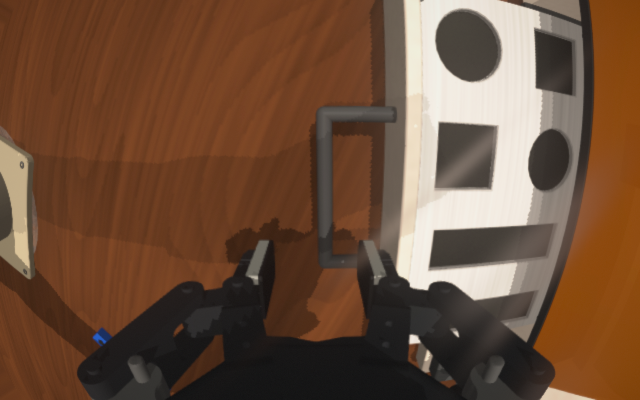

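The bar runs from (322,112) to (325,262), with the fingers on either side of it.

```bash
cat >> h.py <<'E'
def rel(P,yaw=None):
    "tool-frame shift (cm) from TCP to world P; yaw (deg) of tool assumed"
    s=read_state(); y=np.radians(yaw) if yaw is not None else s['tool_rot'][2]
    dd=np.array(P)-s['eef_pos']; return np.round(np.array([dd[0]*np.cos(y)+dd[1]*np.sin(y),dd[0]*np.sin(y)-dd[1]*np.cos(y),-dd[2]])/10,2)
E
python3 - <<'E'
from h import *
d=grab('wrist')
a,b=at(d,323,112,50),at(d,325,262,50); v=a-b; print(a,b,np.linalg.norm(v),'yaw bed',np.degrees(np.arctan2(-v[0],v[1])))
m=(a+b)/2; print(m,rel([*m[:2],30]))
for n,p,z in(('ra',(468,45),46),('sb',(466,156),46)): print(n,at(d,*p,z))
E
```

```text
[431.27841142 275.8764738   50.        ] [482.93672739 163.40714648  50.        ] 123.76563010672554 yaw bed 24.669804333707763
[457.10756941 219.64181014  50.        ] [ 0.67  0.31 11.07]
ra [514.18948124 378.79615937  46.        ]
sb [553.10712997 294.99807018  46.        ]
```

>>> {"method": "move_arm", "body": {"targets": "0 0.5 0.3 2.7 0 0 0; 0 0 0 2.7 0 0 0; 0 0 0 2.7 0 0 0; 0 0 0 2.4 0 0 0; 0 0 0 0 0 0 0"}}

```text
clock: 4.98
eef_pos: [458.2, 218.6, 35.7]
tool_rot: [-3.141, 0.001, 1.982]
force: [-0.1, -0.7, 0.7]
width: 42.6
gripper_force: 0.0
```

>>> {"method": "move_arm", "body": {"targets": "-1 0 0 0 0 0 0; -1 0 0 0 0 0 0; -1 0 0 0 0 0 0; -1 0 0 0 0 0 0; -1 0 0 0 0 0 0"}}

```text
clock: 5.4
eef_pos: [458.8, 219.6, 38.9]
tool_rot: [3.138, 0.0, 1.983]
force: [-1.7, -0.7, 5.9]
width: 9.8
gripper_force: 58.6
```

>>> {"method": "move_arm", "body": {"targets": "-1 0 -1 0 0 0 0; -1 0 -1 0 0 0 0; -1 0 -1 0 0 0 0; -1 0 -1 0 0 0 0; -1 0 -1 0 0 0 0"}}

```text
clock: 5.82
eef_pos: [415.4, 200.0, 38.9]
tool_rot: [3.133, 0.0, 1.982]
force: [4.5, -1.9, 3.0]
width: 9.7
gripper_force: 60.2
```

>>> {"method": "move_arm", "body": {"targets": "-1 0 -0.5 0 0 0 0; -1 0 -0.5 0 0 0 0; -1 0 -0.5 0 0 0 0; -1 0 0 0 0 0 0; -1 0 0 0 0 0 0"}}

```text
clock: 6.23
eef_pos: [400.1, 192.9, 38.8]
tool_rot: [3.137, 0.002, 1.983]
force: [-0.1, -3.6, 13.1]
width: 9.1
gripper_force: 61.0
```

Run:
```python
from h import *
st();d=grab('top')
im=cv2.cvtColor(d['color'],cv2.COLOR_RGB2BGR)
cv2.imwrite('pics/c2.png',cv2.resize(im[120:270,120:290],None,fx=4,fy=4,interpolation=cv2.INTER_CUBIC))
```

```text
{'clock': 6.233, 'qpos': [-0.365, 0.71, -0.217, 2.223, 0.593, 0.258, -0.696], 'eef_pos': [400.132, 192.949, 38.8], 'tool_rot': [3.137, 0.002, 1.983], 'force': [-0.137, -3.617, 13.094], 'width': 9.054, 'gripper_force': 61.039}
```

View pics/c2.png

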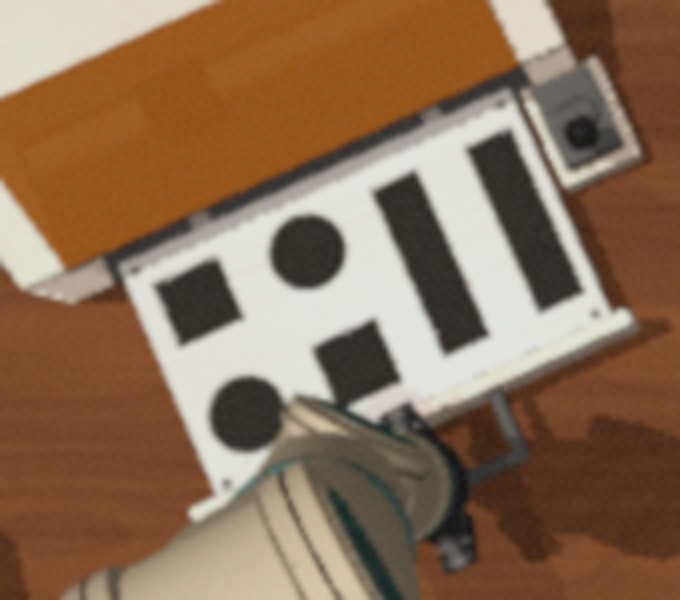

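The bed is close to its stop: the nest plate's rear edge and the gap behind it are both visible. Joint 6 is near its lower limit of 0.23, so I'll tilt the tool a little before pulling further.

>>> {"method": "move_arm", "body": {"targets": "-1 0 0 0 4 0 0; -1 0 0 0 4 0 0; -1 0 -0.3 0 0 0 0; -1 0 -0.3 0 0 0 0; -1 0 -0.3 0 0 0 0"}}

```text
clock: 6.7
eef_pos: [392.5, 189.6, 39.0]
tool_rot: [-3.007, 0.001, 1.982]
force: [3.1, -2.2, 0.8]
width: 9.5
gripper_force: 60.9
```

Run:
```python
from h import *
st()
```

```text
{'clock': 6.7, 'qpos': [-0.256, 0.756, -0.37, 2.115, 0.507, 0.496, -0.608], 'eef_pos': [392.521, 189.596, 39.007], 'tool_rot': [-3.007, 0.001, 1.982], 'force': [3.135, -2.244, 0.842], 'width': 9.47, 'gripper_force': 60.872}
```

>>> {"method": "move_arm", "body": {"targets": "-1 0 -0.4 0.05 0 0 0; -1 0 -0.4 0.05 0 0 0; -1 0 -0.4 0.05 0 0 0; -1 0 -0.4 0.05 0 0 0; -1 0 0 0 0 0 0"}}

```text
clock: 7.12
eef_pos: [392.4, 189.7, 39.1]
tool_rot: [-3.036, -0.004, 1.98]
force: [33.9, 2.0, -16.8]
width: 9.5
gripper_force: 59.9
```

>>> {"method": "move_arm", "body": {"targets": "-1 0 -0.4 0.05 0 0 0; -1 0 -0.4 0.05 0 0 0; -1 0 -0.4 0.05 0 0 0; -1 0 -0.4 0.05 0 0 0; -1 0 0 0 0 0 0"}}

```text
clock: 7.53
eef_pos: [392.2, 189.8, 39.3]
tool_rot: [-3.063, -0.009, 1.975]
force: [61.1, 5.0, -41.0]
width: 9.2
gripper_force: 58.9
```

The force rise shows the bed at its stop. I'll relieve it, release and lift.

>>> {"method": "move_arm", "body": {"targets": "-1 0 0.9 -0.1 0 0 0; -1 0 0.9 -0.1 0 0 0; -1 0 0.9 -0.1 0 0 0; -1 0 0 0 0 0 0; 0 0 0 0 0 0 0"}}

```text
clock: 7.95
eef_pos: [388.9, 188.9, 38.5]
tool_rot: [-3.01, -0.0, 1.981]
force: [-0.7, -0.7, 0.4]
width: 20.5
gripper_force: 0.0
```

>>> {"method": "move_arm", "body": {"targets": "0 0 0 0 0 0 0; 0 0 0 0 0 0 0; 0 0 0 0 0 0 0; 0 0 0 -2 0 0 0; 0 0 0 -3 0 0 0"}}

```text
clock: 8.37
eef_pos: [388.5, 189.2, 85.7]
tool_rot: [-2.995, 0.0, 1.985]
force: [0.9, -1.2, 0.3]
width: 42.9
gripper_force: 0.0
```

>>> {"method": "move_arm", "body": {"targets": "0 0 0 -4 0 0 0; 0 0 0 -4 0 0 0; 0 0 0 -4 -4 0 0; 0 0 0 -4 -4 0 0; 0 0 0 -4 0 0 0"}}

```text
clock: 8.78
eef_pos: [406.0, 197.1, 286.9]
tool_rot: [-3.141, 0.002, 1.985]
force: [1.2, -0.2, -0.5]
width: 42.8
gripper_force: 0.0
```

Run:
```python
from h import *
s=st(); d=grab('wrist','w3.png')
```

```text
{'clock': 8.783, 'qpos': [-0.04, 0.321, -0.621, 1.955, 0.232, 0.936, -0.362], 'eef_pos': [406.039, 197.11, 286.886], 'tool_rot': [-3.141, 0.002, 1.985], 'force': [1.196, -0.176, -0.503], 'width': 42.823, 'gripper_force': 0.0}
```

View pics/w3.png

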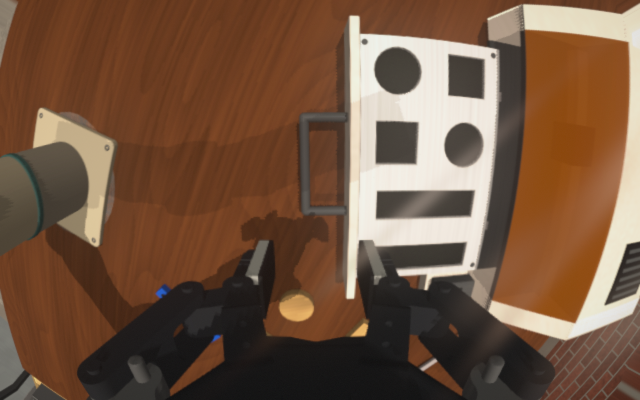

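The whole nest is visible with the bed fully out: rounds at (397,70) and (463,145), squares at (466,77) and (397,142), troughs at (425,205) and (425,255).

```bash
cat >> h.py <<'E'
def pockets(d,roi,z=46,amin=100):
    g=cv2.cvtColor(d['color'],cv2.COLOR_RGB2GRAY); m=cv2.inRange(g,0,95); k=np.zeros_like(m)
    x0,y0,x1,y1=roi; k[y0:y1,x0:x1]=m[y0:y1,x0:x1]; out=[]
    for c in cv2.findContours(k,cv2.RETR_EXTERNAL,cv2.CHAIN_APPROX_NONE)[0]:
        if cv2.contourArea(c)<amin: continue
        W=np.array([at(d,*p,z)[:2] for p in c[:,0].astype(float)],np.float32)
        M=cv2.moments(W); r=cv2.minAreaRect(W)
        out.append((c[:,0].mean(0).round(),np.array([M['m10'],M['m01']])/M['m00'],r))
    return out
E
python3 - <<'E'
from h import *
for n,roi in(('wrist',(363,44,483,270)),('top',(145,140,270,250))):
    d=grab(n); print(n)
    for p,c,r in pockets(d,roi): print(p,c.round(1),np.round(r[0],1),np.round(r[1],1),round(r[2],1))
E
```

```text
wrist
[418. 253.] [606.2 139.5] [606.9 137.1] [125.4  42.3] 25.4
[479. 234.] [697.3 186.6] [681.9 202.3] [ 23.  119.1] 36.2
[446. 204.] [607.2 225.5] [600.4 224.6] [64.2 35.8] 24.0
[391. 200.] [526.1 193.4] [534.1 195.2] [72.  35.1] 25.3
[454. 143.] [573.5 305.1] [572.4 305.7] [57.2 51.2] 59.5
[388. 142.] [487.5 265. ] [487.3 265.3] [51.9 51. ] 24.6
[457.  77.] [537.2 387.9] [537.5 387.9] [51.1 52.8] 24.5
[390.  72.] [449.8 348.2] [450.2 348.3] [57.4 56.8] 71.0
top
[208. 224.] [441.8 232.5] [451.6 251.9] [368.5 170.4] 77.0
[197. 185.] [577.  302.7] [577.2 302.1] [53.5 52.1] 45.2
[228. 187.] [567.9 207.1] [567.8 207. ] [137.7  34. ] 24.4
[264. 171.] [610.   90.2] [619.1  89.1] [106.8  31.8] 24.4
[252. 177.] [600.7 134.5] [600.8 134.6] [137.7  34.1] 24.4
[265. 152.] [680.7  94.4] [678.8  98.1] [59.9 34.3] 0.2
[193. 168.] [621.6 337.1] [620.1 311.5] [ 98.4 402.7] 29.6
```

```bash
sed -i 's/inRange(g,0,95)/inRange(g,0,T)/; s/z=46,amin=100)/z=46,amin=100,T=150)/' h.py
python3 - <<'E'
from h import *
for n,roi,Ts in(('wrist',(363,44,483,266),(130,150,170)),('top',(145,140,270,250),(130,))):
    d=grab(n); print(n)
    for T in Ts:
      for p,c,r in pockets(d,roi,T=T,amin=80):
        if max(r[1])<160: print(T,p,c.round(1),np.round(r[0],1),np.round(r[1],1),round(r[2],1))
E
```

```text
wrist
130 [408. 253.] [596.2 136.1] [593.  136.2] [154.3  38.6] 20.9
130 [480. 242.] [696.3 180. ] [684.7 191.7] [17.  90.1] 36.6
130 [419. 203.] [565.4 208.9] [565.4 208.5] [142.7  38.1] 23.9
130 [458. 144.] [574.5 304.2] [574.5 304.5] [58.9 56.3] 25.4
130 [391. 142.] [487.2 264.7] [487.3 265.1] [54.1 53.2] 24.7
130 [460.  76.] [536.8 387.8] [537.  387.8] [53.7 54. ] 24.5
130 [392.  70.] [449.5 348. ] [449.2 347.9] [58.8 58.1] 26.7
150 [410. 253.] [594.8 136.1] [592.8 136.9] [154.9  40.4] 20.9
150 [480. 240.] [694.7 181.9] [682.6 193.2] [18.8 94.9] 36.5
150 [419. 203.] [565.1 208.8] [565.6 208.5] [143.5  38.3] 23.8
150 [458. 144.] [574.8 304.1] [575.  303.8] [59.3 57.7] 27.7
150 [391. 142.] [487.3 264.7] [487.9 264.6] [54.3 54.7] 25.0
150 [460.  76.] [537.  387.8] [537.  387.9] [53.8 54.9] 24.8
150 [392.  71.] [449.5 348.1] [449.5 348.1] [60.  59.1] 36.1
170 [410. 253.] [595.3 136.4] [593.1 136.9] [155.3  40.6] 20.9
170 [479. 238.] [692.2 184.5] [679.6 195.9] [ 20.6 102.8] 36.3
170 [419. 203.] [565.5 208.7] [565.7 208.7] [144.5  40.2] 24.3
170 [458. 144.] [574.9 304.2] [574.8 304.3] [59.4 59.2] 27.7
170 [391. 142.] [487.7 264.4] [487.6 264.6] [55.2 54.7] 24.4
170 [460.  76.] [537.  387.8] [537.1 387.9] [53.9 55.3] 24.6
170 [392.  70.] [449.6 348.1] [449.5 348.3] [60.1 60.4] 51.9
top
130 [197. 184.] [577.2 302.5] [577.2 302.2] [53.5 52.8] 1.0
130 [228. 187.] [567.9 207.2] [567.9 207.2] [140.6  36.8] 24.4
130 [252. 177.] [600.6 134.6] [600.7 134.7] [140.6  36.8] 24.5
```

The wrist-view sizes match the given ones (about 60, 55 and 144×40), and the bed yaw is 24.4°. Next I'll go and look over the blanks.

>>> {"method": "move_arm", "body": {"targets": "1 -3.4 -0.6 -1 0 0 0; 1 -3.4 -0.6 -1 0 0 0; 1 -3.4 -0.6 -1 0 0 0; 1 -3.4 -0.6 -1 0 0 0; 1 -3.4 -0.6 -1 0 0 0"}}

```text
clock: 9.45
eef_pos: [448.7, 28.7, 334.0]
tool_rot: [-3.137, -0.002, 1.984]
force: [-0.5, 0.5, -0.1]
width: 85.4
gripper_force: 0.0
```

>>> {"method": "move_arm", "body": {"targets": "1 -3.4 -2.2 -1 0 0 0; 1 -3.4 -2.2 -1 0 0 0; 1 -3.4 -2.2 -1 0 0 0; 1 -3.4 -2.2 -1 0 0 0; 1 -3.4 -2.2 -1 0 0 0"}}

```text
clock: 9.87
eef_pos: [415.6, -170.8, 383.9]
tool_rot: [-3.139, -0.004, 1.983]
force: [0.8, 0.1, 0.6]
width: 85.1
gripper_force: 0.0
```

>>> {"method": "move_arm", "body": {"targets": "1 0 0 0 0 0 6; 1 0 0 0 0 0 6; 1 0 0 0 0 0 6; 1 0 0 0 0 0 6; 1 0 0 0 0 0 6"}}

```text
clock: 10.28
eef_pos: [416.3, -169.0, 383.1]
tool_rot: [-3.137, -0.002, 1.454]
force: [-0.2, -0.4, -0.5]
width: 85.6
gripper_force: 0.0
```

>>> {"method": "move_arm", "body": {"targets": "1 0 0 0 0 0 6; 1 0 0 0 0 0 6; 1 0 0 0 0 0 6; 1 0 0 0 0 0 6; 1 0 0 0 0 0 6"}}

```text
clock: 10.7
eef_pos: [416.3, -168.8, 383.1]
tool_rot: [-3.136, 0.001, 0.931]
force: [0.3, -1.1, -0.3]
width: 85.4
gripper_force: 0.0
```

>>> {"method": "move_arm", "body": {"targets": "1 0 0 0 0 0 6; 1 0 0 0 0 0 6; 1 0 0 0 0 0 6; 1 0 0 0 0 0 6; 1 0 0 0 0 0 6"}}

```text
clock: 11.12
eef_pos: [416.3, -168.8, 383.1]
tool_rot: [-3.138, 0.004, 0.408]
force: [0.0, 0.3, 0.1]
width: 85.6
gripper_force: 0.0
```

>>> {"method": "move_arm", "body": {"targets": "1 0 0 0 0 0 6; 1 0 0 0 0 0 6; 1 0 0 0 0 0 6; 1 0 0 0 0 0 6; 1 0 0 0 0 0 0"}}

```text
clock: 11.53
eef_pos: [416.4, -168.8, 383.3]
tool_rot: [-3.14, 0.005, -0.009]
force: [0.0, -0.3, -0.1]
width: 85.3
gripper_force: 0.0
```

Run:
```python
from h import *
s=st(); d=grab('wrist','w4.png'); print(px(d,[*s['eef_pos'][:2],s['eef_pos'][2]]),px(d,[*s['eef_pos'][:2],16]))
for n,dd,roi in(('wrist',d,None),('top',grab('top'),(230,130,560,320))):
  print(n)
  for b in blanks(dd,roi=roi):
    r=b['rect']; print(b['px'],b['c'].round(1),'rect',np.round(r[0],1),np.round(r[1],1),round(r[2],1),'area',round(b['area']),'fill',round(b['fill'],2))
```

```text
{'clock': 11.533, 'qpos': [0.47, 0.184, -0.178, 1.799, 0.035, 1.166, -1.299], 'eef_pos': [416.399, -168.807, 383.261], 'tool_rot': [-3.14, 0.005, -0.009], 'force': [0.016, -0.326, -0.139], 'width': 85.301, 'gripper_force': 0.0}
[315.62184443 252.92635472] [315.78598953 148.22427296]
wrist
[ 62. 325.] [-67.5 610.6] rect [-68.5 608. ] [ 23.2 193.1] 0.2 area 2589 fill 0.58
[259. 313.] [ 64.5 -45. ] rect [ 59.7 -29.9] [153.   93.1] 87.7 area 6629 fill 0.47
[297. 284.] [ 151.5 -123. ] rect [ 150.4 -130.2] [ 18.7 116.7] 2.3 area 1345 fill 0.62
[277. 269.] [191.2 -71.3] rect [ 192.9 -102.3] [161.2  31.4] 88.3 area 1829 fill 0.36
[173. 259.] [202.  118.6] rect [202.1 123.6] [13.9 43.7] 3.5 area 354 fill 0.58
[465. 257.] [ 201.9 -472.5] rect [ 201.8 -470.2] [39.9 16.2] 85.9 area 405 fill 0.63
[341. 256.] [ 215.  -214.1] rect [ 215.3 -213.9] [12.7 35.3] 9.7 area 301 fill 0.67
[300. 257.] [ 212.8 -134. ] rect [ 212.3 -136.9] [52.1 27.2] 85.3 area 826 fill 0.58
[491. 256.] [ 199.9 -541.6] rect [ 199.6 -540.2] [28.2 71.4] 7.0 area 1263 fill 0.63
[524. 254.] [ 196.7 -634.7] rect [ 196.5 -629.6] [ 
[... 2843 characters left out ...]
041 fill 0.24
top
[390. 298.] [ 223.  -289.6] rect [ 226.4 -285. ] [ 29.1 142.5] 77.9 area 1936 fill 0.47
[341. 291.] [ 239.8 -136.4] rect [ 246.3 -141.6] [ 25.4 186.1] 75.4 area 2252 fill 0.48
[345. 219.] [ 468.7 -153.9] rect [ 466.6 -154.6] [36.9 55.5] 73.3 area 1596 fill 0.78
[309. 218.] [472.7 -43. ] rect [472.3 -44.6] [56.4 56.4] 89.6 area 2548 fill 0.8
[425. 222.] [ 461.8 -409. ] rect [ 457.1 -402.8] [ 39.1 113.7] 37.8 area 3372 fill 0.76
[385. 202.] [ 524.  -285.3] rect [ 532. -282.] [103.2  85.1] 89.0 area 2741 fill 0.31
[355. 175.] [ 607.7 -188.6] rect [ 607.  -187.6] [56.9 57.4] 89.5 area 2597 fill 0.8
[314. 174.] [611.8 -59.7] rect [612.  -59.5] [54.7 54.4] 78.1 area 2665 fill 0.9
```

View pics/w4.png

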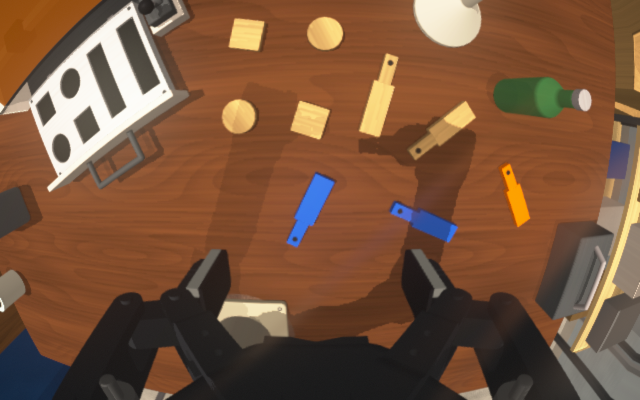

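The wrist view shows all six pieces clearly: squares (247,35) and (310,120), discs (325,33) and (239,116), paddles (378,95) with its hole at (391,60) and (442,130) with its hole at (418,152). Blue and orange decoys are lower down. The mask needs tightening.

```bash
cat >> h.py <<'E'
E=np.array([1.35,-1.31])  # wrist camera bias in tool x,y (mm)
TB=np.array([.65,-1.1])   # top bias, world
def blanks2(d,roi,amin=60,z=16):
    x0,y0,x1,y1=roi; im=d['color'][y0:y1,x0:x1].astype(int)
    R,G,B=im[...,0],im[...,1],im[...,2]
    m=((G/(R+1)>GR)&(B/(R+1)<BR)&(R>60)).astype(np.uint8)*255
    m=cv2.morphologyEx(m,cv2.MORPH_OPEN,np.ones((3,3),np.uint8)) if d['name']=='wrist' else m
    yaw=read_state()['tool_rot'][2]
    bias=TB if d['name']=='top' else E[0]*np.array([np.cos(yaw),np.sin(yaw)])+E[1]*np.array([np.sin(yaw),-np.cos(yaw)])
    for c in cv2.findContours(m,cv2.RETR_EXTERNAL,cv2.CHAIN_APPROX_NONE)[0]:
        if cv2.contourArea(c)<amin: continue
        W=np.array([at(d,p[0]+x0,p[1]+y0,z)[:2]-bias for p in c[:,0].astype(float)],np.float32)
        r=cv2.minAreaRect(W);M=cv2.moments(W);cen=np.array([M['m10'],M['m01']])/M['m00']
        w,h=r[1]; ang=r[2]
        s=''
        if max(w,h)>100:
            if h>w: ang+=90
            a=np.array([np.cos(np.radians(ang)),np.sin(np.radians(ang))])
            if (np.array(r[0])-cen)@a<0: ang+=180
            s='paddle '
        elif abs(M['m00'])/(w*h)>.86: s='square'
        else: s='disc'
        print(d['name'],s,(c[:,0].mean(0)+[x0,y0]).round(),'cen',cen.round(1),'rect',np.round(r[0],1),np.round(r[1],1),'ang',round(ang%360,1),'fill',round(abs(M['m00'])/(w*h),2))
GR,BR=.68,.75
E
python3 - <<'E'
from h import *
d=grab('wrist'); c=d['color']
for n,(u,v) in dict(table=(200,150),tshadow=(245,200),disc=(239,116),padshadow=(440,130),pad=(378,100),blue=(310,200),panel=(140,120)).items(): print(n,c[v-2:v+3,u-2:u+3].mean((0,1)).round())
blanks2(d,(190,5,490,165)); blanks2(grab('top'),(285,150,460,250))
E
```

```text
table [144.  84.  48.]
tshadow [128.  73.  43.]
disc [233. 183. 108.]
padshadow [189. 142.  84.]
pad [250. 217. 127.]
blue [ 61. 124. 235.]
panel [143. 130. 114.]
wrist paddle  [441. 132.] cen [ 452.5 -393.1] rect [ 448.9 -388.1] [ 41.  142.2] ang 128.7 fill 0.81
wrist square [310. 120.] cen [ 462.8 -160.5] rect [ 462.8 -160.5] [53.3 53. ] ang 71.0 fill 0.94
wrist disc [239. 116.] cen [472.6 -42.1] rect [472.7 -42.2] [59.1 57.5] ang 87.8 fill 0.78
wrist paddle  [380.  97.] cen [ 499.9 -275.2] rect [ 506.7 -277.4] [ 39.  141.2] ang 344.0 fill 0.81
wrist square [248.  35.] cen [611.2 -58.3] rect [611.3 -58.1] [55.2 54.1] ang 78.4 fill 0.93
wrist disc [325.  34.] cen [ 607.1 -186.4] rect [ 607.2 -186.7] [56.7 59.2] ang 89.9 fill 0.78
top disc [344. 218.] cen [ 469.2 -149.8] rect [ 467.  -150.3] [38.5 58.5] ang 70.9 fill 0.8
top disc [309. 217.] cen [474.9 -39.7] rect [474.8 -38.9] [59.6 56.4] ang 89.6 fill 0.8
top paddle  [395. 211.] cen [ 492.7 -344.7] rect [ 494.5 -314.2] [244.6 157.7] ang 54.0 fill 0.19
top disc [354. 174.] cen [ 609.7 -184.3] rect [ 609.6 -184.9] [60.  57.4] ang 89.5 fill 0.8
top square [314. 173.] cen [613.5 -55.9] rect [613.4 -56.2] [57.3 56.3] ang 78.1 fill 0.89
```

All six are measured and agree with the given sizes. First pick is the square at (463,-160), with tool yaw 71°.

>>> {"method": "move_arm", "body": {"targets": "1 0 0 0 0 0 -7; 1 0 0 0 0 0 -7; 1 0 0 0 0 0 -7; 1 0 0 0 0 0 -7; 1 0 0 0 0 0 -7"}}

```text
clock: 12.15
eef_pos: [417.1, -169.2, 385.1]
tool_rot: [-3.141, 0.0, 0.612]
force: [0.3, -0.0, -0.1]
width: 85.4
gripper_force: 0.0
```

>>> {"method": "move_arm", "body": {"targets": "1 0 0 0 0 0 -7; 1 0 0 0 0 0 -7; 1 0 0 0 0 0 -7; 1 0 0 0 0 0 -7; 1 0 0 0 0 0 -7"}}

```text
clock: 12.57
eef_pos: [417.1, -169.3, 385.1]
tool_rot: [-3.141, -0.0, 1.223]
force: [-0.5, 0.9, -0.7]
width: 85.7
gripper_force: 0.0
```

>>> {"method": "move_arm", "body": {"targets": "1 0 0 0 0 0 -1.5; 1 2.3 2.1 3 0 0 0; 1 0 2 3 0 0 0; 1 0 0 3 0 0 0; 1 0 0 3 0 0 0"}}

```text
clock: 12.98
eef_pos: [463.4, -161.2, 265.0]
tool_rot: [3.141, -0.001, 1.244]
force: [0.0, -0.1, -0.3]
width: 85.4
gripper_force: 0.0
```

>>> {"method": "move_arm", "body": {"targets": "1 0 0 3 0 0 0; 1 0 0 3 0 0 0; 1 0 0 3 0 0 0; 1 0 0 3 0 0 0; 1 0 0 3 0 0 0"}}

```text
clock: 13.4
eef_pos: [462.4, -161.3, 115.0]
tool_rot: [-3.142, -0.0, 1.243]
force: [0.7, 0.4, 0.0]
width: 85.5
gripper_force: 0.0
```

>>> {"method": "move_arm", "body": {"targets": "1 0 0 3 0 0 0; 1 0 0 0 0 0 0; 1 0 0 0 0 0 0; 1 0 0 0 0 0 0; 1 0 0 0 0 0 0"}}

```text
clock: 13.82
eef_pos: [463.9, -161.7, 88.3]
tool_rot: [3.138, -0.0, 1.242]
force: [-0.5, 0.4, -0.1]
width: 85.1
gripper_force: 0.0
```

Run:
```python
from h import *
s=st(); d=grab('wrist','w5.png'); print(px(d,s['eef_pos']),px(d,[*s['eef_pos'][:2],16]))
blanks2(d,(180,50,450,330),amin=800)
```

```text
{'clock': 13.817, 'qpos': [0.433, 0.642, -0.228, 2.077, 0.316, 0.451, -0.365], 'eef_pos': [463.911, -161.671, 88.308], 'tool_rot': [3.138, -0.0, 1.242], 'force': [-0.499, 0.416, -0.07], 'width': 85.094, 'gripper_force': 0.0}
[316.33373451 253.26280338] [315.79608673 207.7394225 ]
wrist square [367. 306.] cen [ 478.2 -265.8] rect [ 482.  -265.9] [46.4 82.6] ang 74.0 fill 0.86
wrist square [315. 201.] cen [ 465.3 -159.4] rect [ 465.3 -159.2] [54.5 52.4] ang 71.2 fill 0.97
wrist disc [272.  62.] cen [469.7 -55.3] rect [468.7 -56.8] [24.8 56.7] ang 68.6 fill 0.74
```

View pics/w5.png

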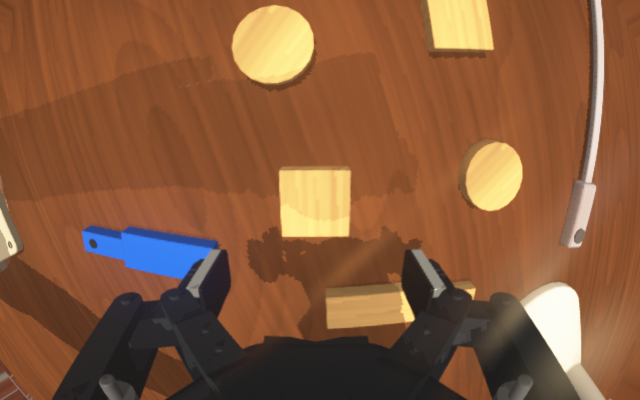

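The square is centred between the fingers at (315,201). Descending.

>>> {"method": "move_arm", "body": {"targets": "1 0.2 0 2.8 0 0 0; 1 0 0 2.8 0 0 0; 1 0 0 2.2 0 0 0; 1 0 0 0 0 0 0; 1 0 0 0 0 0 0"}}

```text
clock: 14.28
eef_pos: [463.3, -159.4, 9.1]
tool_rot: [-3.142, 0.0, 1.242]
force: [-0.1, -0.5, 0.8]
width: 85.5
gripper_force: 0.0
```

Run:
```python
from h import *
s=st(); d=grab('wrist'); print(px(d,[*s['eef_pos'][:2],16]))
blanks2(d,(220,150,420,340),amin=2000)
```

```text
{'clock': 14.283, 'qpos': [0.366, 0.791, -0.138, 2.106, 0.379, 0.267, -0.426], 'eef_pos': [463.345, -159.433, 9.115], 'tool_rot': [-3.142, 0.0, 1.242], 'force': [-0.052, -0.538, 0.847], 'width': 85.471, 'gripper_force': 0.0}
[316.41858638 259.61541082]
wrist square [317. 249.] cen [ 465.5 -158.7] rect [ 465.5 -158.6] [56.6 52.3] ang 71.8 fill 0.97
```

>>> {"method": "move_arm", "body": {"targets": "1 0 0 0.5 0 0 0; 1 0 0 0 0 0 0; -1 0 0 0 0 0 0; -1 0 0 0 0 0 0; -1 0 0 0 0 0 0"}}

```text
clock: 14.75
eef_pos: [463.5, -159.6, 4.1]
tool_rot: [3.141, -0.0, 1.241]
force: [-1.1, 0.3, 7.6]
width: 51.4
gripper_force: 6.7
```

>>> {"method": "move_arm", "body": {"targets": "-1 0 0 0 0 0 0; -1 0 0 0 0 0 0; -1 0 0 0 0 0 0; -1 0 0 0 0 0 0; -1 0 0 0 0 0 0"}}

```text
clock: 15.17
eef_pos: [463.5, -159.6, 4.5]
tool_rot: [3.141, 0.0, 1.241]
force: [-0.9, 0.3, 7.2]
width: 50.1
gripper_force: 61.9
```

Run:
```python
from h import *
s=st(); d=grab('wrist','w6.png'); print(px(d,[*s['eef_pos'][:2],16]))
blanks2(d,(220,150,420,340),amin=2000)
```

```text
{'clock': 15.167, 'qpos': [0.365, 0.801, -0.135, 2.107, 0.392, 0.256, -0.439], 'eef_pos': [463.491, -159.594, 4.455], 'tool_rot': [3.141, 0.0, 1.241], 'force': [-0.886, 0.32, 7.174], 'width': 50.114, 'gripper_force': 61.874}
[316.40276039 264.19994787]
wrist disc [313. 255.] cen [ 464.7 -158.3] rect [ 464.2 -158. ] [56.7 66.6] ang 71.1 fill 0.8
```

View pics/w6.png

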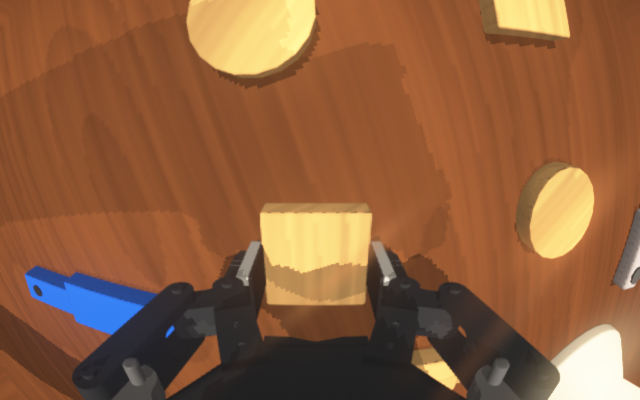

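The square is gripped, with the pads on its sides at (250,265) and (385,265). The reading of 50 mm for a 52 mm part means the width reads about 2 mm low. At close range the raw wrist calibration agrees with the gripped centre, so I'll use it unbiased. Carrying towards square_b and stopping short to view the pocket.

>>> {"method": "move_arm", "body": {"targets": "-1 0 0 -2 0 0 0; -1 0 0 -4 0 0 0; -1 0 0 -4 0 0 0; -1 0 0 -4.5 0 0 0; -1 0 0 0 0 0 -7"}}

```text
clock: 15.63
eef_pos: [467.5, -160.4, 152.1]
tool_rot: [3.129, 0.002, 1.364]
force: [0.8, 0.2, -1.2]
width: 50.1
gripper_force: 63.0
```

>>> {"method": "move_arm", "body": {"targets": "-1 0 0 0 0 0 -7; -1 0 0 0 0 0 -7; -1 0 0 0 0 0 -7; -1 0 0 0 0 0 -7; -1 0 0 0 0 0 -7"}}

```text
clock: 16.05
eef_pos: [462.9, -159.5, 145.4]
tool_rot: [-3.141, 0.0, 1.98]
force: [0.2, -0.5, -1.0]
width: 50.1
gripper_force: 63.0
```

>>> {"method": "move_arm", "body": {"targets": "-1 0 0 0 0 0 -7; -1 0 0 0 0 0 -7; -1 0 0 0 0 0 -7; -1 0 0 0 0 0 -7; -1 0 0 0 0 0 -7"}}

```text
clock: 16.47
eef_pos: [462.9, -159.6, 145.3]
tool_rot: [-3.141, 0.0, 2.591]
force: [0.3, 0.3, -0.1]
width: 50.3
gripper_force: 63.0
```

>>> {"method": "move_arm", "body": {"targets": "-1 0 0 0 0 0 -7; -1 0 0 0 0 0 -7; -1 0 0 0 0 0 -7; -1 0 0 0 0 0 -7; -1 0 0 0 0 0 -7"}}

```text
clock: 16.88
eef_pos: [462.8, -159.7, 145.3]
tool_rot: [-3.141, -0.0, -3.081]
force: [-0.3, 0.1, -0.0]
width: 50.1
gripper_force: 63.0
```

>>> {"method": "move_arm", "body": {"targets": "-1 0 0 0 0 0 -7; -1 0 0 0 0 0 -7; -1 0 0 0 0 0 -7; -1 -2.2 3.1 0 0 0 0; -1 -2.2 3.1 0 0 0 0"}}

```text
clock: 17.3
eef_pos: [477.4, -87.1, 144.6]
tool_rot: [-3.141, -0.001, -2.728]
force: [1.5, 1.2, -0.4]
width: 50.8
gripper_force: 41.7
```

>>> {"method": "move_arm", "body": {"targets": "-1 -2.2 3.1 0 0 0 0; -1 -2.2 3.1 0 0 0 0; -1 -2.2 3.1 0 0 0 0; -1 -2.2 3.1 0 0 0 0; -1 -2.2 3.1 0 0 0 0"}}

```text
clock: 17.72
eef_pos: [515.0, 103.0, 145.3]
tool_rot: [-3.141, -0.0, -2.721]
force: [1.2, -1.0, -0.5]
width: 50.1
gripper_force: 66.7
```

>>> {"method": "move_arm", "body": {"targets": "-1 -2.2 3.1 0 0 0 0; -1 -2.2 3.1 0 0 0 0; -1 -2.2 3.1 0 0 0 0; -1 -2.2 3.1 0 0 0 0; -1 -2.2 3.1 0 0 0 0"}}

```text
clock: 18.13
eef_pos: [552.1, 289.4, 145.1]
tool_rot: [-3.141, -0.001, -2.721]
force: [0.9, -0.1, -0.4]
width: 49.8
gripper_force: 66.7
```

>>> {"method": "move_arm", "body": {"targets": "-1 0 0 2 0 0 0; -1 0 0 2 0 0 0; -1 0 0 0 0 0 0; -1 0 0 0 0 0 0; -1 0 0 0 0 0 0"}}

```text
clock: 18.55
eef_pos: [552.4, 287.8, 106.0]
tool_rot: [3.142, 0.001, -2.721]
force: [0.7, 0.2, 0.0]
width: 50.1
gripper_force: 66.8
```

```bash
sed -i 's/^E=np.array.*/E=np.array([0.,0.])/; s/^TB=.*/TB=np.array([-.8,-2.4])/' h.py
python3 - <<'E'
from h import *
s=st(); d=grab('wrist','w7.png'); print(px(d,s['eef_pos']),px(d,[*s['eef_pos'][:2],46]),px(d,[487.6,264.5,46]))
E
```

```text
{'clock': 18.55, 'qpos': [-0.05, 0.885, -0.839, 1.69, 0.794, 0.941, 0.788], 'eef_pos': [552.449, 287.807, 106.009], 'tool_rot': [3.142, 0.001, -2.721], 'force': [0.737, 0.206, 0.046], 'width': 50.101, 'gripper_force': 66.76}
[315.51723037 254.26525509] [315.61891683 214.33936244] [323.5632868  114.71982287]
```

View pics/w7.png

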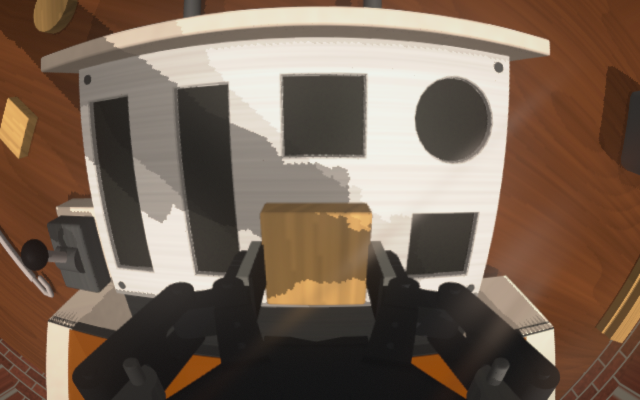

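The pocket appears at (324,116), against a predicted (323.6,114.7), so the calibration is consistent. The blank is held between (262,204) and (372,304).

Run:
```python
from h import *
s=st(); d=grab('wrist'); zt=s['eef_pos'][2]+11.6
for T in (70,90):
  for roi in((272,65,376,166),(405,65,500,172),(405,205,485,285)):
    for p,c,r in pockets(d,roi,T=T,amin=800): print(T,p,c.round(1),np.round(r[0],1),np.round(r[1],1),round(r[2],1))
a=at(d,317,212,zt);b=at(d,317,304,zt); print('held',a,b,np.linalg.norm(a-b),(a+b)/2, rel((a+b)/2))
g=cv2.cvtColor(d['color'],cv2.COLOR_RGB2GRAY); print(g[190:225,317].tolist()); print(g[295:315,317].tolist())
x=s['tool_rot'][2]; print(np.degrees(x)%360)
```

```text
{'clock': 18.6, 'qpos': [-0.049, 0.884, -0.84, 1.69, 0.794, 0.941, 0.788], 'eef_pos': [552.724, 287.917, 106.436], 'tool_rot': [3.141, 0.002, -2.721], 'force': [-0.99, -0.305, 0.262], 'width': 49.978, 'gripper_force': 66.76}
70 [326. 116.] [489.3 263.6] [488.1 264.2] [51.1 51.1] 24.2
70 [454. 114.] [444.5 349.6] [445.6 351.1] [51.7 43.9] 27.1
70 [436. 249.] [538.2 387.1] [541.8 388.1] [60.7 52. ] 24.9
90 [323. 114.] [488.  264.4] [487.9 264.5] [52.3 52.4] 24.7
90 [452. 119.] [450.  346.7] [449.4 346.5] [55.9 58. ] 57.5
90 [436. 249.] [537.8 387. ] [541.2 389.1] [61.6 53.5] 23.4
held [527.17187652 277.29592418 118.03591985] [574.11963538 298.35812284 118.03591985] 51.45588668351391 [550.64575595 287.82702351 118.03591985] [ 0.21  0.08 -1.15]
[135, 133, 133, 135, 136, 135, 135, 137, 137, 135, 134, 131, 117, 99, 87, 85, 87, 89, 89, 88, 90, 94, 118, 120, 113, 112, 113, 113, 113, 114, 113, 112, 112, 110, 108]
[154, 154, 154, 154, 155, 156, 156, 157, 156, 147, 122, 93, 66, 60, 58, 58, 55, 55, 54, 53]
204.07672089219716
```

>>> {"method": "move_arm", "body": {"targets": "-1 3.3 0.5 0 0 0 -0.4; -1 3.4 0 0 0 0 0; -1 0 0 2 0 0 0; -1 0 0 2 0 0 0; -1 0 0 1 0 0 0"}}

```text
clock: 19.07
eef_pos: [489.0, 263.9, 54.9]
tool_rot: [-3.141, 0.0, -2.714]
force: [0.4, -0.5, -0.4]
width: 50.2
gripper_force: 66.8
```

>>> {"method": "move_arm", "body": {"targets": "-1 0 0 0 0 0 0; -1 0 0 0 0 0 0; -1 0 0 0 0 0 0; -1 0 0 0 0 0 0; -1 0 0 0 0 0 0"}}

```text
clock: 19.48
eef_pos: [489.6, 265.4, 56.1]
tool_rot: [3.141, 0.002, -2.714]
force: [0.1, -0.1, -0.5]
width: 50.0
gripper_force: 66.8
```

Run:
```python
from h import *
s=st(); print(rel([489.6,265.3,44.4]))
```

```text
{'clock': 19.483, 'qpos': [-0.073, 0.878, -0.773, 1.903, 0.904, 0.753, 0.622], 'eef_pos': [489.578, 265.445, 56.082], 'tool_rot': [3.141, 0.002, -2.714], 'force': [0.085, -0.135, -0.499], 'width': 50.016, 'gripper_force': 66.798}
[ 0.   -0.01  1.17]
```

Pose is on target. Lowering in small steps while watching the force.

>>> {"method": "move_arm", "body": {"targets": "-1 0 0 0.3 0 0 0; -1 0 0 0.3 0 0 0; -1 0 0 0.2 0 0 0; -1 0 0 0 0 0 0; -1 0 0 0 0 0 0"}}

```text
clock: 19.9
eef_pos: [488.8, 264.9, 47.0]
tool_rot: [-3.142, -0.0, -2.713]
force: [0.3, 0.0, -0.8]
width: 49.9
gripper_force: 66.8
```

>>> {"method": "move_arm", "body": {"targets": "-1 0 0 0.2 0 0 0; -1 0 0 0.2 0 0 0; -1 0 0 0 0 0 0; -1 0 0 0 0 0 0; -1 0 0 0 0 0 0"}}

```text
clock: 20.32
eef_pos: [489.9, 265.6, 44.5]
tool_rot: [-3.141, 0.003, -2.714]
force: [-0.6, -0.9, 9.6]
width: 50.0
gripper_force: 67.8
```

The blank touched the floor at TCP z 44.5, exactly the seated height. I'll release it, check it, then go to the second square.

>>> {"method": "move_arm", "body": {"targets": "0.6 0 0 0 0 0 0; 0.6 0 0 0 0 0 0; 0.6 0 0 0 0 0 0; 0.6 0 0 -1.5 0 0 0; 0.6 0 0 -2.5 0 0 0"}}

```text
clock: 20.73
eef_pos: [487.3, 263.6, 81.3]
tool_rot: [-3.141, -0.006, -2.713]
force: [-0.2, -0.3, 0.6]
width: 68.7
gripper_force: 0.0
```

>>> {"method": "move_arm", "body": {"targets": "1 0 0 -3 0 0 0; 1 0 0 -3 0 0 0; 1 0 0 0 0 0 0; 1 0 0 0 0 0 0; 1 0 0 0 0 0 0"}}

```text
clock: 21.15
eef_pos: [488.8, 264.3, 142.6]
tool_rot: [-3.141, -0.001, -2.714]
force: [0.1, -0.5, -0.2]
width: 85.2
gripper_force: 0.0
```

Run:
```python
from h import *
s=st(); d=grab('wrist','w8.png')
blanks2(d,(200,80,440,300),amin=800,z=56)
```

```text
{'clock': 21.15, 'qpos': [-0.005, 0.766, -0.885, 1.854, 0.756, 0.9, 0.74], 'eef_pos': [488.78, 264.264, 142.616], 'tool_rot': [-3.141, -0.001, -2.714], 'force': [0.064, -0.455, -0.186], 'width': 85.214, 'gripper_force': 0.0}
wrist square [316. 199.] cen [486.8 264.1] rect [486.6 264.1] [54.4 52.5] ang 24.4 fill 0.98
```

>>> {"method": "move_arm", "body": {"targets": "1 0 0 0 0 0 6; 1 0 0 0 0 0 6; 1 0 0 0 0 0 6; 1 0 0 0 0 0 6; 1 0 0 0 0 0 6"}}

```text
clock: 21.62
eef_pos: [488.2, 264.3, 141.7]
tool_rot: [-3.14, -0.002, 3.041]
force: [-0.7, 0.1, -0.2]
width: 85.2
gripper_force: 0.0
```

>>> {"method": "move_arm", "body": {"targets": "1 0 0 0 0 0 6; 1 -2 -3 0 0 0 0; 1 -2 -3 0 0 0 0; 1 -2 -3 0 0 0 0; 1 -2 -3 0 0 0 0"}}

```text
clock: 22.03
eef_pos: [543.0, 129.8, 141.7]
tool_rot: [-3.14, -0.002, 2.943]
force: [0.2, -0.3, 0.3]
width: 85.3
gripper_force: 0.0
```

>>> {"method": "move_arm", "body": {"targets": "1 -2 -3 0 0 0 0; 1 -2 -3 0 0 0 0; 1 -2 -3 0 0 0 0; 1 -2 -3 0 0 0 0; 1 -2 -3 0 0 0 0"}}

```text
clock: 22.45
eef_pos: [611.1, -37.5, 141.5]
tool_rot: [-3.141, -0.003, 2.941]
force: [0.2, 0.0, -0.6]
width: 85.1
gripper_force: 0.0
```

>>> {"method": "move_arm", "body": {"targets": "1 -0.6 -2.1 0 0 0 0; 1 0 0 3 0 0 0; 1 0 0 2.5 0 0 0; 1 0 0 0 0 0 0; 1 0 0 0 0 0 0"}}

```text
clock: 22.87
eef_pos: [611.6, -57.0, 86.2]
tool_rot: [-3.141, -0.005, 2.942]
force: [0.3, -1.1, 0.4]
width: 85.5
gripper_force: 0.0
```

Run:
```python
from h import *
s=st(); d=grab('wrist','w9.png'); print(px(d,[*s['eef_pos'][:2],16]))
blanks2(d,(180,20,450,330),amin=800); blanks2(grab('top'),(285,150,460,250))
```

```text
{'clock': 22.867, 'qpos': [0.458, 0.861, -0.703, 1.723, 0.718, 0.839, 0.794], 'eef_pos': [611.551, -57.015, 86.151], 'tool_rot': [-3.141, -0.005, 2.942], 'force': [0.26, -1.095, 0.357], 'width': 85.47, 'gripper_force': 0.0}
[315.95677368 209.90082809]
wrist disc [187. 233.] cen [ 612.2 -161.9] rect [ 614.2 -161.1] [18.2 56.4] ang 68.8 fill 0.69
wrist square [318. 208.] cen [611.9 -55.5] rect [612.2 -55.5] [52.3 54.6] ang 78.6 fill 0.97
wrist disc [302.  34.] cen [487.7 -42.3] rect [489.5 -42.8] [57.  28.4] ang 77.5 fill 0.75
top disc [309. 217.] cen [476.2 -38.3] rect [476.3 -37.6] [59.6 56.4] ang 89.6 fill 0.81
top paddle  [399. 218.] cen [ 485.6 -329.4] rect [ 477.4 -318.6] [266.4 200.2] ang 88.3 fill 0.21
top paddle  [320. 187.] cen [573.4 -68.4] rect [573.4 -71.6] [203.9  35.9] ang 224.4 fill 0.26
top paddle  [353. 166.] cen [ 634.4 -182.9] rect [ 635.2 -180.6] [161.4  27.1] ang 43.9 fill 0.41
```

Square_b is seated: centre (487.7,264.6), angle 24.4°. The second square is measured at (613.3,-55.7), so I'll grasp it.

>>> {"method": "move_arm", "body": {"targets": "1 -0.15 0.15 2.7 0 0 0; 1 0 0 2.7 0 0 0; 1 0 0 2.4 0 0 0; 1 0 0 0.3 0 0 0; 1 0 0 0 0 0 0"}}

```text
clock: 23.38
eef_pos: [615.0, -55.5, 7.3]
tool_rot: [-3.142, -0.001, 2.942]
force: [0.5, 0.1, 1.2]
width: 85.4
gripper_force: 0.0
```

>>> {"method": "move_arm", "body": {"targets": "-1 0 0 0 0 0 0; -1 0 0 0 0 0 0; -1 0 0 0 0 0 0; -1 0 0 0 0 0 0; -1 0 0 0 0 0 0"}}

```text
clock: 23.8
eef_pos: [616.6, -55.9, 9.8]
tool_rot: [3.141, 0.003, 2.941]
force: [-2.1, -0.0, 8.9]
width: 49.4
gripper_force: 60.5
```

>>> {"method": "move_arm", "body": {"targets": "-1 0 0 0 0 0 0; -1 0 0 0 0 0 0; -1 0 0 -2 0 0 0; -1 0 0 -4 0 0 0; -1 0 0 -4 0 0 0"}}

```text
clock: 24.22
eef_pos: [614.1, -56.1, 108.2]
tool_rot: [-3.141, -0.002, 2.942]
force: [0.9, -0.4, 0.5]
width: 49.1
gripper_force: 62.2
```

>>> {"method": "move_arm", "body": {"targets": "-1 0 0 -4 0 0 0; -1 0 0 0 0 0 0; -1 0 0 0 0 0 0; -1 0 0 0 0 0 0; -1 0 0 0 0 0 0"}}

```text
clock: 24.63
eef_pos: [614.1, -56.6, 146.1]
tool_rot: [-3.141, -0.002, 2.941]
force: [-0.3, 0.1, -1.8]
width: 49.5
gripper_force: 62.2
```

```bash
cat >> h.py <<'E'
def held(half,zg,cols=(300,335)):
    """held blank: clean rear (tool -x) top edge -> centre offset along tool x (mm) from TCP; zg = TCP z at grasp"""
    s=read_state(); d=grab('wrist'); z=s['eef_pos'][2]-zg+16; xs=[]
    im=d['color'].astype(int); m=(im[...,1]/(im[...,0]+1)>.66)&(im[...,0]>70)&(im[...,2]/(im[...,0]+1)<.8)
    y=s['tool_rot'][2]; X=np.array([np.cos(y),np.sin(y)]); Y=np.array([np.sin(y),-np.cos(y)])
    for u in range(*cols,3):
        r=np.where(m[215:335,u])[0]
        if len(r): xs.append((at(d,u,r.max()+215+.5,z)[:2]-s['eef_pos'][:2])@X)
    row=m[270]; c=np.where(row[240:395])[0]+240
    print('held: rear edge',np.round(np.median(xs),2),'spread',np.round(np.ptp(xs),2),'offset x',np.round(np.median(xs)+half,2),'cols',c.min(),c.max()); return d
E
python3 - <<'E'
from h import *
s=st(); held(26,4.4)
E
```

```text
{'clock': 24.633, 'qpos': [0.486, 0.791, -0.758, 1.68, 0.649, 0.942, 0.849], 'eef_pos': [614.083, -56.563, 146.148], 'tool_rot': [-3.141, -0.002, 2.941], 'force': [-0.251, 0.148, -1.783], 'width': 49.462, 'gripper_force': 62.234}
held: rear edge -44.68 spread 26.27 offset x -18.68 cols 268 364
```

Run:
```python
from h import *
d=grab('wrist'); im=d['color']
for u in (300,316,332): print(u,[tuple(int(v) for v in im[r,u]) for r in range(196,344,4)])
```

```text
300 [(72, 46, 26), (110, 82, 48), (112, 85, 50), (218, 164, 94), (218, 164, 96), (219, 165, 96), (222, 169, 98), (223, 169, 99), (221, 167, 97), (220, 165, 96), (194, 146, 84), (136, 103, 60), (135, 102, 60), (143, 107, 63), (141, 107, 63), (133, 101, 59), (131, 99, 57), (138, 104, 61), (136, 103, 60), (135, 102, 60), (124, 93, 55), (122, 92, 54), (128, 96, 57), (133, 100, 60), (126, 95, 56), (116, 87, 52), (117, 70, 41), (119, 73, 44), (118, 74, 46), (116, 72, 45), (115, 70, 44), (73, 48, 31), (113, 102, 95), (207, 189, 177), (166, 142, 128), (107, 61, 36), (29, 27, 24)]
316 [(108, 64, 35), (110, 83, 49), (117, 87, 52), (218, 164, 95), (218, 164, 95), (218, 164, 94), (220, 167, 96), (221, 168, 98), (220, 168, 96), (219, 165, 96), (227, 174, 100), (137, 104, 61), (135, 102, 59), (143, 108, 63), (141, 106, 62), (133, 100, 59), (131, 99, 59), (138, 104, 61), (137, 103, 61), (135, 102, 59), (124, 93, 55), (122, 93, 55), (132, 100, 58), (133, 100, 60), (127, 96, 58), (159, 119, 71), (121, 75, 46), (120, 73, 44), (118, 70, 42), (116, 68, 39), (113, 66, 37), (99, 57, 32), (77, 65, 57), (190, 173, 163), (210, 191, 180), (114, 66, 40), (108, 62, 35)]
332 [(106, 64, 35), (110, 82, 49), (116, 87, 52), (217, 163, 95), (218, 165, 96), (217, 163, 94), (219, 165, 96), (220, 167, 96), (219, 166, 96), (218, 164, 95), (196, 148, 85), (135, 102, 59), (134, 101, 59), (141, 107, 62), (140, 106, 62), (135, 101, 60), (139, 104, 61), (138, 104, 61), (135, 102, 59), (135, 102, 60), (126, 94, 57), (126, 94, 57), (135, 102, 61), (133, 100, 60), (128, 96, 58), (139, 104, 61), (118, 68, 39), (116, 67, 37), (115, 65, 36), (115, 66, 37), (108, 62, 35), (116, 67, 37), (69, 40, 24), (110, 100, 94), (212, 193, 181), (165, 139, 126), (28, 25, 24)]
```

```bash
sed -i "s/m=(im\[...,1\]\/(im\[...,0\]+1)>.66).*/q=im[...,1]\/(im[...,0]+1); m=(q>.69)\&(q<.83)\&(im[...,0]>70)/" h.py
python3 - <<'E'
from h import *
s=st()
for zg in(4.4,7,9.8):
  d=held(26,zg); y=s['tool_rot'][2];X=np.array([np.cos(y),np.sin(y)])
  z=s['eef_pos'][2]-zg+16
  print(zg,[((at(d,316,r,z)[:2]-s['eef_pos'][:2])@X).round(2) for r in(206,298)])
E
```

```text
{'clock': 24.733, 'qpos': [0.486, 0.791, -0.758, 1.68, 0.649, 0.942, 0.849], 'eef_pos': [614.119, -56.288, 145.769], 'tool_rot': [-3.141, -0.003, 2.941], 'force': [-0.296, 0.387, -0.631], 'width': 49.107, 'gripper_force': 62.234}
held: rear edge -38.55 spread 26.92 offset x -12.55 cols 268 364
4.4 [np.float64(30.46), np.float64(-19.84)]
held: rear edge -41.65 spread 27.46 offset x -15.65 cols 268 364
7 [np.float64(29.43), np.float64(-21.91)]
held: rear edge -46.44 spread 28.02 offset x -20.44 cols 268 364
9.8 [np.float64(28.27), np.float64(-24.2)]
```

The held square is flat and symmetric, about 2.8 mm ahead of the TCP. Carrying it to square_a.

>>> {"method": "move_arm", "body": {"targets": "-1 0 0 0 0 0 -6; -1 0 0 0 0 0 -6; -1 0 0 0 0 0 -6; -1 0 0 0 0 0 -6; -1 0 0 0 0 0 -6"}}

```text
clock: 25.3
eef_pos: [615.0, -56.0, 146.7]
tool_rot: [3.141, -0.001, -2.813]
force: [1.4, 0.1, -0.8]
width: 49.1
gripper_force: 62.2
```

>>> {"method": "move_arm", "body": {"targets": "-1 0 0 0 0 0 -6; -1 -1 3.6 0 0 0 0; -1 -1 3.6 0 0 0 0; -1 -1 3.6 0 0 0 0; -1 -1 3.6 0 0 0 0"}}

```text
clock: 25.72
eef_pos: [591.2, 92.8, 146.7]
tool_rot: [3.141, -0.001, -2.715]
force: [0.5, -0.6, -0.2]
width: 49.2
gripper_force: 62.3
```

>>> {"method": "move_arm", "body": {"targets": "-1 -1 3.6 0 0 0 0; -1 -1 3.6 0 0 0 0; -1 -1 3.6 0 0 0 0; -1 -1 3.6 0 0 0 0; -1 -1 3.6 0 0 0 0"}}

```text
clock: 26.13
eef_pos: [561.9, 277.7, 146.7]
tool_rot: [-3.142, -0.001, -2.713]
force: [0.9, -0.3, -0.2]
width: 49.2
gripper_force: 62.3
```

>>> {"method": "move_arm", "body": {"targets": "-1 -1 3.6 0 0 0 0; -1 -1 3.6 0 0 0 0; -1 -0.6 4 0 0 0 0; -1 0 0 2.5 0 0 0; -1 0 0 2.5 0 0 0"}}

```text
clock: 26.55
eef_pos: [537.8, 394.3, 98.1]
tool_rot: [3.138, 0.003, -2.708]
force: [0.3, -0.5, -1.5]
width: 49.1
gripper_force: 62.3
```

>>> {"method": "move_arm", "body": {"targets": "-1 0 0 2 0 0 0; -1 0 0 0 0 0 0; -1 0 0 0 0 0 0; -1 0 0 0 0 0 0; -1 0 0 0 0 0 0"}}

```text
clock: 26.97
eef_pos: [540.4, 389.6, 78.9]
tool_rot: [3.14, 0.002, -2.714]
force: [-0.2, 0.0, 0.6]
width: 49.2
gripper_force: 62.3
```

Run:
```python
from h import *
s=st(); print(rel([539.6,389.0,49]),np.degrees(s['tool_rot'][2])%360)
```

```text
{'clock': 26.967, 'qpos': [-0.235, 0.961, -0.806, 1.575, 0.805, 0.961, 0.691], 'eef_pos': [540.423, 389.639, 78.912], 'tool_rot': [3.14, 0.002, -2.714], 'force': [-0.249, 0.027, 0.596], 'width': 49.168, 'gripper_force': 62.263}
[ 0.1  -0.02  2.99] 204.49986907019996
```

>>> {"method": "move_arm", "body": {"targets": "-1 0.1 0 1 0 0 0; -1 0 0 0.7 0 0 0; -1 0 0 0.4 0 0 0; -1 0 0 0 0 0 0; -1 0 0 0 0 0 0"}}

```text
clock: 27.38
eef_pos: [538.7, 388.2, 56.0]
tool_rot: [-3.142, -0.001, -2.714]
force: [-0.1, -0.4, -0.9]
width: 48.8
gripper_force: 62.3
```

>>> {"method": "move_arm", "body": {"targets": "-1 0 0 0.3 0 0 0; -1 0 0 0.2 0 0 0; -1 0 0 0 0 0 0; -1 0 0 0 0 0 0; -1 0 0 0 0 0 0"}}

```text
clock: 27.8
eef_pos: [539.8, 388.9, 53.3]
tool_rot: [-3.141, 0.003, -2.714]
force: [-0.2, -1.9, 11.3]
width: 49.6
gripper_force: 63.1
```

>>> {"method": "move_arm", "body": {"targets": "-1 0 0 0.2 0 0 0; -1 0 0 0.2 0 0 0; -1 0 0 0 0 0 0; -1 0 0 0 0 0 0; -1 0 0 0 0 0 0"}}

```text
clock: 28.22
eef_pos: [541.4, 389.8, 51.9]
tool_rot: [-3.141, 0.007, -2.714]
force: [-0.4, -2.6, 22.8]
width: 49.0
gripper_force: 66.3
```

>>> {"method": "move_arm", "body": {"targets": "-1 0 0 -0.2 0 0 0; 0.6 0 0 -0.1 0 0 0; 0.6 0 0 0 0 0 0; 0.6 0 0 0 0 0 0; 0.6 0 0 -2 0 0 0"}}

```text
clock: 28.63
eef_pos: [536.8, 385.9, 66.2]
tool_rot: [-3.139, -0.007, -2.713]
force: [-0.7, -1.0, -0.4]
width: 68.3
gripper_force: 0.0
```

>>> {"method": "move_arm", "body": {"targets": "0.6 0 0 -3 0 0 0; 0.6 0 0 -3 0 0 0; 0.6 0 0 0 0 0 0; 0.6 0 0 0 0 0 0; 0.6 0 0 0 0 0 0"}}

```text
clock: 29.05
eef_pos: [538.5, 387.7, 129.4]
tool_rot: [-3.141, -0.001, -2.714]
force: [-0.4, 1.0, -0.1]
width: 68.7
gripper_force: 0.0
```

Run:
```python
from h import *
s=st(); d=grab('wrist','w10.png')
blanks2(d,(200,50,480,300),amin=800,z=56)
```

```text
{'clock': 29.05, 'qpos': [-0.217, 0.902, -0.845, 1.551, 0.749, 1.039, 0.731], 'eef_pos': [538.516, 387.713, 129.403], 'tool_rot': [-3.141, -0.001, -2.714], 'force': [-0.447, 1.011, -0.09], 'width': 68.671, 'gripper_force': 0.0}
wrist square [317. 204.] cen [536.6 387.6] rect [536.6 387.5] [54.2 53.3] ang 24.5 fill 0.97
wrist square [214.  83.] cen [483.4 282.7] rect [482.9 282.8] [49.7 22.5] ang 23.4 fill 0.93
```

View pics/w10.png

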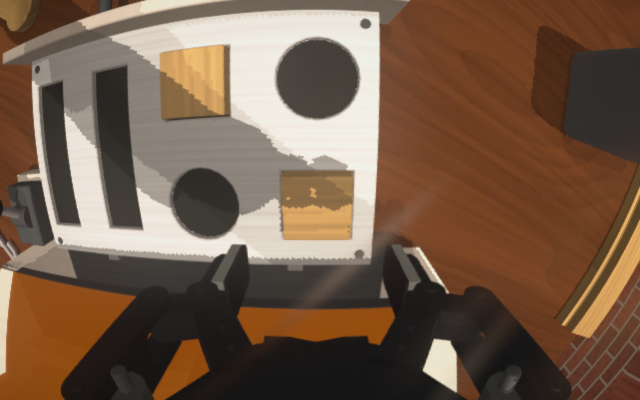

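The square at (317,204) looks seated, with a dark pocket gap around it. I'll verify its height by probing its top with shut fingers (expected z 56).

>>> {"method": "move_arm", "body": {"targets": "-1 0 0 3 0 0 0; -1 0 0 2.5 0 0 0; -1 0 0 0 0 0 0; -1 0 0 0 0 0 0; -1 0 0 0 0 0 0"}}

```text
clock: 29.52
eef_pos: [538.6, 388.9, 75.5]
tool_rot: [3.141, -0.0, -2.713]
force: [-0.4, 1.3, -0.4]
width: 7.5
gripper_force: 0.0
```

>>> {"method": "move_arm", "body": {"targets": "-1 0 0 0.5 0 0 0; -1 0 0 0.4 0 0 0; -1 0 0 0 0 0 0; -1 0 0 0 0 0 0; -1 0 0 0 0 0 0"}}

```text
clock: 29.93
eef_pos: [538.9, 388.5, 66.6]
tool_rot: [3.141, 0.001, -2.714]
force: [-0.2, 0.0, 1.5]
width: -0.1
gripper_force: 0.0
```

>>> {"method": "move_arm", "body": {"targets": "-1 0 0 0.3 0 0 0; -1 0 0 0.3 0 0 0; -1 0 0 0 0 0 0; -1 0 0 0 0 0 0; -1 0 0 0 0 0 0"}}

```text
clock: 30.35
eef_pos: [538.7, 388.2, 60.1]
tool_rot: [-3.141, -0.0, -2.713]
force: [-0.2, -0.0, -1.1]
width: -0.0
gripper_force: 0.0
```

>>> {"method": "move_arm", "body": {"targets": "-1 0 0 0.3 0 0 0; -1 0 0 0.3 0 0 0; -1 0 0 0 0 0 0; -1 0 0 0 0 0 0; -1 0 0 0 0 0 0"}}

```text
clock: 30.77
eef_pos: [542.0, 389.9, 59.3]
tool_rot: [-3.141, 0.008, -2.715]
force: [1.7, -4.0, 24.0]
width: -0.2
gripper_force: 11.9
```

Contact at about 59.5 mm is ambiguous. I'll probe the square in square_b the same way as a reference.

>>> {"method": "move_arm", "body": {"targets": "-1 0 0 -3 0 0 0; -1 3.3 -3.1 0 0 0 0; -1 3.3 -3.1 0 0 0 0; -1 3.2 -3 0 0 0 0; -1 0 0 0 0 0 0"}}

```text
clock: 31.18
eef_pos: [487.5, 261.5, 82.6]
tool_rot: [-3.132, -0.011, -2.717]
force: [-0.4, -1.7, -0.9]
width: 0.3
gripper_force: 0.0
```

>>> {"method": "move_arm", "body": {"targets": "-1 0 0 1.4 0 0 0; -1 0 0 1 0 0 0; -1 0 0 0 0 0 0; -1 0 0 0 0 0 0; -1 0 0 0 0 0 0"}}

```text
clock: 31.6
eef_pos: [491.3, 274.1, 59.9]
tool_rot: [3.141, -0.0, -2.712]
force: [0.5, 0.8, 0.1]
width: 0.2
gripper_force: 0.0
```

>>> {"method": "move_arm", "body": {"targets": "-1 0 0 0.3 0 0 0; -1 0 0 0.3 0 0 0; -1 0 0 0 0 0 0; -1 0 0 0 0 0 0; -1 0 0 0 0 0 0"}}

```text
clock: 32.02
eef_pos: [492.9, 274.4, 56.1]
tool_rot: [3.141, 0.004, -2.713]
force: [-0.1, -1.7, 10.6]
width: 0.4
gripper_force: 5.6
```

>>> {"method": "move_arm", "body": {"targets": "-1 0 0 0.3 0 0 0; -1 0 0 0.1 0 0 0; -1 0 0 0 0 0 0; -1 0 0 0 0 0 0; -1 0 0 0 0 0 0"}}

```text
clock: 32.43
eef_pos: [495.9, 275.9, 55.9]
tool_rot: [-3.141, 0.012, -2.714]
force: [0.7, -4.9, 36.9]
width: 0.2
gripper_force: 18.1
```

Reference top is 56.0, so the square_a blank stands about 3.5 mm high: one edge is caught on the rim. I'll find which edge from the saved picture.

Run:
```python
import cv2,numpy as np
im=cv2.imread('pics/w10.png').astype(int); R,G,B=im[...,2],im[...,1],im[...,0]
m=((G/(R+1)>.68)&(G/(R+1)<.83)&(B/(R+1)<.75)&(R>60)).astype(np.uint8)*255; m[:, :260]=0;m[:,375:]=0;m[:150]=0;m[255:]=0
c=max(cv2.findContours(m,cv2.RETR_EXTERNAL,cv2.CHAIN_APPROX_NONE)[0],key=cv2.contourArea)
print(cv2.approxPolyDP(c,4,True)[:,0].tolist(), cv2.boundingRect(c))
for v in(185,200,220,232): print('row',v,[(u,int(R[v,u])) for u in list(range(270,292))],'|',[(u,int(R[v,u])) for u in range(342,364)])
for u in(295,317,340): print('col',u,[(v,int(R[v,u])) for v in range(160,186)],'|',[(v,int(R[v,u])) for v in range(230,252)])
```

```text
[[283, 171], [284, 238], [348, 239], [351, 172]] (281, 171, 73, 69)
row 185 [(270, 139), (271, 140), (272, 140), (273, 140), (274, 140), (275, 140), (276, 140), (277, 140), (278, 139), (279, 132), (280, 128), (281, 132), (282, 138), (283, 139), (284, 139), (285, 139), (286, 139), (287, 139), (288, 139), (289, 139), (290, 139), (291, 139)] | [(342, 163), (343, 161), (344, 161), (345, 161), (346, 161), (347, 161), (348, 161), (349, 161), (350, 160), (351, 157), (352, 149), (353, 146), (354, 214), (355, 236), (356, 242), (357, 242), (358, 242), (359, 242), (360, 242), (361, 242), (362, 242), (363, 242)]
row 200 [(270, 216), (271, 220), (272, 220), (273, 222), (274, 223), (275, 222), (276, 220), (277, 215), (278, 170), (279, 140), (280, 126), (281, 116), (282, 132), (283, 137), (284, 137), (285, 138), (286, 141), (287, 146), (288, 146), (289, 141), (290, 137), (291, 137)] | [(342, 134), (343, 134), (344, 133), (345, 133), (346, 133), (347, 134), (348, 133), (349, 133), (350, 134), (351, 131), (352, 139), (353, 171), (354, 218), (355, 226), (356, 227), (357, 227), (358, 227), (359, 227), 
[... 2191 characters left out ...]
25), (243, 226), (244, 226), (245, 225), (246, 225), (247, 225), (248, 226), (249, 226), (250, 225), (251, 225)]
col 340 [(160, 241), (161, 234), (162, 190), (163, 178), (164, 177), (165, 177), (166, 177), (167, 176), (168, 173), (169, 157), (170, 136), (171, 123), (172, 121), (173, 123), (174, 128), (175, 131), (176, 146), (177, 164), (178, 170), (179, 168), (180, 164), (181, 162), (182, 161), (183, 161), (184, 162), (185, 162)] | [(230, 219), (231, 221), (232, 221), (233, 218), (234, 213), (235, 209), (236, 208), (237, 206), (238, 204), (239, 198), (240, 219), (241, 224), (242, 225), (243, 226), (244, 226), (245, 225), (246, 225), (247, 225), (248, 226), (249, 226), (250, 225), (251, 225)]
```

>>> {"method": "move_arm", "body": {"targets": "-1 0 0 -2 0 0 0; -1 0 0 -3 0 0 0; -1 0 0 -3 0 0 0; -1 -3 3 0 0 0 0; -1 0 0 0 0 0 0"}}

```text
clock: 32.85
eef_pos: [508.7, 319.5, 133.5]
tool_rot: [3.134, 0.01, -2.712]
force: [0.9, 1.5, 1.0]
width: 0.3
gripper_force: 0.0
```

Run:
```python
from h import *
im=cv2.imread('pics/w8.png').astype(int)[...,2]
for u in(300,317,335): print('col',u,[(v,int(im[v,u])) for v in range(155,182)],'|',[(v,int(im[v,u])) for v in range(222,245)])
s=st(); print(rel([521.1,380.6,66]))
```

```text
col 300 [(155, 158), (156, 146), (157, 144), (158, 144), (159, 144), (160, 145), (161, 147), (162, 149), (163, 149), (164, 148), (165, 137), (166, 121), (167, 111), (168, 111), (169, 116), (170, 133), (171, 147), (172, 149), (173, 150), (174, 149), (175, 149), (176, 149), (177, 149), (178, 149), (179, 149), (180, 149), (181, 150)] | [(222, 224), (223, 224), (224, 225), (225, 224), (226, 225), (227, 224), (228, 225), (229, 225), (230, 225), (231, 223), (232, 223), (233, 230), (234, 231), (235, 231), (236, 231), (237, 229), (238, 228), (239, 229), (240, 229), (241, 230), (242, 230), (243, 230), (244, 230)]
col 317 [(155, 172), (156, 172), (157, 173), (158, 173), (159, 173), (160, 175), (161, 177), (162, 179), (163, 180), (164, 177), (165, 159), (166, 135), (167, 118), (168, 119), (169, 122), (170, 138), (171, 155), (172, 161), (173, 151), (174, 149), (175, 147), (176, 145), (177, 143), (178, 142), (179, 142), (180, 141), (181, 141)] | [(222, 220), (223, 221), (224, 221), (225, 221), (226, 221), (227, 221), (228, 221), (229, 221), (230, 221), (231, 220), (232, 221), (233, 230), (234, 23
[... 277 characters left out ...]
(167, 121), (168, 118), (169, 117), (170, 139), (171, 159), (172, 164), (173, 165), (174, 165), (175, 163), (176, 160), (177, 158), (178, 156), (179, 154), (180, 145), (181, 136)] | [(222, 209), (223, 209), (224, 209), (225, 210), (226, 210), (227, 210), (228, 209), (229, 209), (230, 209), (231, 207), (232, 212), (233, 229), (234, 232), (235, 231), (236, 230), (237, 228), (238, 227), (239, 227), (240, 227), (241, 229), (242, 230), (243, 230), (244, 230)]
{'clock': 32.85, 'qpos': [-0.099, 0.821, -0.863, 1.748, 0.762, 0.929, 0.717], 'eef_pos': [508.706, 319.514, 133.53], 'tool_rot': [3.134, 0.01, -2.712], 'force': [0.855, 1.481, 1.026], 'width': 0.292, 'gripper_force': 0.0}
[-3.67  5.04  6.75]
```

The front side shows taller, so the front edge (towards the handle) sits on the rim. I'll press down there and drag rearwards.

>>> {"method": "move_arm", "body": {"targets": "-1 -1.9 2.5 2 0 0 0; -1 -1.8 2.5 2 0 0 0; -1 0 0 2 0 0 0; -1 0 0 0 0 0 0; -1 0 0 0 0 0 0"}}

```text
clock: 33.27
eef_pos: [517.8, 372.0, 68.9]
tool_rot: [-3.14, -0.003, -2.713]
force: [1.1, 0.0, 0.1]
width: -0.1
gripper_force: 0.0
```

>>> {"method": "move_arm", "body": {"targets": "-1 0 0 0.3 0 0 0; -1 0 0 0.2 0 0 0; -1 0 0 0 0 0 0; -1 0 0 0 0 0 0; -1 0 0 0 0 0 0"}}

```text
clock: 33.68
eef_pos: [519.4, 372.3, 66.0]
tool_rot: [-3.142, 0.001, -2.714]
force: [-0.5, 0.2, -0.4]
width: -0.0
gripper_force: 0.0
```

>>> {"method": "move_arm", "body": {"targets": "-1 0 0 0.2 0 0 0; -1 0 0 0.2 0 0 0; -1 0 0 0 0 0 0; -1 0 0 0 0 0 0; -1 0 0 0 0 0 0"}}

```text
clock: 34.1
eef_pos: [519.2, 372.6, 61.9]
tool_rot: [-3.141, 0.001, -2.714]
force: [-0.4, -0.9, 5.0]
width: 0.0
gripper_force: 2.8
```

>>> {"method": "move_arm", "body": {"targets": "-1 -0.2 0 0.1 0 0 0; -1 -0.2 0 0 0 0 0; -1 0 0 0 0 0 0; -1 0 0 0 0 0 0; -1 0 0 0 0 0 0"}}

```text
clock: 34.52
eef_pos: [523.3, 374.6, 61.7]
tool_rot: [-3.141, 0.002, -2.714]
force: [0.0, -2.0, 9.2]
width: 0.1
gripper_force: 4.8
```

>>> {"method": "move_arm", "body": {"targets": "-1 0 0 0.3 0 0 0; -1 -0.2 0 0 0 0 0; -1 -0.2 0 0 0 0 0; -1 0 0 0 0 0 0; -1 0 0 0 0 0 0"}}

```text
clock: 34.93
eef_pos: [529.0, 377.2, 61.3]
tool_rot: [-3.141, 0.007, -2.715]
force: [0.0, -3.5, 22.1]
width: 0.2
gripper_force: 10.7
```

>>> {"method": "move_arm", "body": {"targets": "-1 -0.2 0 0 0 0 0; -1 -0.2 0 0 0 0 0; -1 -0.2 0 0 0 0 0; -1 0 0 0 0 0 0; -1 0 0 0 0 0 0"}}

```text
clock: 35.35
eef_pos: [534.4, 379.7, 61.3]
tool_rot: [-3.141, 0.007, -2.715]
force: [0.8, -4.2, 21.6]
width: -0.0
gripper_force: 10.5
```

>>> {"method": "move_arm", "body": {"targets": "-1 0 0 -3 0 0 0; 1 0 0 -3 0 0 0; 1 0 0 -2.5 0 0 0; 1 0 0 0 0 0 0; 1 0 0 0 0 0 0"}}

```text
clock: 35.77
eef_pos: [532.2, 379.1, 143.6]
tool_rot: [3.141, 0.003, -2.714]
force: [-0.4, -0.5, -0.3]
width: 48.1
gripper_force: 0.0
```

Run:
```python
from h import *
s=st(); d=grab('wrist','w11.png')
for z in(56,60): blanks2(d,(230,120,420,300),amin=800,z=z)
```

```text
{'clock': 35.767, 'qpos': [-0.198, 0.872, -0.857, 1.577, 0.737, 1.039, 0.733], 'eef_pos': [532.217, 379.078, 143.649], 'tool_rot': [3.141, 0.003, -2.714], 'force': [-0.442, -0.455, -0.289], 'width': 48.097, 'gripper_force': 0.0}
wrist square [323. 236.] cen [558.1 397.4] rect [558.2 397.5] [55.6 53.4] ang 24.3 fill 0.97
wrist square [323. 236.] cen [556.5 396.5] rect [556.5 396.6] [54.7 52.5] ang 24.3 fill 0.97
```

View pics/w11.png

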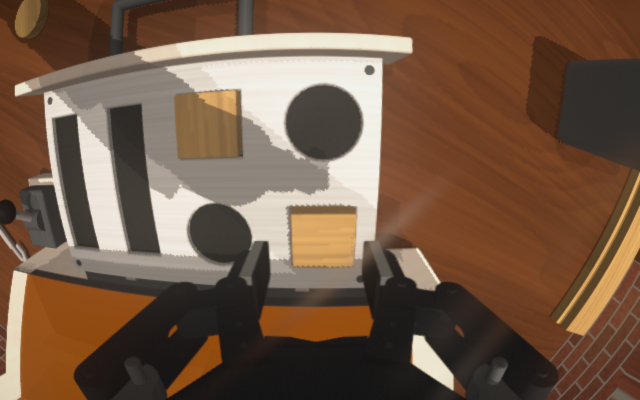

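The bed itself slid in a little with the drag. I'll measure all the pockets again, relative to the blank.

Run:
```python
from h import *
d=grab('wrist')
blanks2(d,(160,70,260,180),amin=800,z=56)
for T in(80,100,120):
  for roi in((278,75,370,168),(180,195,252,265),(100,90,165,262)):
    for p,c,r in pockets(d,roi,T=T,amin=800): print(T,p,c.round(1),np.round(r[0],1),np.round(r[1],1),round(r[2],1))
im=d['color'][...,0].astype(int)
for u in(300,323,345): print('col',u,[(v,int(im[v,u])) for v in range(198,216)],'|',[(v,int(im[v,u])) for v in range(258,276)])
for v in(215,240,260): print('row',v,[(u,int(im[v,u])) for u in range(282,296)],'|',[(u,int(im[v,u])) for u in range(350,364)])
```

```text
wrist square [209. 126.] cen [510.4 276.8] rect [510.4 276.7] [52.3 55.5] ang 24.6 fill 0.97
80 [324. 124.] [473.9 359.1] [473.8 359.2] [57.  56.6] 24.7
80 [220. 235.] [597.9 314.5] [598.  313.8] [53.7 56.2] 80.2
80 [134. 180.] [587.6 220.4] [588.5 220.5] [140.1  36.4] 24.3
100 [324. 124.] [474.  359.2] [474.1 359.4] [57.8 58.1] 24.7
100 [222. 238.] [598.7 316.7] [597.7 315.3] [57.  57.7] 27.0
100 [133. 180.] [587.4 219.7] [589.3 219.4] [141.8  39.7] 24.3
120 [324. 124.] [474.1 359.4] [474.1 359.4] [58.7 58.9] 69.5
120 [222. 238.] [599.1 316.3] [597.9 314.8] [57.1 59.2] 27.1
120 [133. 180.] [588.7 219.4] [589.7 219.7] [144.6  41.4] 24.5
col 300 [(198, 224), (199, 223), (200, 225), (201, 228), (202, 231), (203, 230), (204, 230), (205, 229), (206, 225), (207, 193), (208, 150), (209, 121), (210, 117), (211, 117), (212, 117), (213, 116), (214, 117), (215, 134)] | [(258, 199), (259, 201), (260, 203), (261, 207), (262, 213), (263, 219), (264, 215), (265, 208), (266, 206), (267, 202), (268, 178), (269, 135), (270, 138), (271, 140), (272, 141), (273, 141), (274, 140), (275, 139)]
col 323 [(1
[... 1220 characters left out ...]
26)]
row 240 [(282, 226), (283, 226), (284, 226), (285, 226), (286, 226), (287, 226), (288, 221), (289, 180), (290, 140), (291, 130), (292, 153), (293, 214), (294, 225), (295, 226)] | [(350, 221), (351, 220), (352, 204), (353, 187), (354, 219), (355, 215), (356, 192), (357, 206), (358, 224), (359, 225), (360, 225), (361, 225), (362, 224), (363, 224)]
row 260 [(282, 220), (283, 219), (284, 207), (285, 191), (286, 218), (287, 221), (288, 220), (289, 204), (290, 170), (291, 135), (292, 125), (293, 172), (294, 196), (295, 203)] | [(350, 207), (351, 207), (352, 206), (353, 205), (354, 191), (355, 169), (356, 202), (357, 208), (358, 202), (359, 187), (360, 184), (361, 207), (362, 210), (363, 208)]
```

The bed is now about 27 mm in, and the square in square_b is still seated. The third-last view confirms the square_a blank is caught. First I'll hook the handle from inside with shut fingers and pull the bed fully out again.

>>> {"method": "move_arm", "body": {"targets": "-1 3.1 -2.3 0 0 0 0; -1 3.1 -2.3 0 0 0 0; -1 3.1 -2.3 0 0 0 0; -1 3.1 -2.3 0 0 0 0; -1 2.9 -2.3 0 0 0 0"}}

```text
clock: 36.28
eef_pos: [437.9, 207.9, 140.8]
tool_rot: [-3.142, -0.003, -2.713]
force: [0.9, -0.5, 0.6]
width: 4.4
gripper_force: 0.0
```

>>> {"method": "move_arm", "body": {"targets": "-1 0 0 0 0 0 0; -1 0 0 0 0 0 0; -1 0 0 0 0 0 0; -1 0 0 0 0 0 0; -1 0 0 0 0 0 0"}}

```text
clock: 36.7
eef_pos: [440.4, 211.7, 142.0]
tool_rot: [3.14, 0.0, -2.713]
force: [-1.1, -0.7, 0.6]
width: 0.0
gripper_force: 0.0
```

Run:
```python
from h import *
s=st(); d=grab('wrist','w12.png'); print(px(d,[*s['eef_pos'][:2],48]),px(d,[417,201,54]),px(d,[440,211,48]))
g=d['color'].astype(int).sum(2)//3
for u in (290,316,340): print(u,[(v,int(g[v,u])) for v in range(100,300,4)])
```

```text
{'clock': 36.7, 'qpos': [0.079, 0.69, -0.895, 2.033, 0.768, 0.794, 0.717], 'eef_pos': [440.444, 211.676, 142.021], 'tool_rot': [3.14, 0.0, -2.713], 'force': [-1.122, -0.743, 0.593], 'width': 0.017, 'gripper_force': 0.0}
[315.50798927 199.62242044] [315.54789787 169.85823186] [314.97282082 198.81142209]
290 [(100, 93), (104, 97), (108, 101), (112, 99), (116, 91), (120, 90), (124, 88), (128, 91), (132, 92), (136, 86), (140, 83), (144, 63), (148, 55), (152, 54), (156, 54), (160, 52), (164, 61), (168, 67), (172, 62), (176, 60), (180, 77), (184, 81), (188, 87), (192, 84), (196, 84), (200, 89), (204, 61), (208, 60), (212, 61), (216, 89), (220, 130), (224, 131), (228, 131), (232, 133), (236, 131), (240, 133), (244, 134), (248, 211), (252, 61), (256, 55), (260, 56), (264, 57), (268, 55), (272, 55), (276, 54), (280, 53), (284, 54), (288, 51), (292, 51), (296, 50)]
316 [(100, 91), (104, 91), (108, 98), (112, 97), (116, 97), (120, 99), (124, 97), (128, 89), (132, 89), (136, 86), (140, 90), (144, 90), (148, 59), (152, 61), (156, 63), (160, 79), (164, 70), (168, 78), (172, 74), (176, 58), (180, 7
[... 193 characters left out ...]
), (252, 48), (256, 48), (260, 47), (264, 47), (268, 47), (272, 48), (276, 55), (280, 59), (284, 65), (288, 73), (292, 79), (296, 82)]
340 [(100, 92), (104, 92), (108, 91), (112, 90), (116, 98), (120, 99), (124, 96), (128, 98), (132, 100), (136, 95), (140, 88), (144, 88), (148, 61), (152, 64), (156, 62), (160, 75), (164, 86), (168, 109), (172, 110), (176, 88), (180, 82), (184, 78), (188, 80), (192, 81), (196, 82), (200, 82), (204, 55), (208, 59), (212, 57), (216, 76), (220, 129), (224, 129), (228, 132), (232, 130), (236, 131), (240, 132), (244, 132), (248, 181), (252, 52), (256, 56), (260, 65), (264, 75), (268, 86), (272, 92), (276, 93), (280, 86), (284, 78), (288, 63), (292, 53), (296, 47)]
```

The bar shows at row 170, as predicted. Inserting the fingertip and pulling.

>>> {"method": "move_arm", "body": {"targets": "-1 0 0 3 0 0 0; -1 0 0 3 0 0 0; -1 0 0 2.5 0 0 0; -1 0 0 1.2 0 0 0; -1 0 0 0 0 0 0"}}

```text
clock: 37.17
eef_pos: [438.7, 210.1, 42.7]
tool_rot: [-3.142, -0.005, -2.712]
force: [0.1, -0.3, 0.8]
width: 0.1
gripper_force: 0.0
```

>>> {"method": "move_arm", "body": {"targets": "-1 0.5 0 0 0 0 0; -1 0.5 0 0 0 0 0; -1 0.5 0 0 0 0 0; -1 0.5 0 0 0 0 0; -1 0.5 0 0 0 0 0"}}

```text
clock: 37.58
eef_pos: [417.9, 200.8, 46.3]
tool_rot: [3.14, 0.003, -2.713]
force: [2.5, 3.5, 1.2]
width: 0.2
gripper_force: 1.5
```

>>> {"method": "move_arm", "body": {"targets": "-1 0.3 0 0 0 0 0; -1 0.3 0 0 0 0 0; -1 0.3 0 0 0 0 0; -1 0.2 0 0 0 0 0; -1 0 0 0 0 0 0"}}

```text
clock: 38.0
eef_pos: [409.2, 196.2, 45.8]
tool_rot: [3.141, 0.004, -2.714]
force: [5.2, 3.4, 1.7]
width: -0.2
gripper_force: 3.1
```

Run:
```python
from h import *
st()
```

```text
{'clock': 38.0, 'qpos': [-0.054, 0.789, -0.684, 2.187, 1.057, 0.542, 0.437], 'eef_pos': [409.209, 196.235, 45.786], 'tool_rot': [3.141, 0.004, -2.714], 'force': [5.167, 3.445, 1.714], 'width': -0.158, 'gripper_force': 3.078}
```

>>> {"method": "move_arm", "body": {"targets": "-1 0.2 0 0 0 0 0; -1 0.2 0 0 0 0 0; -1 0.2 0 0 0 0 0; -1 0 0 0 0 0 0; -1 0 0 0 0 0 0"}}

```text
clock: 38.42
eef_pos: [408.7, 196.2, 46.4]
tool_rot: [3.14, 0.012, -2.714]
force: [15.0, 6.1, -3.4]
width: -0.1
gripper_force: 7.6
```

>>> {"method": "move_arm", "body": {"targets": "-1 0.2 0 0 0 0 0; -1 0.2 0 0 0 0 0; -1 0.2 0 0 0 0 0; -1 0 0 0 0 0 0; -1 0 0 0 0 0 0"}}

```text
clock: 38.83
eef_pos: [407.7, 196.3, 47.7]
tool_rot: [3.139, 0.021, -2.715]
force: [23.2, 8.1, 0.7]
width: -0.2
gripper_force: 11.0
```

At the stop. Backing off, then returning above square_a to measure.

>>> {"method": "move_arm", "body": {"targets": "-1 -1.2 0 0 0 0 0; -1 -1.1 0 0 0 0 0; -1 0 0 0 0 0 0; -1 0 0 -4 0 0 0; -1 0 0 -4 0 0 0"}}

```text
clock: 39.25
eef_pos: [413.9, 197.6, 123.8]
tool_rot: [-3.141, -0.009, -2.713]
force: [2.8, 0.6, 0.4]
width: -0.1
gripper_force: 0.0
```

>>> {"method": "move_arm", "body": {"targets": "1 0 0 -2 0 0 0; 1 -2.9 2 0 0 0 0; 1 -2.9 2 0 0 0 0; 1 -2.9 2 0 0 0 0; 1 -2.9 2 0 0 0 0"}}

```text
clock: 39.67
eef_pos: [489.2, 320.0, 144.5]
tool_rot: [-3.139, -0.003, -2.714]
force: [0.6, 0.9, -0.3]
width: 60.4
gripper_force: 0.0
```

>>> {"method": "move_arm", "body": {"targets": "1 -2.9 2 0 0 0 0; 1 -2.9 2 0 0 0 0; 1 0 0 0 0 0 0; 1 0 0 0 0 0 0; 1 0 0 0 0 0 0"}}

```text
clock: 40.08
eef_pos: [524.3, 379.6, 143.9]
tool_rot: [-3.139, -0.004, -2.713]
force: [0.4, -0.7, -0.7]
width: 85.4
gripper_force: 0.0
```

Run:
```python
from h import *
s=st(); d=grab('wrist','w13.png'); print(rel([537,387.8,44]))
for z in(56,60): blanks2(d,(150,30,420,300),amin=800,z=z)
print(px(d,[449.5,348.1,46]),px(d,[574.9,304.2,46]))
for roi in((270,20,390,170),(140,140,260,275)):
    for p,c,r in pockets(d,roi,T=110,amin=800): print(p,c.round(1),np.round(r[0],1),np.round(r[1],1),round(r[2],1))
```

```text
{'clock': 40.083, 'qpos': [-0.206, 0.865, -0.853, 1.588, 0.729, 1.037, 0.726], 'eef_pos': [524.256, 379.64, 143.912], 'tool_rot': [-3.139, -0.004, -2.713], 'force': [0.399, -0.674, -0.667], 'width': 85.352, 'gripper_force': 0.0}
[-1.48  0.27 10.02]
wrist square [319. 215.] cen [534.3 386.6] rect [534.  386.4] [54.8 53.3] ang 24.6 fill 0.96
wrist square [204. 101.] cen [486.3 265.9] rect [486.3 265.9] [52.4 55.6] ang 24.8 fill 0.96
wrist square [319. 215.] cen [532.9 385.9] rect [532.6 385.8] [53.9 52.4] ang 24.6 fill 0.96
wrist square [204. 101.] cen [485.8 267.3] rect [485.8 267.3] [51.5 54.6] ang 24.8 fill 0.96
[319.05280648  97.70500504] [212.32172476 214.71831641]
[320.  98.] [449.8 348.5] [450.2 348.8] [58.1 58. ] 24.7
[358.  69.] [418.1 372.5] [443.7 355.8] [117.7  92.6] 25.6
[199. 268.] [635.6 301.5] [631.1 299.4] [ 26.4 130.3] 28.8
[213. 213.] [574.1 304.6] [574.3 304.6] [59.6 57.8] 20.1
```

The bed is out again, with pockets at their original places. The caught blank sits about 3 mm towards the handle. I'll nudge its front face rearwards with shut fingers.

>>> {"method": "move_arm", "body": {"targets": "-1 2.8 0.2 0 0 0 0; -1 0 0 2 0 0 0; -1 0 0 2 0 0 0; -1 0 0 2 0 0 0; -1 0 0 1 0 0 0"}}

```text
clock: 40.55
eef_pos: [498.5, 368.1, 73.1]
tool_rot: [-3.139, -0.004, -2.714]
force: [0.6, -0.9, 0.5]
width: 25.6
gripper_force: 0.0
```

>>> {"method": "move_arm", "body": {"targets": "-1 0 0 1 0 0 0; -1 0 0 1 0 0 0; -1 0 0 0 0 0 0; -1 0 0 0 0 0 0; -1 0 0 0 0 0 0"}}

```text
clock: 40.97
eef_pos: [499.9, 372.0, 56.0]
tool_rot: [3.141, 0.001, -2.714]
force: [0.8, -0.0, -0.4]
width: 0.2
gripper_force: 0.0
```

Run:
```python
from h import *
s=st(); print(rel([503.3,372.5,53]))
```

```text
{'clock': 40.967, 'qpos': [-0.243, 0.94, -0.772, 1.714, 0.844, 0.853, 0.598], 'eef_pos': [499.881, 371.969, 56.007], 'tool_rot': [3.141, 0.001, -2.714], 'force': [0.77, -0.018, -0.38], 'width': 0.24, 'gripper_force': 0.0}
[-0.33 -0.09  0.3 ]
```

>>> {"method": "move_arm", "body": {"targets": "-1 0 0 0.3 0 0 0; -1 -0.1 0 0 0 0 0; -1 -0.1 0 0 0 0 0; -1 -0.1 0 0 0 0 0; -1 0 0 0 0 0 0"}}

```text
clock: 41.38
eef_pos: [502.6, 372.9, 52.4]
tool_rot: [3.141, 0.0, -2.714]
force: [0.4, 0.1, -0.5]
width: -0.3
gripper_force: 0.0
```

>>> {"method": "move_arm", "body": {"targets": "-1 -0.1 0 0 0 0 0; -1 0 0 0 0 0 0; -1 0 0 0 0 0 0; -1 2 0 0 0 0 0; -1 0 0 -4 0 0 0"}}

```text
clock: 41.8
eef_pos: [479.1, 359.3, 86.0]
tool_rot: [-3.136, -0.015, -2.712]
force: [-0.4, -1.0, -0.6]
width: 0.2
gripper_force: 0.0
```

>>> {"method": "move_arm", "body": {"targets": "-1 0 0 -4 0 0 0; -1 -4 0.6 0 0 0 0; -1 0 0 0 0 0 0; -1 0 0 0 0 0 0; -1 0 0 0 0 0 0"}}

```text
clock: 42.22
eef_pos: [518.3, 386.4, 131.7]
tool_rot: [-3.141, -0.001, -2.714]
force: [0.0, 0.3, 0.5]
width: 0.2
gripper_force: 0.0
```

Run:
```python
from h import *
s=st(); d=grab('wrist','w14.png'); print(rel([537,387.8,44]))
blanks2(d,(150,30,420,300),amin=800,z=56)
print(px(d,[449.5,348.1,46]))
for p,c,r in pockets(d,(270,20,390,180),T=110,amin=800): print(p,c.round(1),np.round(r[0],1),np.round(r[1],1),round(r[2],1))
```

```text
{'clock': 42.217, 'qpos': [-0.223, 0.877, -0.843, 1.602, 0.743, 1.012, 0.7], 'eef_pos': [518.325, 386.37, 131.698], 'tool_rot': [-3.141, -0.001, -2.714], 'force': [0.03, 0.319, 0.457], 'width': 0.151, 'gripper_force': 0.0}
[-1.81 -0.65  8.75]
wrist disc [307. 223.] cen [531.6 384.1] rect [535.3 387.1] [55.2 52.6] ang 24.5 fill 0.8
wrist square [188. 105.] cen [486.2 266.1] rect [486.1 266.1] [52.3 56.3] ang 24.6 fill 0.96
[307.0542027  100.56053918]
[307. 101.] [449.8 348.8] [449.7 349.2] [57.4 56.6] 24.1
[356.  75.] [421.5 384.6] [441.6 364.3] [120.7  87.9] 25.8
```

Width at z=56 now reads 52.6, consistent with seated. Probing the top.

>>> {"method": "move_arm", "body": {"targets": "-1 -1.8 -0.6 2 0 0 0; -1 0 0 2.5 0 0 0; -1 0 0 2.3 0 0 0; -1 0 0 0 0 0 0; -1 0 0 0 0 0 0"}}

```text
clock: 42.68
eef_pos: [536.1, 387.9, 62.9]
tool_rot: [-3.141, -0.004, -2.712]
force: [-0.2, -0.1, 0.3]
width: 0.1
gripper_force: 0.0
```

>>> {"method": "move_arm", "body": {"targets": "-1 0 0 0.3 0 0 0; -1 0 0 0.1 0 0 0; -1 0 0 0 0 0 0; -1 0 0 0 0 0 0; -1 0 0 0 0 0 0"}}

```text
clock: 43.1
eef_pos: [538.1, 389.2, 61.1]
tool_rot: [3.141, 0.001, -2.714]
force: [-0.4, 0.9, -0.3]
width: -0.2
gripper_force: 0.0
```

>>> {"method": "move_arm", "body": {"targets": "-1 0 0 0.2 0 0 0; -1 0 0 0.1 0 0 0; -1 0 0 0 0 0 0; -1 0 0 0 0 0 0; -1 0 0 0 0 0 0"}}

```text
clock: 43.52
eef_pos: [537.8, 388.9, 57.2]
tool_rot: [3.142, -0.0, -2.714]
force: [-1.4, -1.1, 0.4]
width: -0.2
gripper_force: 0.0
```

No contact down to 57.2, so the blank is seated. Next is disc A near (474,-41), keeping the same tool yaw.

>>> {"method": "move_arm", "body": {"targets": "-1 0 0 -3 0 0 0; 1 0 0 -3 0 0 0; 1 0 0 -2.5 0 0 0; 1 2 -3 0 0 0 0; 1 2 -3 0 0 0 0"}}

```text
clock: 43.93
eef_pos: [526.2, 320.6, 144.5]
tool_rot: [3.139, 0.005, -2.71]
force: [0.8, -1.1, -0.3]
width: 48.0
gripper_force: 0.0
```

>>> {"method": "move_arm", "body": {"targets": "1 2 -3 0 0 0 0; 1 2 -3 0 0 0 0; 1 2 -3 0 0 0 0; 1 2 -3 0 0 0 0; 1 2 -3 0 0 0 0"}}

```text
clock: 44.35
eef_pos: [497.2, 138.2, 142.4]
tool_rot: [-3.141, 0.0, -2.713]
force: [0.8, -1.3, -0.6]
width: 85.1
gripper_force: 0.0
```

>>> {"method": "move_arm", "body": {"targets": "1 2 -3 0 0 0 0; 1 2 -3 0 0 0 0; 1 2 -3 0 0 0 0; 1 1.8 -3.2 0 0 0 0; 1 1.7 -3.3 0 0 0 0"}}

```text
clock: 44.77
eef_pos: [474.9, -42.3, 142.5]
tool_rot: [-3.141, 0.0, -2.713]
force: [0.2, 0.1, 0.6]
width: 85.5
gripper_force: 0.0
```

>>> {"method": "move_arm", "body": {"targets": "1 0 0 3 0 0 0; 1 0 0 2.5 0 0 0; 1 0 0 0 0 0 0; 1 0 0 0 0 0 0; 1 0 0 0 0 0 0"}}

```text
clock: 45.18
eef_pos: [476.3, -39.5, 88.3]
tool_rot: [-3.142, 0.002, -2.712]
force: [-0.8, -0.9, -0.2]
width: 85.5
gripper_force: 0.0
```

Run:
```python
from h import *
s=st(); d=grab('wrist','w15.png'); print(px(d,[*s['eef_pos'][:2],16]),px(d,[474,-40.8,16]))
blanks2(d,(180,20,450,330),amin=800)
```

```text
{'clock': 45.183, 'qpos': [0.562, 0.763, -0.826, 2.1, 0.92, 0.692, 1.108], 'eef_pos': [476.291, -39.506, 88.286], 'tool_rot': [-3.142, 0.002, -2.712], 'force': [-0.816, -0.92, -0.189], 'width': 85.481, 'gripper_force': 0.0}
[315.56677171 208.48171132] [315.26359268 205.11906478]
wrist disc [317. 203.] cen [472.9 -40. ] rect [473.1 -40.4] [60.1 57.3] ang 44.3 fill 0.78
```

>>> {"method": "move_arm", "body": {"targets": "1 0.2 0.1 2.8 0 0 0; 1 0 0 2.8 0 0 0; 1 0 0 2.4 0 0 0; 1 0 0 0.5 0 0 0; 1 0 0 0 0 0 0"}}

```text
clock: 45.65
eef_pos: [473.3, -39.8, 2.2]
tool_rot: [3.141, -0.001, -2.712]
force: [0.7, -0.1, 0.9]
width: 85.8
gripper_force: 0.0
```

>>> {"method": "move_arm", "body": {"targets": "1 0 0 0 0 0 0; 1 0 0 0 0 0 0; 1 0 0 0 0 0 0; 1 0 0 0 0 0 0; 1 0 0 0 0 0 0"}}

```text
clock: 46.07
eef_pos: [473.8, -40.9, 3.0]
tool_rot: [-3.141, 0.001, -2.714]
force: [0.3, 0.7, -0.2]
width: 85.4
gripper_force: 0.0
```

```bash
cat >> h.py <<'E'
def rear(zt,half):
    "blank on table/held: offset of centre along tool x,y from TCP using the clean rear top edge (height zt) and the columns"
    s=read_state(); d=grab('wrist'); im=d['color'].astype(int); q=im[...,1]/(im[...,0]+1); q2=im[...,2]/(im[...,0]+1)
    m=((q>.69)&(q<.85)&(q2<.7)&(im[...,0]>70)).astype(np.uint8)*255; m[:150]=0;m[335:]=0;m[:,:225]=0;m[:,410:]=0
    m=cv2.morphologyEx(m,cv2.MORPH_OPEN,np.ones((5,5),np.uint8))
    c=max(cv2.findContours(m,cv2.RETR_EXTERNAL,cv2.CHAIN_APPROX_NONE)[0],key=cv2.contourArea)[:,0].astype(float)
    y=s['tool_rot'][2]; X=np.array([np.cos(y),np.sin(y)]); Y=np.array([np.sin(y),-np.cos(y)])
    W=np.array([at(d,*p,zt)[:2]-s['eef_pos'][:2] for p in c]); a=W@X; b=W@Y
    print('tool x range',a.min().round(1),a.max().round(1),'y range',b.min().round(1),b.max().round(1),'-> centre x',(a.min()+half).round(2),'y',((b.min()+b.max())/2).round(2),'rows',c[:,1].min(),c[:,1].max())
E
python3 - <<'E'
from h import *
s=st(); rear(16,29)
E
```

```text
{'clock': 46.067, 'qpos': [0.452, 0.887, -0.647, 2.137, 1.167, 0.534, 0.896], 'eef_pos': [473.753, -40.855, 2.968], 'tool_rot': [-3.141, 0.001, -2.714], 'force': [0.266, 0.685, -0.186], 'width': 85.357, 'gripper_force': 0.0}
tool x range -18.6 32.4 y range -27.7 29.9 -> centre x 10.41 y 1.11 rows 203.0 297.0
```

Run:
```python
from h import *
s=st(); d=grab('wrist'); y=s['tool_rot'][2]; X=np.array([np.cos(y),np.sin(y)])
for v in(202,203): print(v,((at(d,318,v,0)[:2]-s['eef_pos'][:2])@X).round(2))
print([(v,d['color'][v,318].tolist()) for v in list(range(196,222,2))+list(range(290,340,4))])
```

```text
{'clock': 46.117, 'qpos': [0.452, 0.887, -0.647, 2.137, 1.167, 0.534, 0.896], 'eef_pos': [473.616, -40.802, 2.787], 'tool_rot': [-3.141, 0.001, -2.714], 'force': [1.058, -0.574, 0.472], 'width': 85.686, 'gripper_force': 0.0}
202 27.73
203 27.2
[(196, [188, 112, 66]), (198, [187, 111, 66]), (200, [157, 95, 58]), (202, [132, 85, 53]), (204, [182, 138, 86]), (206, [184, 141, 88]), (208, [183, 140, 87]), (210, [180, 138, 85]), (212, [178, 136, 85]), (214, [208, 159, 98]), (216, [221, 169, 104]), (218, [220, 169, 105]), (220, [220, 169, 105]), (290, [255, 246, 159]), (294, [255, 246, 159]), (298, [255, 246, 159]), (302, [255, 248, 165]), (306, [255, 249, 169]), (310, [255, 251, 173]), (314, [254, 233, 144]), (318, [211, 126, 72]), (322, [216, 129, 73]), (326, [214, 128, 74]), (330, [212, 125, 72]), (334, [208, 124, 70]), (338, [213, 126, 73])]
```

```bash
sed -i 's/(q<.85)&(q2<.7)/(q<1.02)\&(q2<.75)/' h.py
python3 - <<'E'
from h import *
rear(16,29)
E
```

```text
tool x range -29.9 32.5 y range -27.7 29.6 -> centre x -0.92 y 0.98 rows 203.0 315.0
```

>>> {"method": "move_arm", "body": {"targets": "-1 0 0 0 0 0 0; -1 0 0 0 0 0 0; -1 0 0 0 0 0 0; -1 0 0 0 0 0 0; -1 0 0 0 0 0 0"}}

```text
clock: 46.63
eef_pos: [473.3, -40.6, 2.8]
tool_rot: [-3.141, 0.0, -2.713]
force: [-1.2, -0.3, 8.2]
width: 55.5
gripper_force: 61.6
```

>>> {"method": "move_arm", "body": {"targets": "-1 0 0 0 0 0 0; -1 0 0 0 0 0 0; -1 0 0 0 0 0 0; -1 0 0 0 0 0 0; -1 0 0 0 0 0 0"}}

```text
clock: 47.05
eef_pos: [473.3, -40.6, 2.8]
tool_rot: [-3.141, 0.0, -2.713]
force: [-1.3, -0.3, 8.2]
width: 55.5
gripper_force: 61.6
```

Run:
```python
from h import *
st();rear(16,29)
```

```text
{'clock': 47.05, 'qpos': [0.451, 0.887, -0.647, 2.137, 1.167, 0.534, 0.896], 'eef_pos': [473.278, -40.629, 2.819], 'tool_rot': [-3.141, 0.0, -2.713], 'force': [-1.265, -0.269, 8.154], 'width': 55.487, 'gripper_force': 61.64}
tool x range -30.0 32.0 y range -33.8 32.5 -> centre x -1.05 y -0.65 rows 204.0 315.0
```

Solid grip, with the offset known (-1.1 mm). Carrying the disc to round_a.

>>> {"method": "move_arm", "body": {"targets": "-1 0 0 -2 0 0 0; -1 0 0 -4 0 0 0; -1 0 0 -4 0 0 0; -1 0 0 -4 0 0 0; -1 0 0 0 0 0 0"}}

```text
clock: 47.52
eef_pos: [477.0, -39.4, 148.0]
tool_rot: [-3.138, 0.009, -2.713]
force: [1.8, 0.8, -1.0]
width: 55.1
gripper_force: 63.7
```

>>> {"method": "move_arm", "body": {"targets": "-1 -1.3 3.3 0 0 0 0; -1 -1.3 3.3 0 0 0 0; -1 -1.3 3.3 0 0 0 0; -1 -1.3 3.3 0 0 0 0; -1 -1.3 3.3 0 0 0 0"}}

```text
clock: 47.93
eef_pos: [463.4, 137.6, 141.9]
tool_rot: [-3.141, -0.001, -2.714]
force: [0.4, 0.2, -0.8]
width: 55.4
gripper_force: 63.8
```

>>> {"method": "move_arm", "body": {"targets": "-1 -1.3 3.3 0 0 0 0; -1 -1.3 3.3 0 0 0 0; -1 -1.3 3.3 0 0 0 0; -1 -1.3 3.3 0 0 0 0; -1 -1.3 3.3 0 0 0 0"}}

```text
clock: 48.35
eef_pos: [453.9, 314.9, 141.7]
tool_rot: [-3.141, -0.001, -2.713]
force: [0.6, 0.1, 0.0]
width: 55.6
gripper_force: 63.8
```

>>> {"method": "move_arm", "body": {"targets": "-1 -0.8 3.3 0 0 0 0; -1 0 0 3 0 0 0; -1 0 0 3 0 0 0; -1 0 0 1.5 0 0 0; -1 0 0 0 0 0 0"}}

```text
clock: 48.77
eef_pos: [446.1, 344.7, 63.4]
tool_rot: [-3.139, -0.007, -2.713]
force: [-0.3, -0.6, -0.4]
width: 55.5
gripper_force: 63.8
```

>>> {"method": "move_arm", "body": {"targets": "-1 0 0 0 0 0 0; -1 0 0 0 0 0 0; -1 0 0 0 0 0 0; -1 0 0 0 0 0 0; -1 0 0 0 0 0 0"}}

```text
clock: 49.18
eef_pos: [448.8, 347.2, 68.3]
tool_rot: [3.141, 0.002, -2.714]
force: [0.7, -0.1, -0.2]
width: 55.5
gripper_force: 63.8
```

Run:
```python
from h import *
s=st(); print(rel([448.6,347.8,42.8])); rear(s['eef_pos'][2]+13.2,29)
```

```text
{'clock': 49.183, 'qpos': [-0.244, 0.861, -0.76, 1.87, 0.85, 0.77, 0.516], 'eef_pos': [448.768, 347.158, 68.26], 'tool_rot': [3.141, 0.002, -2.714], 'force': [0.733, -0.132, -0.177], 'width': 55.516, 'gripper_force': 63.798}
[-0.01  0.07  2.55]
tool x range -29.4 32.5 y range -28.1 29.9 -> centre x -0.38 y 0.93 rows 203.0 314.0
```

>>> {"method": "move_arm", "body": {"targets": "-1 0 0.05 1 0 0 0; -1 0 0 0.8 0 0 0; -1 0 0 0.2 0 0 0; -1 0 0 0 0 0 0; -1 0 0 0 0 0 0"}}

```text
clock: 49.65
eef_pos: [447.6, 347.2, 46.8]
tool_rot: [-3.141, -0.001, -2.713]
force: [0.3, 0.5, -0.5]
width: 55.1
gripper_force: 63.8
```

>>> {"method": "move_arm", "body": {"targets": "-1 0 0 0.2 0 0 0; -1 0 0 0.2 0 0 0; -1 0 0 0 0 0 0; -1 0 0 0 0 0 0; -1 0 0 0 0 0 0"}}

```text
clock: 50.07
eef_pos: [447.9, 347.3, 43.3]
tool_rot: [-3.142, 0.0, -2.714]
force: [-0.1, -0.4, -0.3]
width: 55.3
gripper_force: 64.0
```

It went inside with no resistance. Releasing and heading to disc B.

>>> {"method": "move_arm", "body": {"targets": "0.7 0 0 0 0 0 0; 0.7 0 0 0 0 0 0; 0.7 0 0 0 0 0 0; 0.7 0 0 -2 0 0 0; 0.7 0 0 -4 0 0 0"}}

```text
clock: 50.48
eef_pos: [446.0, 344.8, 100.2]
tool_rot: [-3.139, -0.008, -2.713]
force: [1.1, -0.3, 1.5]
width: 72.4
gripper_force: 0.0
```

>>> {"method": "move_arm", "body": {"targets": "1 0 0 -4 0 0 0; 1 0 0 0 0 0 0; 1 0 0 0 0 0 0; 1 0 0 0 0 0 0; 1 0 0 0 0 0 0"}}

```text
clock: 50.9
eef_pos: [447.5, 346.3, 142.1]
tool_rot: [-3.14, -0.002, -2.714]
force: [-0.1, -0.6, -1.0]
width: 85.4
gripper_force: 0.0
```

Run:
```python
from h import *
s=st(); d=grab('wrist','w16.png'); blanks2(d,(120,100,420,300),amin=800,z=56)
```

```text
{'clock': 50.9, 'qpos': [-0.191, 0.767, -0.851, 1.826, 0.73, 0.899, 0.611], 'eef_pos': [447.523, 346.282, 142.05], 'tool_rot': [-3.14, -0.002, -2.714], 'force': [-0.081, -0.589, -1.018], 'width': 85.438, 'gripper_force': 0.0}
wrist square [316. 288.] cen [519.  379.5] rect [519.  379.5] [25.  52.5] ang 24.5 fill 0.97
wrist square [208. 202.] cen [484.7 265.3] rect [484.8 265.4] [54.6 56.1] ang 24.7 fill 0.96
wrist disc [317. 203.] cen [447.9 347.2] rect [447.9 347.5] [59.3 57.7] ang 1.1 fill 0.78
```

>>> {"method": "move_arm", "body": {"targets": "1 0.5 -3.5 0 0 0 0; 1 0.5 -3.5 0 0 0 0; 1 0.5 -3.5 0 0 0 0; 1 0.5 -3.5 0 0 0 0; 1 0.5 -3.5 0 0 0 0"}}

```text
clock: 51.37
eef_pos: [497.3, 175.9, 142.0]
tool_rot: [3.141, -0.002, -2.713]
force: [0.5, -0.5, -0.2]
width: 85.2
gripper_force: 0.0
```

>>> {"method": "move_arm", "body": {"targets": "1 0.5 -3.5 0 0 0 0; 1 0.5 -3.5 0 0 0 0; 1 0.5 -3.5 0 0 0 0; 1 0.5 -3.5 0 0 0 0; 1 0.5 -3.5 0 0 0 0"}}

```text
clock: 51.78
eef_pos: [547.2, 6.3, 142.0]
tool_rot: [3.141, -0.002, -2.713]
force: [0.9, -0.3, -0.0]
width: 85.5
gripper_force: 0.0
```

>>> {"method": "move_arm", "body": {"targets": "1 0.5 -3.5 0 0 0 0; 1 0.5 -3.5 0 0 0 0; 1 0.5 -3.5 0 0 0 0; 1 0.5 -3.5 0 0 0 0; 1 0.4 -3.5 0 0 0 0"}}

```text
clock: 52.2
eef_pos: [597.8, -162.9, 141.7]
tool_rot: [3.14, -0.002, -2.714]
force: [1.1, 0.4, -0.8]
width: 85.5
gripper_force: 0.0
```

>>> {"method": "move_arm", "body": {"targets": "1 0 -2.6 0 0 0 0; 1 0 0 3 0 0 0; 1 0 0 2.5 0 0 0; 1 0 0 0 0 0 0; 1 0 0 0 0 0 0"}}

```text
clock: 52.62
eef_pos: [607.7, -184.1, 86.2]
tool_rot: [3.138, -0.003, -2.713]
force: [-0.2, -0.2, 0.9]
width: 85.6
gripper_force: 0.0
```

Run:
```python
from h import *
s=st(); d=grab('wrist','w17.png'); print(px(d,[*s['eef_pos'][:2],16]),px(d,[608.5,-185,16]))
blanks2(d,(150,20,480,330),amin=800)
```

```text
{'clock': 52.617, 'qpos': [0.721, 0.935, -0.85, 1.659, 0.833, 0.953, 1.556], 'eef_pos': [607.72, -184.103, 86.215], 'tool_rot': [3.138, -0.003, -2.713], 'force': [-0.157, -0.236, 0.86], 'width': 85.635, 'gripper_force': 0.0}
[315.2272147 209.7809271] [313.67203778 210.2161751 ]
wrist disc [314. 209.] cen [ 608.5 -185. ] rect [ 608.5 -185.2] [60.  57.1] ang 24.5 fill 0.78
wrist disc [239.  59.] cen [ 532.  -279.9] rect [ 529.7 -280.9] [38.9 96.2] ang 74.1 fill 0.65
```

Disc A is seated. Grasping disc B.

>>> {"method": "move_arm", "body": {"targets": "1 -0.1 -0.1 2.8 0 0 0; 1 0 0 2.8 0 0 0; 1 0 0 2.2 0 0 0; 1 0 0 0.5 0 0 0; 1 0 0 0 0 0 0"}}

```text
clock: 53.08
eef_pos: [610.5, -184.5, 5.2]
tool_rot: [3.141, -0.001, -2.713]
force: [-0.0, 1.2, 0.3]
width: 85.2
gripper_force: 0.0
```

>>> {"method": "move_arm", "body": {"targets": "1 0 0 0 0 0 0; 1 0 0 0 0 0 0; 1 0 0 0 0 0 0; 1 0 0 0 0 0 0; 1 0 0 0 0 0 0"}}

```text
clock: 53.5
eef_pos: [611.2, -185.4, 6.2]
tool_rot: [-3.141, 0.001, -2.714]
force: [-0.2, 0.3, -0.8]
width: 85.4
gripper_force: 0.0
```

Run:
```python
from h import *
s=st(); rear(16,29)
```

```text
{'clock': 53.5, 'qpos': [0.682, 1.036, -0.77, 1.678, 0.938, 0.838, 1.483], 'eef_pos': [611.175, -185.387, 6.205], 'tool_rot': [-3.141, 0.001, -2.714], 'force': [-0.184, 0.297, -0.815], 'width': 85.436, 'gripper_force': 0.0}
tool x range -27.2 34.2 y range -27.0 30.1 -> centre x 1.8 y 1.58 rows 197.0 307.0
```

>>> {"method": "move_arm", "body": {"targets": "1 0.15 0.1 0.3 0 0 0; 1 0 0 0 0 0 0; 1 0 0 0 0 0 0; 1 0 0 0 0 0 0; -1 0 0 0 0 0 0"}}

```text
clock: 53.97
eef_pos: [608.9, -184.8, 2.2]
tool_rot: [3.142, 0.0, -2.713]
force: [-0.1, -0.8, -0.1]
width: 75.4
gripper_force: 0.0
```

>>> {"method": "move_arm", "body": {"targets": "-1 0 0 0 0 0 0; -1 0 0 0 0 0 0; -1 0 0 0 0 0 0; -1 0 0 0 0 0 0; -1 0 0 0 0 0 0"}}

```text
clock: 54.38
eef_pos: [609.4, -184.8, 2.9]
tool_rot: [-3.141, 0.001, -2.714]
force: [-0.8, 0.2, 5.5]
width: 55.3
gripper_force: 63.6
```

Run:
```python
from h import *
s=st(); rear(16,29)
```

```text
{'clock': 54.383, 'qpos': [0.681, 1.038, -0.767, 1.684, 0.943, 0.83, 1.477], 'eef_pos': [609.407, -184.753, 2.884], 'tool_rot': [-3.141, 0.001, -2.714], 'force': [-0.781, 0.189, 5.523], 'width': 55.306, 'gripper_force': 63.633}
tool x range -29.4 32.5 y range -28.2 29.9 -> centre x -0.4 y 0.83 rows 203.0 314.0
```

>>> {"method": "move_arm", "body": {"targets": "-1 0 0 -2 0 0 0; -1 0 0 -4 0 0 0; -1 0 0 -4 0 0 0; -1 0 0 -4 0 0 0; -1 0 0 0 0 0 0"}}

```text
clock: 54.85
eef_pos: [613.7, -184.2, 150.1]
tool_rot: [-3.135, 0.011, -2.714]
force: [0.7, 0.8, 0.7]
width: 55.2
gripper_force: 63.5
```

>>> {"method": "move_arm", "body": {"targets": "-1 -1.2 3.3 0 0 0 0; -1 -1.2 3.3 0 0 0 0; -1 -1.2 3.3 0 0 0 0; -1 -1.2 3.3 0 0 0 0; -1 -1.2 3.3 0 0 0 0"}}

```text
clock: 55.27
eef_pos: [594.4, -8.7, 141.8]
tool_rot: [3.142, -0.0, -2.714]
force: [1.7, 0.0, -0.0]
width: 55.2
gripper_force: 63.5
```

>>> {"method": "move_arm", "body": {"targets": "-1 -1.2 3.3 0 0 0 0; -1 -1.2 3.3 0 0 0 0; -1 -1.2 3.3 0 0 0 0; -1 -1.2 3.3 0 0 0 0; -1 -1.2 3.3 0 0 0 0"}}

```text
clock: 55.68
eef_pos: [580.6, 166.6, 141.7]
tool_rot: [-3.141, -0.001, -2.714]
force: [0.4, -0.0, -0.4]
width: 55.8
gripper_force: 63.5
```

>>> {"method": "move_arm", "body": {"targets": "-1 -1.2 3.3 0 0 0 0; -1 -1.2 3.3 0 0 0 0; -1 -1.2 3.3 0 0 0 0; -1 -1.4 3 0 0 0 0; -1 0 0 2.5 0 0 0"}}

```text
clock: 56.1
eef_pos: [572.5, 315.9, 122.0]
tool_rot: [3.132, 0.012, -2.705]
force: [0.2, 1.5, 1.3]
width: 55.2
gripper_force: 63.5
```

>>> {"method": "move_arm", "body": {"targets": "-1 0 0 2.5 0 0 0; -1 0 0 2 0 0 0; -1 0 0 0 0 0 0; -1 0 0 0 0 0 0; -1 0 0 0 0 0 0"}}

```text
clock: 56.52
eef_pos: [573.4, 303.9, 73.1]
tool_rot: [3.141, 0.001, -2.714]
force: [-0.7, 0.3, 0.2]
width: 55.2
gripper_force: 63.5
```

Run:
```python
from h import *
s=st(); print(rel([574.3,304.1,42.9])); rear(s['eef_pos'][2]+13.1,29)
```

```text
{'clock': 56.517, 'qpos': [-0.095, 0.946, -0.79, 1.63, 0.808, 0.92, 0.807], 'eef_pos': [573.441, 303.859, 73.14], 'tool_rot': [3.141, 0.001, -2.714], 'force': [-0.653, 0.283, 0.209], 'width': 55.167, 'gripper_force': 63.548}
[-0.09 -0.01  3.02]
tool x range -33.9 32.9 y range -28.0 28.3 -> centre x -4.86 y 0.13 rows 202.0 320.0
```

>>> {"method": "move_arm", "body": {"targets": "-1 -0.1 0 1.2 0 0 0; -1 0 0 1 0 0 0; -1 0 0 0.3 0 0 0; -1 0 0 0 0 0 0; -1 0 0 0 0 0 0"}}

```text
clock: 56.98
eef_pos: [573.7, 303.6, 46.9]
tool_rot: [-3.142, -0.001, -2.714]
force: [0.3, -0.4, -0.7]
width: 55.4
gripper_force: 63.5
```

>>> {"method": "move_arm", "body": {"targets": "-1 0 0 0.2 0 0 0; -1 0 0 0.2 0 0 0; -1 0 0 0 0 0 0; -1 0 0 0 0 0 0; -1 0 0 0 0 0 0"}}

```text
clock: 57.4
eef_pos: [573.9, 303.8, 43.3]
tool_rot: [3.142, 0.0, -2.714]
force: [-1.2, -0.1, -0.7]
width: 55.5
gripper_force: 63.5
```

Inside. Releasing, checking, then going to paddle A.

>>> {"method": "move_arm", "body": {"targets": "0.7 0 0 0 0 0 0; 0.7 0 0 0 0 0 0; 0.7 0 0 0 0 0 0; 0.7 0 0 -2 0 0 0; 0.7 0 0 -4 0 0 0"}}

```text
clock: 57.82
eef_pos: [571.4, 301.1, 99.3]
tool_rot: [-3.14, -0.009, -2.713]
force: [-0.1, -0.4, -0.9]
width: 72.7
gripper_force: 0.0
```

>>> {"method": "move_arm", "body": {"targets": "1 0 0 -4 0 0 0; 1 0 0 0 0 0 0; 1 0 0 0 0 0 0; 1 0 0 0 0 0 0; 1 0 0 0 0 0 0"}}

```text
clock: 58.23
eef_pos: [573.4, 302.8, 141.9]
tool_rot: [-3.141, -0.002, -2.714]
force: [0.5, -1.2, -0.1]
width: 85.0
gripper_force: 0.0
```

Run:
```python
from h import *
s=st(); d=grab('wrist','w18.png'); blanks2(d,(230,60,480,300),amin=800,z=56)
```

```text
{'clock': 58.233, 'qpos': [-0.068, 0.867, -0.847, 1.588, 0.729, 1.031, 0.867], 'eef_pos': [573.373, 302.769, 141.891], 'tool_rot': [-3.141, -0.002, -2.714], 'force': [0.475, -1.19, -0.129], 'width': 85.012, 'gripper_force': 0.0}
wrist square [425. 202.] cen [536.3 385.5] rect [536.4 385.5] [54.8 55.9] ang 24.6 fill 0.96
wrist disc [316. 202.] cen [573.3 303.3] rect [573.3 303.4] [59.3 57.5] ang 24.5 fill 0.78
wrist disc [433.  88.] cen [452.3 347.6] rect [453.8 348.6] [48.9 61.2] ang 30.7 fill 0.83
wrist square [317.  87.] cen [492.4 266.7] rect [492.5 266.6] [41.5 52.2] ang 24.5 fill 0.97
```

>>> {"method": "move_arm", "body": {"targets": "1 0 -3 0 0 0 6.7; 1 0 -3 0 0 0 6.7; 1 0 -3 0 0 0 6.7; 1 0 0 0 0 0 6.7; 1 0 0 0 0 0 6.7"}}

```text
clock: 58.7
eef_pos: [601.8, 214.5, 141.3]
tool_rot: [-3.139, -0.002, 2.974]
force: [0.1, 0.9, -0.0]
width: 85.8
gripper_force: 0.0
```

>>> {"method": "move_arm", "body": {"targets": "1 0 0 0 0 0 6.7; 1 -0.5 -3.5 0 0 0 0; 1 -0.5 -3.5 0 0 0 0; 1 -0.5 -3.5 0 0 0 0; 1 -0.5 -3.5 0 0 0 0"}}

```text
clock: 59.12
eef_pos: [581.6, 76.7, 141.9]
tool_rot: [-3.14, -0.002, 2.869]
force: [0.7, 0.6, 0.2]
width: 84.9
gripper_force: 0.0
```

>>> {"method": "move_arm", "body": {"targets": "1 -0.5 -3.5 0 0 0 0; 1 -0.5 -3.5 0 0 0 0; 1 -0.5 -3.5 0 0 0 0; 1 -0.5 -3.5 0 0 0 0; 1 -0.5 -3.5 0 0 0 0"}}

```text
clock: 59.53
eef_pos: [558.3, -98.7, 142.0]
tool_rot: [-3.141, -0.002, 2.868]
force: [0.7, -0.2, -0.6]
width: 85.2
gripper_force: 0.0
```

Run:
```python
from h import *
s=st(); d=grab('wrist','w19.png'); print(rel([500.3,-273.9,90]))
blanks2(d,(120,20,520,340),amin=800)
```

```text
{'clock': 59.533, 'qpos': [0.576, 0.725, -0.725, 1.825, 0.631, 0.84, 0.833], 'eef_pos': [558.324, -98.687, 142.048], 'tool_rot': [-3.141, -0.002, 2.868], 'force': [0.742, -0.168, -0.599], 'width': 85.177, 'gripper_force': 0.0}
[  0.79 -17.37   5.1 ]
wrist paddle  [139. 183.] cen [ 505.5 -272.2] rect [ 508.7 -274.3] [ 45.  140.9] ang 343.8 fill 0.79
```

>>> {"method": "move_arm", "body": {"targets": "1 0.2 -3.5 0 0 0 0; 1 0.2 -3.5 0 0 0 0; 1 0.2 -3.5 0 0 0 0; 1 0.2 -3.5 0 0 0 0; 1 0 -3.4 0 0 0 0"}}

```text
clock: 60.0
eef_pos: [503.1, -263.7, 142.1]
tool_rot: [3.141, -0.003, 2.868]
force: [0.9, -0.6, -0.2]
width: 85.3
gripper_force: 0.0
```

>>> {"method": "move_arm", "body": {"targets": "1 0 0 2.5 0 0 0; 1 0 0 2.5 0 0 0; 1 0 0 0 0 0 0; 1 0 0 0 0 0 0; 1 0 0 0 0 0 0"}}

```text
clock: 60.42
eef_pos: [505.6, -261.4, 93.7]
tool_rot: [3.141, 0.0, 2.869]
force: [-0.1, 0.1, 0.2]
width: 85.4
gripper_force: 0.0
```

Run:
```python
from h import *
s=st(); d=grab('wrist','w20.png'); print(np.degrees(s['tool_rot'][2]),px(d,[*s['eef_pos'][:2],16]))
blanks2(d,(200,20,440,340),amin=800)
im=d['color'].astype(int); print([(v,im[v,315].tolist()) for v in range(110,330,6)])
```

```text
{'clock': 60.417, 'qpos': [0.853, 0.795, -0.688, 1.852, 0.716, 0.76, 1.067], 'eef_pos': [505.557, -261.44, 93.662], 'tool_rot': [3.141, 0.0, 2.869], 'force': [-0.125, 0.12, 0.212], 'width': 85.385, 'gripper_force': 0.0}
164.40572476165846 [315.83234961 206.13274236]
wrist paddle  [298. 202.] cen [ 500.6 -274.1] rect [ 507.9 -276.2] [ 36.5 141.3] ang 344.5 fill 0.83
[(110, [183, 109, 62]), (116, [187, 111, 64]), (122, [255, 241, 153]), (128, [255, 249, 167]), (134, [255, 250, 168]), (140, [255, 248, 165]), (146, [255, 244, 156]), (152, [255, 245, 160]), (158, [255, 245, 160]), (164, [255, 246, 159]), (170, [255, 246, 161]), (176, [255, 247, 161]), (182, [255, 248, 161]), (188, [255, 248, 164]), (194, [255, 248, 165]), (200, [255, 248, 166]), (206, [255, 247, 162]), (212, [230, 179, 107]), (218, [230, 179, 106]), (224, [231, 179, 107]), (230, [231, 179, 109]), (236, [230, 179, 108]), (242, [188, 113, 63]), (248, [202, 121, 69]), (254, [213, 127, 71]), (260, [196, 116, 65]), (266, [186, 110, 63]), (272, [177, 105, 61]), (278, [175, 105, 60]), (284, [205, 122, 70]), (290, [207, 125, 72]), (296, [216, 130, 74]), (302, [208, 125, 72]), (308, [199, 119, 68]), (314, [196, 115, 66]), (320, [191, 112, 65]), (326, [193, 112, 65])]
```

>>> {"method": "move_arm", "body": {"targets": "1 0.1 -1.4 2 0 0 0; 1 0 0 2.8 0 0 0; 1 0 0 2.5 0 0 0; 1 0 0 1.2 0 0 0; 1 0 0 0 0 0 0"}}

```text
clock: 60.88
eef_pos: [499.3, -274.7, 6.9]
tool_rot: [3.141, -0.003, 2.869]
force: [0.1, 0.5, -0.6]
width: 85.3
gripper_force: 0.0
```

>>> {"method": "move_arm", "body": {"targets": "1 0 0 0 0 0 0; 1 0 0 0 0 0 0; 1 0 0 0 0 0 0; 1 0 0 0 0 0 0; 1 0 0 0 0 0 0"}}

```text
clock: 61.3
eef_pos: [500.7, -275.9, 9.2]
tool_rot: [-3.141, 0.002, 2.868]
force: [0.8, -0.3, -0.2]
width: 85.3
gripper_force: 0.0
```

Run:
```python
from h import *
s=st(); print(rel([500.8,-274.3,5])); d=grab('wrist'); im=d['color'].astype(int)
y=s['tool_rot'][2]; X=np.array([np.cos(y),np.sin(y)])
print([(v,im[v,316].tolist()) for v in range(90,160,4)])
```

```text
{'clock': 61.3, 'qpos': [0.812, 0.913, -0.576, 1.876, 0.845, 0.614, 0.988], 'eef_pos': [500.667, -275.935, 9.198], 'tool_rot': [-3.141, 0.002, 2.868], 'force': [0.824, -0.292, -0.194], 'width': 85.325, 'gripper_force': 0.0}
[0.03 0.16 0.42]
[(90, [151, 89, 51]), (94, [152, 89, 51]), (98, [153, 89, 52]), (102, [154, 90, 53]), (106, [160, 93, 53]), (110, [160, 94, 54]), (114, [164, 96, 55]), (118, [166, 97, 55]), (122, [166, 98, 55]), (126, [170, 100, 58]), (130, [170, 109, 64]), (134, [246, 204, 121]), (138, [254, 233, 144]), (142, [254, 233, 144]), (146, [254, 233, 144]), (150, [254, 233, 144]), (154, [254, 235, 144]), (158, [254, 235, 146])]
```

>>> {"method": "move_arm", "body": {"targets": "1 0 0.15 0.5 0 0 0; 1 0 0 0 0 0 0; 1 0 0 0 0 0 0; -1 0 0 0 0 0 0; -1 0 0 0 0 0 0"}}

```text
clock: 61.77
eef_pos: [500.5, -274.1, 3.2]
tool_rot: [3.142, -0.0, 2.868]
force: [-0.5, -0.8, -0.2]
width: 64.2
gripper_force: 0.0
```

>>> {"method": "move_arm", "body": {"targets": "-1 0 0 0 0 0 0; -1 0 0 0 0 0 0; -1 0 0 0 0 0 0; -1 0 0 0 0 0 0; -1 0 0 0 0 0 0"}}

```text
clock: 62.18
eef_pos: [500.8, -274.2, 3.6]
tool_rot: [-3.142, 0.001, 2.868]
force: [-0.6, -0.2, 4.2]
width: 34.2
gripper_force: 60.9
```

```bash
cat >> h.py <<'E'
def bladeend(zb):
    "front (tool +x) bottom edge of held paddle at height zb: distance from TCP (62 = grip at paddle x -8), using rows above TCP"
    s=read_state(); d=grab('wrist'); im=d['color'].astype(int); q=im[...,1]/(im[...,0]+1); q2=im[...,2]/(im[...,0]+1)
    m=(q>.69)&(q<1.02)&(q2<.75)&(im[...,0]>70)
    y=s['tool_rot'][2]; X=np.array([np.cos(y),np.sin(y)]); r=[]
    for u in range(300,334,4):
        v=240
        while v>20 and m[v-2:v+1,u].any(): v-=1
        r.append(((at(d,u,v-.5+1,zb)[:2]-s['eef_pos'][:2])@X))
    print('blade end dist',np.round(r,1))
E
python3 - <<'E'
from h import *
st(); bladeend(0)
E
```

```text
{'clock': 62.183, 'qpos': [0.804, 0.92, -0.568, 1.878, 0.852, 0.604, 0.978], 'eef_pos': [500.84, -274.212, 3.56], 'tool_rot': [-3.142, 0.001, 2.868], 'force': [-0.557, -0.242, 4.208], 'width': 34.197, 'gripper_force': 60.93}
blade end dist [61.6 62.1 62.1 62.1 62.1 62.1 62.1 62.1 62.1]
```

Gripped exactly as planned (blade end 62.1 mm ahead). Carrying to trough_a with the tail towards the handle, tool yaw 24.4°.

>>> {"method": "move_arm", "body": {"targets": "-1 0 0 -2 0 0 0; -1 0 0 -4 0 0 0; -1 0 0 -4 0 0 0; -1 0 0 -4 0 0 0; -1 0 0 0 0 0 7"}}

```text
clock: 62.65
eef_pos: [504.9, -274.8, 149.9]
tool_rot: [3.14, 0.011, 2.745]
force: [1.8, -0.1, -1.3]
width: 34.2
gripper_force: 60.5
```

>>> {"method": "move_arm", "body": {"targets": "-1 0 0 0 0 0 7; -1 0 0 0 0 0 7; -1 0 0 0 0 0 7; -1 0 0 0 0 0 7; -1 0 0 0 0 0 7"}}

```text
clock: 63.07
eef_pos: [500.0, -274.1, 142.9]
tool_rot: [-3.141, -0.001, 2.129]
force: [-0.8, -0.2, -1.3]
width: 34.3
gripper_force: 60.5
```

>>> {"method": "move_arm", "body": {"targets": "-1 0 0 0 0 0 7; -1 0 0 0 0 0 7; -1 0 0 0 0 0 7; -1 0 0 0 0 0 7; -1 0 0 0 0 0 7"}}

```text
clock: 63.48
eef_pos: [500.1, -274.0, 142.9]
tool_rot: [-3.141, -0.0, 1.518]
force: [0.1, 0.6, -0.9]
width: 34.7
gripper_force: 60.5
```

>>> {"method": "move_arm", "body": {"targets": "-1 0 0 0 0 0 7; -1 0 0 0 0 0 7; -1 0 0 0 0 0 7; -1 0 0 0 0 0 7; -1 0 0 0 0 0 7"}}

```text
clock: 63.9
eef_pos: [500.1, -274.0, 142.9]
tool_rot: [-3.141, 0.0, 0.907]
force: [-0.5, 1.0, -0.5]
width: 34.3
gripper_force: 60.4
```

>>> {"method": "move_arm", "body": {"targets": "-1 0 0 0 0 0 7; -1 0 0 0 0 0 7; -1 0 0 0 0 0 7; -1 0 0 0 0 0 7; -1 0 0 0 0 0 0"}}

```text
clock: 64.32
eef_pos: [500.2, -273.8, 142.9]
tool_rot: [-3.141, 0.001, 0.422]
force: [0.2, -0.7, -0.2]
width: 34.5
gripper_force: 60.4
```

>>> {"method": "move_arm", "body": {"targets": "-1 1.9 -3 0 0 0 0; -1 1.9 -3 0 0 0 0; -1 1.9 -3 0 0 0 0; -1 1.9 -3 0 0 0 0; -1 1.9 -3 0 0 0 0"}}

```text
clock: 64.73
eef_pos: [525.0, -96.7, 143.0]
tool_rot: [-3.141, 0.0, 0.428]
force: [0.6, 0.2, -0.7]
width: 34.4
gripper_force: 60.5
```

>>> {"method": "move_arm", "body": {"targets": "-1 1.9 -3 0 0 0 0; -1 1.9 -3 0 0 0 0; -1 1.9 -3 0 0 0 0; -1 1.9 -3 0 0 0 0; -1 1.9 -3 0 0 0 0"}}

```text
clock: 65.15
eef_pos: [549.8, 79.2, 143.0]
tool_rot: [-3.141, 0.001, 0.429]
force: [0.7, -0.1, -1.3]
width: 34.7
gripper_force: 60.5
```

Run:
```python
from h import *
s=st(); d=grab('wrist','w21.png'); print(np.degrees(s['tool_rot'][2]),rel([572.8,212,43.6]))
bladeend(s['eef_pos'][2]-3.6)
print(px(d,[598.3,136.3,46]),px(d,[565.5,208.7,46]))
for T in(110,150):
  for p,c,r in pockets(d,(0,0,640,300),T=T,amin=800):
    if 90<max(r[1])<200 and min(r[1])<60: print(T,p,c.round(1),np.round(r[0],1),np.round(r[1],1),round(r[2],1))
```

```text
{'clock': 65.15, 'qpos': [-0.18, 0.61, -0.021, 1.87, 0.019, 0.663, -1.355], 'eef_pos': [549.779, 79.208, 143.043], 'tool_rot': [-3.141, 0.001, 0.429], 'force': [0.717, -0.061, -1.289], 'width': 34.654, 'gripper_force': 60.467}
24.55137996598375 [  7.17 -10.12   9.96]
blade end dist [61.4 61.4 61.4 61.4 60.9 60.9 60.9 61.4 61.4]
[274.60149611 113.61558655] [180.0628465  118.20705727]
110 [181. 115.] [566.8 210.3] [566.9 210.2] [141.  38.] 24.6
150 [181. 115.] [566.6 210.5] [566.4 210.4] [143.8  39.7] 24.6
```

>>> {"method": "move_arm", "body": {"targets": "-1 1.8 -2.5 0 0 0 0; -1 1.8 -2.5 0 0 0 0; -1 1.8 -2.6 0 0 0 0; -1 1.8 -2.6 2 0 0 0; -1 0 0 3 0 0 0"}}

```text
clock: 65.67
eef_pos: [576.5, 210.3, 95.4]
tool_rot: [-3.136, -0.012, 0.436]
force: [1.0, 1.9, -0.4]
width: 34.3
gripper_force: 60.5
```

>>> {"method": "move_arm", "body": {"targets": "-1 0 0 2 0 0 0; -1 0 0 0 0 0 0; -1 0 0 0 0 0 0; -1 0 0 0 0 0 0; -1 0 0 0 0 0 0"}}

```text
clock: 66.08
eef_pos: [575.0, 199.7, 74.9]
tool_rot: [3.141, -0.003, 0.424]
force: [0.0, 0.6, -1.2]
width: 34.5
gripper_force: 60.5
```

Run:
```python
from h import *
s=st(); d=grab('wrist','w22.png'); print(np.degrees(s['tool_rot'][2]),rel([573.4,212.9,43.6]))
bladeend(s['eef_pos'][2]-3.6)
print(px(d,[598.3,136.3,46]))
for T in(110,150):
  for p,c,r in pockets(d,(0,0,640,330),T=T,amin=800):
    if 30<max(r[1])<200 and min(r[1])<60: print(T,p,c.round(1),np.round(r[0],1),np.round(r[1],1),round(r[2],1))
```

```text
{'clock': 66.083, 'qpos': [-0.377, 0.768, -0.005, 1.764, 0.007, 0.606, -1.533], 'eef_pos': [574.954, 199.733, 74.859], 'tool_rot': [3.141, -0.003, 0.424], 'force': [0.017, 0.629, -1.239], 'width': 34.481, 'gripper_force': 60.459}
24.30618237437371 [ 0.4  -1.25  3.13]
blade end dist [61.9 61.9 61.9 61.9 61.9 61.9 61.9 61.4 60.9]
[421.61170466 236.64127249]
110 [186. 149.] [591.5 289.7] [588.1 293.9] [58.9 26.9] 50.5
110 [633.  81.] [805.9   7.4] [800.4  11.8] [89.  47.6] 25.0
150 [ 73. 158.] [547.4 373. ] [536.8 388.1] [56.2 55.8] 24.8
150 [183. 153.] [590.  290.2] [585.  295.5] [61.5 34.3] 48.1
150 [633.  81.] [805.8   7.6] [800.5  11.7] [90.9 47.8] 25.0
```

>>> {"method": "move_arm", "body": {"targets": "-1 0.4 -1.25 0 0 0 0; -1 0 0 1 0 0 0; -1 0 0 0.6 0 0 0; -1 0 0 0 0 0 0; -1 0 0 0 0 0 0"}}

```text
clock: 66.6
eef_pos: [571.4, 212.8, 56.3]
tool_rot: [3.141, 0.002, 0.425]
force: [-1.0, 0.5, -0.6]
width: 34.2
gripper_force: 60.5
```

Run:
```python
from h import *
s=st(); print(rel([573.4,212.9,43.6]))
```

```text
{'clock': 66.6, 'qpos': [-0.401, 0.799, -0.003, 1.764, 0.004, 0.581, -1.552], 'eef_pos': [571.434, 212.751, 56.308], 'tool_rot': [3.141, 0.002, 0.425], 'force': [-0.969, 0.5, -0.631], 'width': 34.224, 'gripper_force': 60.476}
[0.19 0.07 1.27]
```

>>> {"method": "move_arm", "body": {"targets": "-1 0.15 0.05 0.4 0 0 0; -1 0 0 0.3 0 0 0; -1 0 0 0 0 0 0; -1 0 0 0 0 0 0; -1 0 0 0 0 0 0"}}

```text
clock: 67.02
eef_pos: [573.8, 213.2, 50.3]
tool_rot: [3.142, -0.0, 0.424]
force: [-0.5, 0.4, -0.1]
width: 34.4
gripper_force: 60.5
```

>>> {"method": "move_arm", "body": {"targets": "-1 0 0 0.2 0 0 0; -1 0 0 0.2 0 0 0; -1 0 0 0 0 0 0; -1 0 0 0 0 0 0; -1 0 0 0 0 0 0"}}

```text
clock: 67.43
eef_pos: [573.7, 213.3, 46.2]
tool_rot: [3.142, -0.0, 0.425]
force: [-0.3, -0.2, -0.5]
width: 34.5
gripper_force: 60.5
```

It is below the plate top with no contact. Lowering the last bit and releasing.

>>> {"method": "move_arm", "body": {"targets": "-1 0 0 0.2 0 0 0; -1 0 0 0 0 0 0; -1 0 0 0 0 0 0; 0.2 0 0 0 0 0 0; 0.2 0 0 0 0 0 0"}}

```text
clock: 67.85
eef_pos: [573.9, 213.3, 44.4]
tool_rot: [3.142, -0.0, 0.425]
force: [0.1, -0.6, 0.6]
width: 50.7
gripper_force: 0.0
```

>>> {"method": "move_arm", "body": {"targets": "0.2 0 0 0 0 0 0; 0.2 0 0 -2 0 0 0; 0.2 0 0 -4 0 0 0; 0.2 0 0 -4 0 0 0; 1 0 0 0 0 0 0"}}

```text
clock: 68.27
eef_pos: [578.4, 215.0, 151.4]
tool_rot: [3.141, -0.013, 0.424]
force: [0.4, 1.0, 1.2]
width: 61.7
gripper_force: 0.0
```

>>> {"method": "move_arm", "body": {"targets": "1 0 0 0 0 0 0; 1 0 0 0 0 0 0; 1 0 0 0 0 0 0; 1 0 0 0 0 0 0; 1 0 0 0 0 0 0"}}

```text
clock: 68.68
eef_pos: [573.0, 212.9, 142.9]
tool_rot: [-3.142, 0.003, 0.425]
force: [0.7, 0.5, 1.2]
width: 85.3
gripper_force: 0.0
```

Run:
```python
from h import *
s=st(); d=grab('wrist','w23.png'); blanks2(d,(240,20,400,330),amin=800,z=56)
print(px(d,[598.3,136.3,46]))
for T in(110,150):
  for p,c,r in pockets(d,(350,60,520,300),T=T,amin=800): print(T,p,c.round(1),np.round(r[0],1),np.round(r[1],1),round(r[2],1))
d=grab('top'); blanks2(d,(285,150,480,260),amin=50)
```

```text
{'clock': 68.683, 'qpos': [-0.401, 0.677, -0.001, 1.712, 0.001, 0.755, -1.549], 'eef_pos': [572.951, 212.926, 142.86], 'tool_rot': [-3.142, 0.003, 0.425], 'force': [0.744, 0.514, 1.207], 'width': 85.28, 'gripper_force': 0.0}
wrist paddle  [316. 197.] cen [573.  212.8] rect [567.1 210.1] [140.5  37.1] ang 204.3 fill 0.85
[410.37617117 206.80208594]
110 [457. 195.] [609.5  76.5] [601.5  82.7] [231.2 155.5] 37.7
110 [433.  71.] [715.1 159.5] [711.9 162.2] [ 25.3 156.5] 30.8
150 [455. 194.] [609.9  77.7] [602.5  83.7] [233.9 155.9] 37.6
150 [437.  72.] [713.7 160.3] [711.5 162. ] [ 26.1 156.5] 30.8
top paddle  [432. 226.] cen [ 447.  -426.7] rect [ 443.4 -421.3] [ 41.4 144.7] ang 127.7 fill 0.8
```

Paddle A is seated at (567.1,210.1), at 204.3°. Paddle B has been knocked to about (443,-421), at 127.7°. I'll pick it with yaw 127.7° so that the wrist camera stays clear of the bottle.

>>> {"method": "move_arm", "body": {"targets": "1 0 0 0 0 0 -6.9; 1 0 0 0 0 0 -6.9; 1 0 0 0 0 0 -6.9; 1 0 0 0 0 0 -6.9; 1 0 0 0 0 0 -6.9"}}

```text
clock: 69.2
eef_pos: [573.6, 213.2, 143.8]
tool_rot: [-3.141, 0.0, 1.033]
force: [-0.1, -0.4, -0.8]
width: 85.3
gripper_force: 0.0
```

>>> {"method": "move_arm", "body": {"targets": "1 0 0 0 0 0 -6.9; 1 0 0 0 0 0 -6.9; 1 0 0 0 0 0 -6.9; 1 0 0 0 0 0 -6.9; 1 0 0 0 0 0 -6.9"}}

```text
clock: 69.62
eef_pos: [573.7, 213.1, 143.9]
tool_rot: [-3.141, 0.0, 1.635]
force: [0.1, 0.2, -0.5]
width: 85.5
gripper_force: 0.0
```

>>> {"method": "move_arm", "body": {"targets": "1 0 0 0 0 0 -6.9; 1 0 0 0 0 0 -6.9; 1 0 0 0 0 0 -6.9; 1 0 0 0 0 0 -6.9; 1 0 0 0 0 0 -6.9"}}

```text
clock: 70.03
eef_pos: [573.7, 213.0, 143.8]
tool_rot: [-3.141, -0.0, 2.237]
force: [0.6, -0.4, 0.7]
width: 85.3
gripper_force: 0.0
```

>>> {"method": "move_arm", "body": {"targets": "1 -2.4 -2.7 0 0 0 0; 1 -2.4 -2.7 0 0 0 0; 1 -2.4 -2.7 0 0 0 0; 1 -2.4 -2.7 0 0 0 0; 1 -2.4 -2.7 0 0 0 0"}}

```text
clock: 70.45
eef_pos: [540.1, 34.0, 143.9]
tool_rot: [-3.141, -0.0, 2.231]
force: [0.4, -1.1, 0.8]
width: 85.1
gripper_force: 0.0
```

>>> {"method": "move_arm", "body": {"targets": "1 -2.4 -2.7 0 0 0 0; 1 -2.4 -2.7 0 0 0 0; 1 -2.4 -2.7 0 0 0 0; 1 -2.4 -2.7 0 0 0 0; 1 -2.4 -2.7 0 0 0 0"}}

```text
clock: 70.87
eef_pos: [507.0, -143.7, 144.0]
tool_rot: [-3.141, -0.0, 2.231]
force: [1.0, 0.3, -0.5]
width: 85.3
gripper_force: 0.0
```

>>> {"method": "move_arm", "body": {"targets": "1 -2.4 -2.7 0 0 0 0; 1 -2.4 -2.7 0 0 0 0; 1 -2.4 -2.7 0 0 0 0; 1 -2.4 -2.7 0 0 0 0; 1 0 0 0 0 0 0"}}

```text
clock: 71.28
eef_pos: [477.7, -293.8, 143.2]
tool_rot: [-3.136, 0.002, 2.219]
force: [-0.3, -1.5, -0.1]
width: 85.5
gripper_force: 0.0
```

Run:
```python
from h import *
s=st(); d=grab('wrist','w24.png'); print(np.degrees(s['tool_rot'][2]),rel([448.3,-427.6,90]), px(d,[443,-421,16]))
blanks2(d,(60,20,580,350),amin=800); blanks2(grab('top'),(285,150,480,260),amin=50)
```

```text
{'clock': 71.283, 'qpos': [0.854, 0.672, -0.557, 1.846, 0.502, 0.768, 0.672], 'eef_pos': [477.711, -293.779, 143.166], 'tool_rot': [-3.136, 0.002, 2.219], 'force': [-0.333, -1.498, -0.11], 'width': 85.477, 'gripper_force': 0.0}
127.12168752368287 [ -9.14 -10.83   5.33] [216.18170945 262.9184691 ]
wrist paddle  [116. 328.] cen [ 368.6 -655.7] rect [ 373.3 -643.5] [213.6  41.1] ang 71.7 fill 0.47
wrist paddle  [499. 312.] cen [ 770.3 -279.5] rect [ 764.8 -279.4] [ 51.2 108.1] ang 172.9 fill 0.64
wrist paddle  [ 95. 284.] cen [ 316.1 -577.9] rect [ 326.6 -572. ] [129.3  36. ] ang 31.9 fill 0.73
wrist paddle  [217. 259.] cen [ 440.4 -415.3] rect [ 439.2 -423.3] [ 47.1 144.6] ang 308.6 fill 0.49
top paddle  [409. 230.] cen [ 418.8 -352.1] rect [ 435.5 -351.4] [188.5  47.3] ang 18.8 fill 0.39
top paddle  [439. 209.] cen [ 467.7 -456.9] rect [ 491.8 -454.3] [305.8 131. ] ang 38.6 fill 0.08
```

>>> {"method": "move_arm", "body": {"targets": "1 -2.3 -2.7 0 0 0 0; 1 -2.3 -2.7 0 0 0 0; 1 -2.3 -2.7 0 0 0 0; 1 -2.2 -2.7 0 0 0 0; 1 0 0 0 0 0 0"}}

```text
clock: 71.8
eef_pos: [448.7, -429.5, 143.5]
tool_rot: [-3.137, 0.003, 2.223]
force: [-0.7, -1.8, 0.1]
width: 85.3
gripper_force: 0.0
```

>>> {"method": "move_arm", "body": {"targets": "1 0 0 2.5 0 0 0; 1 0 0 2.5 0 0 0; 1 0 0 0 0 0 0; 1 0 0 0 0 0 0; 1 0 0 0 0 0 0"}}

```text
clock: 72.22
eef_pos: [453.2, -421.0, 95.2]
tool_rot: [3.14, 0.001, 2.233]
force: [1.0, -0.8, 0.7]
width: 85.3
gripper_force: 0.0
```

Run:
```python
from h import *
s=st(); d=grab('wrist','w25.png'); print(np.degrees(s['tool_rot'][2]))
blanks2(d,(200,20,440,340),amin=800)
```

```text
{'clock': 72.217, 'qpos': [1.024, 0.806, -0.537, 1.714, 0.553, 0.776, 0.881], 'eef_pos': [453.171, -421.032, 95.207], 'tool_rot': [3.14, 0.001, 2.233], 'force': [0.952, -0.803, 0.673], 'width': 85.312, 'gripper_force': 0.0}
127.93420797076084
wrist paddle  [301. 193.] cen [ 445.2 -429.9] rect [ 440.6 -424.5] [ 36.1 140.1] ang 128.5 fill 0.85
```

>>> {"method": "move_arm", "body": {"targets": "1 -0.3 -1.2 2.5 0 0 -0.6; 1 0 0 2.8 0 0 0; 1 0 0 2.4 0 0 0; 1 0 0 1.1 0 0 0; 1 0 0 0 0 0 0"}}

```text
clock: 72.68
eef_pos: [443.5, -430.8, 5.0]
tool_rot: [-3.141, -0.003, 2.242]
force: [-0.8, 0.5, -0.2]
width: 85.1
gripper_force: 0.0
```

>>> {"method": "move_arm", "body": {"targets": "1 0 0 0 0 0 0; 1 0 0 0 0 0 0; 1 0 0 0 0 0 0; 1 0 0 0 0 0 0; 1 0 0 0 0 0 0"}}

```text
clock: 73.1
eef_pos: [444.6, -432.2, 7.3]
tool_rot: [3.141, 0.002, 2.241]
force: [-0.3, 0.1, 0.4]
width: 85.5
gripper_force: 0.0
```

Run:
```python
from h import *
s=st(); print(np.degrees(s['tool_rot'][2]),rel([445.6,-430.8,4])); bladeend(0)
```

```text
{'clock': 73.1, 'qpos': [0.999, 0.927, -0.457, 1.739, 0.644, 0.628, 0.838], 'eef_pos': [444.558, -432.219, 7.28], 'tool_rot': [3.141, 0.002, 2.241], 'force': [-0.297, 0.096, 0.434], 'width': 85.505, 'gripper_force': 0.0}
128.41907363280782 [0.05 0.17 0.33]
blade end dist [79.2 79.2 79.1 79.1 79.1 79.1 79.1 79.2 79.2]
```

>>> {"method": "move_arm", "body": {"targets": "1 0.1 0.15 0.35 0 0 0; 1 0 0 0 0 0 0; 1 0 0 0 0 0 0; -1 0 0 0 0 0 0; -1 0 0 0 0 0 0"}}

```text
clock: 73.57
eef_pos: [444.6, -430.0, 2.7]
tool_rot: [3.142, -0.0, 2.241]
force: [-0.6, 0.4, 0.3]
width: 63.9
gripper_force: 0.0
```

>>> {"method": "move_arm", "body": {"targets": "-1 0 0 0 0 0 0; -1 0 0 0 0 0 0; -1 0 0 0 0 0 0; -1 0 0 0 0 0 0; -1 0 0 0 0 0 0"}}

```text
clock: 73.98
eef_pos: [445.0, -430.2, 3.1]
tool_rot: [3.141, 0.001, 2.241]
force: [0.1, -0.4, 2.9]
width: 34.8
gripper_force: 61.0
```

Run:
```python
from h import *
s=st(); bladeend(0)
```

```text
{'clock': 73.983, 'qpos': [0.994, 0.932, -0.452, 1.742, 0.647, 0.62, 0.832], 'eef_pos': [444.982, -430.245, 3.096], 'tool_rot': [3.141, 0.001, 2.241], 'force': [0.068, -0.391, 2.86], 'width': 34.804, 'gripper_force': 61.022}
blade end dist [77.2 77.2 77.2 77.2 77.2 77.2 77.2 77.2 77.2]
```

Paddle B is gripped 7.2 mm behind its origin. Carrying it to trough_b and pausing beside the trough to measure it.

>>> {"method": "move_arm", "body": {"targets": "-1 0 0 -2 0 0 0; -1 0 0 -4 0 0 0; -1 0 0 -4 0 0 0; -1 0 0 -4 0 0 0; -1 0 0 0 0 0 -6.9"}}

```text
clock: 74.45
eef_pos: [448.9, -432.3, 150.6]
tool_rot: [3.141, 0.013, 2.363]
force: [0.6, -0.6, -0.7]
width: 34.2
gripper_force: 60.6
```

>>> {"method": "move_arm", "body": {"targets": "-1 0 0 0 0 0 -6.9; -1 0 0 0 0 0 -6.9; -1 0 0 0 0 0 -6.9; -1 0 0 0 0 0 -6.9; -1 0 0 0 0 0 -6.9"}}

```text
clock: 74.87
eef_pos: [444.1, -430.0, 142.4]
tool_rot: [3.141, -0.001, 2.97]
force: [0.3, 0.5, -0.5]
width: 34.4
gripper_force: 60.6
```

>>> {"method": "move_arm", "body": {"targets": "-1 0 0 0 0 0 -6.9; -1 0 0 0 0 0 -6.9; -1 0 0 0 0 0 -6.9; -1 0 0 0 0 0 -6.9; -1 0 0 0 0 0 -7"}}

```text
clock: 75.28
eef_pos: [444.1, -430.0, 142.2]
tool_rot: [3.141, -0.001, -2.709]
force: [-0.7, 0.2, -0.2]
width: 34.6
gripper_force: 60.6
```

>>> {"method": "move_arm", "body": {"targets": "-1 -2.5 2.6 0 0 0 0; -1 -2.5 2.6 0 0 0 0; -1 -2.5 2.6 0 0 0 0; -1 -2.5 2.6 0 0 0 0; -1 -2.5 2.6 0 0 0 0"}}

```text
clock: 75.7
eef_pos: [504.4, -258.6, 142.3]
tool_rot: [3.141, -0.001, -2.716]
force: [0.3, -0.1, -0.4]
width: 34.3
gripper_force: 60.5
```

>>> {"method": "move_arm", "body": {"targets": "-1 -2.5 2.6 0 0 0 0; -1 -2.5 2.6 0 0 0 0; -1 -2.5 2.6 0 0 0 0; -1 -2.5 2.6 0 0 0 0; -1 -2.5 2.6 0 0 0 0"}}

```text
clock: 76.12
eef_pos: [564.7, -88.6, 142.4]
tool_rot: [3.142, -0.001, -2.716]
force: [0.4, -0.9, -0.7]
width: 34.1
gripper_force: 60.5
```

>>> {"method": "move_arm", "body": {"targets": "-1 -2.5 2.6 0 0 0 0; -1 -2.5 2.6 0 0 0 0; -1 -2.5 2.6 0 0 0 0; -1 -2.5 2.6 0 0 0 0; -1 -2.5 2.6 0 0 0 0"}}

```text
clock: 76.53
eef_pos: [624.8, 81.4, 142.3]
tool_rot: [-3.141, -0.001, -2.715]
force: [0.4, 0.5, -0.6]
width: 34.0
gripper_force: 60.5
```

>>> {"method": "move_arm", "body": {"targets": "-1 0 0 0 0 0 0; -1 0 0 0 0 0 0; -1 0 0 0 0 0 0; -1 0 0 0 0 0 0; -1 0 0 0 0 0 0"}}

```text
clock: 76.95
eef_pos: [624.5, 77.9, 142.3]
tool_rot: [-3.141, -0.001, -2.718]
force: [1.1, 0.4, -0.0]
width: 34.6
gripper_force: 60.5
```

Run:
```python
from h import *
s=st(); d=grab('wrist','w26.png'); print(np.degrees(s['tool_rot'][2])%360,rel([605.6,140.2,43.1]))
bladeend(s['eef_pos'][2]-3.1); q=px(d,[598.9,137.1,46]); print(q)
u,v=q.astype(int)
for T in(80,110,150):
  for p,c,r in pockets(d,(u-40,max(v-110,0),u+50,v+110),T=T,amin=800): print(T,p,c.round(1),np.round(r[0],1),np.round(r[1],1),round(r[2],1))
blanks2(d,(380,20,600,330),amin=800,z=56)
```

```text
{'clock': 76.95, 'qpos': [0.311, 0.845, -0.857, 1.646, 0.736, 1.004, 1.199], 'eef_pos': [624.547, 77.859, 142.35], 'tool_rot': [-3.141, -0.001, -2.718], 'force': [1.063, 0.367, -0.027], 'width': 34.618, 'gripper_force': 60.543}
204.28223207139794 [-0.82  6.45  9.94]
blade end dist [77.3 77.3 57.7 56.8 56.3 56.8 58.2 77.3 77.3]
[393.46612223 200.0296799 ]
80 [389. 277.] [671.3 179.8] [658.4 181.4] [95.9 93.4] 27.4
80 [389. 172.] [578.  123.6] [586.4 129.1] [111.2  37.1] 24.5
110 [392. 227.] [630.9 154.4] [615.8 159.2] [192.2  93.3] 27.5
150 [381. 205.] [628.  151.9] [607.3 154.8] [211.3  93.4] 27.5
wrist disc [535. 244.] cen [574.9 298.9] rect [574.6 298.9] [68.2 57. ] ang 83.4 fill 0.79
wrist disc [586. 239.] cen [541.1 378.2] rect [538.  380.9] [57.2 64.9] ang 24.5 fill 0.79
wrist square [552. 152.] cen [489.2 260.1] rect [489.2 260.1] [52.2 62.3] ang 24.9 fill 0.95
wrist paddle  [477. 198.] cen [572.5 208.9] rect [567.6 206.6] [141.   43.3] ang 204.2 fill 0.85
```

Run:
```python
from h import *
d=grab('wrist'); g=cv2.cvtColor(d['color'],cv2.COLOR_RGB2GRAY).astype(int)
by=lambda P:-P[0]*.4131+P[1]*.9107
for v in(140,160,180,200):
    r=g[v]; i=[u for u in range(345,450) if r[u]<95]
    print(v,i[0],i[-1],'by edges',[round(by(at(d,u,v,46)),1) for u in(i[0]-.5,i[-1]+.5)],r[350:440:4].tolist())
for u in(380,390,395):
    c=g[:,u]; i=[v for v in range(80,240) if c[v]<95]; P=at(d,u,i[0]-.5,46); print(u,i[0],'bx front edge',round(P[0]*.9107+P[1]*.4131,1))
```

```text
140 345 416 by edges [np.float64(-164.1), np.float64(-105.5)] [59, 74, 177, 221, 236, 163, 63, 63, 64, 65, 66, 67, 67, 68, 68, 68, 69, 120, 237, 238, 238, 238, 238]
160 345 415 by edges [np.float64(-163.9), np.float64(-105.4)] [56, 79, 197, 221, 221, 110, 60, 60, 60, 61, 62, 63, 64, 64, 65, 66, 71, 182, 240, 240, 240, 239, 240]
180 345 413 by edges [np.float64(-163.6), np.float64(-105.8)] [52, 84, 215, 220, 219, 67, 54, 57, 58, 59, 60, 62, 62, 63, 64, 65, 98, 233, 238, 238, 237, 235, 234]
200 345 410 by edges [np.float64(-163.2), np.float64(-107.0)] [54, 88, 217, 217, 215, 53, 54, 53, 55, 59, 60, 60, 63, 66, 74, 86, 143, 229, 229, 230, 231, 234, 236]
380 113 bx front edge 531.2
390 114 bx front edge 531.7
395 114 bx front edge 531.5
```

>>> {"method": "move_arm", "body": {"targets": "-1 -0.5 3.2 0 0 0 -0.2; -1 -0.4 3.2 0 0 0 0; -1 0 0 3 0 0 0; -1 0 0 3 0 0 0; -1 0 0 1.5 0 0 0"}}

```text
clock: 77.52
eef_pos: [604.9, 141.0, 65.0]
tool_rot: [-3.141, -0.004, -2.711]
force: [0.2, -1.1, -0.8]
width: 34.4
gripper_force: 60.6
```

>>> {"method": "move_arm", "body": {"targets": "-1 0 0 0 0 0 0; -1 0 0 0 0 0 0; -1 0 0 0 0 0 0; -1 0 0 0 0 0 0; -1 0 0 0 0 0 0"}}

```text
clock: 77.93
eef_pos: [607.4, 142.2, 69.3]
tool_rot: [-3.141, 0.003, -2.713]
force: [-0.6, 0.5, -0.9]
width: 34.6
gripper_force: 60.5
```

Run:
```python
from h import *
s=st(); print(np.degrees(s['tool_rot'][2])%360,rel([606.6,139.8,43.1]))
```

```text
{'clock': 77.933, 'qpos': [0.173, 0.923, -0.783, 1.708, 0.826, 0.871, 1.023], 'eef_pos': [607.442, 142.18, 69.292], 'tool_rot': [-3.141, 0.003, -2.713], 'force': [-0.61, 0.533, -0.927], 'width': 34.55, 'gripper_force': 60.54}
204.58220621607035 [ 0.18 -0.18  2.62]
```

>>> {"method": "move_arm", "body": {"targets": "-1 0.15 -0.2 1 0 0 0; -1 0 0 0.6 0 0 0; -1 0 0 0 0 0 0; -1 0 0 0 0 0 0; -1 0 0 0 0 0 0"}}

```text
clock: 78.35
eef_pos: [605.8, 139.8, 51.6]
tool_rot: [3.141, -0.0, -2.712]
force: [0.3, -0.5, 0.0]
width: 34.2
gripper_force: 60.5
```

Run:
```python
from h import *
s=st(); print(rel([606.6,139.8,43.1]))
```

```text
{'clock': 78.35, 'qpos': [0.167, 0.944, -0.765, 1.718, 0.848, 0.845, 1.01], 'eef_pos': [605.802, 139.761, 51.572], 'tool_rot': [3.141, -0.0, -2.712], 'force': [0.29, -0.453, 0.012], 'width': 34.246, 'gripper_force': 60.545}
[-0.07 -0.03  0.85]
```

>>> {"method": "move_arm", "body": {"targets": "-1 -0.05 0 0.3 0 0 0; -1 0 0 0.2 0 0 0; -1 0 0 0 0 0 0; -1 0 0 0 0 0 0; -1 0 0 0 0 0 0"}}

```text
clock: 78.77
eef_pos: [606.4, 139.9, 46.8]
tool_rot: [3.142, 0.0, -2.712]
force: [-0.1, -0.1, -0.9]
width: 34.2
gripper_force: 60.5
```

>>> {"method": "move_arm", "body": {"targets": "-1 0 0 0.2 0 0 0; -1 0 0 0.1 0 0 0; -1 0 0 0 0 0 0; -1 0 0 0 0 0 0; -1 0 0 0 0 0 0"}}

```text
clock: 79.18
eef_pos: [607.3, 140.3, 45.4]
tool_rot: [-3.141, 0.002, -2.712]
force: [-2.3, -0.7, 8.3]
width: 34.5
gripper_force: 65.8
```

>>> {"method": "move_arm", "body": {"targets": "-1 0 0 -0.1 0 0 0; 0.2 0 0 0 0 0 0; 0.2 0 0 0 0 0 0; 0.2 0 0 0 0 0 0; 0.2 0 0 -2 0 0 0"}}

```text
clock: 79.6
eef_pos: [603.9, 138.4, 61.4]
tool_rot: [3.141, -0.007, -2.712]
force: [-0.5, -0.7, -0.2]
width: 51.4
gripper_force: 0.0
```

>>> {"method": "move_arm", "body": {"targets": "0.2 0 0 -4 0 0 0; 0.2 0 0 -4 0 0 0; 0.2 0 0 0 0 0 0; 0.2 0 0 0 0 0 0; 0.2 0 0 0 0 0 0"}}

```text
clock: 80.02
eef_pos: [606.1, 139.3, 144.4]
tool_rot: [-3.141, -0.001, -2.712]
force: [0.3, -0.5, -0.8]
width: 51.4
gripper_force: 0.0
```

Run:
```python
from h import *
s=st(); d=grab('wrist','w27.png'); blanks2(d,(240,20,520,330),amin=800,z=56)
```

```text
{'clock': 80.017, 'qpos': [0.213, 0.832, -0.854, 1.667, 0.73, 0.992, 1.099], 'eef_pos': [606.086, 139.27, 144.357], 'tool_rot': [-3.141, -0.001, -2.712], 'force': [0.296, -0.523, -0.844], 'width': 51.422, 'gripper_force': 0.0}
wrist disc [486. 240.] cen [575.1 300.5] rect [575.2 300.6] [65. 57.] ang 87.7 fill 0.79
wrist square [497. 139.] cen [492.2 257.1] rect [491.1 258.2] [52.4 51.3] ang 24.8 fill 0.9
wrist paddle  [413. 187.] cen [569.9 210. ] rect [567.9 208.2] [140.7  40.5] ang 204.0 fill 0.8
wrist paddle  [316. 189.] cen [605.8 139.4] rect [599.8 136.6] [139.6  37.2] ang 204.6 fill 0.85
```

View pics/w27.png

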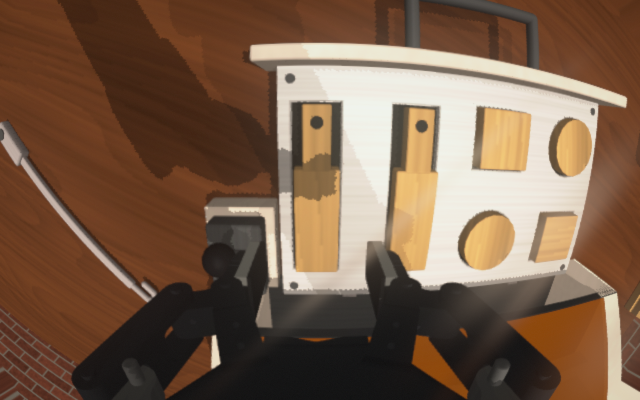

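The view shows all six blanks in their pockets, with both paddle holes, (317,122) and (421,126), towards the handle. I'll probe paddle B's height at the blade and near the tail.

>>> {"method": "move_arm", "body": {"targets": "-1 -3 0 3 0 0 0; -1 0 0 3 0 0 0; -1 0 0 1.8 0 0 0; -1 0 0 0 0 0 0; -1 0 0 0 0 0 0"}}

```text
clock: 80.48
eef_pos: [631.5, 151.7, 65.1]
tool_rot: [3.141, -0.004, -2.711]
force: [-0.6, 0.5, 1.0]
width: -0.0
gripper_force: 0.0
```

>>> {"method": "move_arm", "body": {"targets": "-1 0 0 0.4 0 0 0; -1 0 0 0 0 0 0; -1 0 0 0 0 0 0; -1 0 0 0 0 0 0; -1 0 0 0 0 0 0"}}

```text
clock: 80.9
eef_pos: [633.6, 152.2, 64.2]
tool_rot: [-3.141, 0.001, -2.712]
force: [-0.5, 0.2, 0.3]
width: 0.2
gripper_force: 0.0
```

>>> {"method": "move_arm", "body": {"targets": "-1 0 0 0.3 0 0 0; -1 0 0 0 0 0 0; -1 0 0 0 0 0 0; -1 0 0 0 0 0 0; -1 0 0 0 0 0 0"}}

```text
clock: 81.32
eef_pos: [633.1, 152.2, 60.3]
tool_rot: [3.142, 0.0, -2.712]
force: [-0.4, 0.1, -0.5]
width: -0.2
gripper_force: 0.0
```

>>> {"method": "move_arm", "body": {"targets": "-1 0 0 0.2 0 0 0; -1 0 0 0 0 0 0; -1 0 0 0 0 0 0; -1 0 0 0 0 0 0; -1 0 0 0 0 0 0"}}

```text
clock: 81.73
eef_pos: [633.2, 152.1, 58.3]
tool_rot: [3.142, 0.0, -2.712]
force: [-0.1, 0.3, 0.1]
width: -0.1
gripper_force: 0.0
```

>>> {"method": "move_arm", "body": {"targets": "-1 0 0 0.2 0 0 0; -1 0 0 0 0 0 0; -1 0 0 0 0 0 0; -1 0 0 0 0 0 0; -1 0 0 0 0 0 0"}}

```text
clock: 82.15
eef_pos: [633.1, 152.1, 56.2]
tool_rot: [-3.142, -0.0, -2.712]
force: [1.0, 0.3, 0.9]
width: 0.1
gripper_force: 0.0
```

>>> {"method": "move_arm", "body": {"targets": "-1 0 0 -1.5 0 0 0; -1 3.5 0 0 0 0 0; -1 3.5 0 0 0 0 0; -1 0 0 0 0 0 0; -1 0 0 0 0 0 0"}}

```text
clock: 82.57
eef_pos: [568.1, 121.6, 72.2]
tool_rot: [-3.14, -0.001, -2.711]
force: [1.8, -0.2, -0.4]
width: 0.2
gripper_force: 0.0
```

>>> {"method": "move_arm", "body": {"targets": "-1 0 0 1 0 0 0; -1 0 0 0.2 0 0 0; -1 0 0 0 0 0 0; -1 0 0 0 0 0 0; -1 0 0 0 0 0 0"}}

```text
clock: 82.98
eef_pos: [569.9, 123.5, 59.1]
tool_rot: [3.141, 0.0, -2.712]
force: [0.6, 0.2, 0.1]
width: -0.1
gripper_force: 0.0
```

>>> {"method": "move_arm", "body": {"targets": "-1 0 0 0.2 0 0 0; -1 0 0 0 0 0 0; -1 0 0 0 0 0 0; -1 0 0 0 0 0 0; -1 0 0 0 0 0 0"}}

```text
clock: 83.4
eef_pos: [569.6, 122.9, 57.3]
tool_rot: [-3.142, 0.0, -2.712]
force: [-0.0, 0.4, -0.8]
width: -0.1
gripper_force: 0.0
```

Paddle B is flat. Now I'll push the bed home: first on the panel, with shut fingers in the handle gap above bar level.

>>> {"method": "move_arm", "body": {"targets": "-1 0 0 -4 0 0 0; -1 0 0 -4 0 0 0; -1 2.1 2.7 0 0 0 0; -1 2.1 2.7 0 0 0 0; -1 2.1 2.7 0 0 0 0"}}

```text
clock: 83.82
eef_pos: [477.9, 170.6, 138.1]
tool_rot: [3.141, 0.002, -2.714]
force: [0.6, 0.8, -0.5]
width: -0.4
gripper_force: 0.0
```

>>> {"method": "move_arm", "body": {"targets": "-1 2.1 2.7 0 0 0 0; -1 2.1 2.6 0 0 0 0; -1 0 0 0 0 0 0; -1 0 0 0 0 0 0; -1 0 0 0 0 0 0"}}

```text
clock: 84.23
eef_pos: [419.0, 200.9, 137.5]
tool_rot: [-3.141, 0.001, -2.712]
force: [-0.1, 0.4, 0.0]
width: 0.2
gripper_force: 0.0
```

Run:
```python
from h import *
s=st(); print(rel([419,201.8,62]))
```

```text
{'clock': 84.233, 'qpos': [0.062, 0.654, -0.853, 2.099, 0.76, 0.729, 0.708], 'eef_pos': [418.962, 200.883, 137.489], 'tool_rot': [-3.141, 0.001, -2.712], 'force': [-0.086, 0.445, 0.02], 'width': 0.158, 'gripper_force': 0.0}
[-0.04  0.08  7.55]
```

>>> {"method": "move_arm", "body": {"targets": "-1 0 0 3 0 0 0; -1 0 0 3 0 0 0; -1 0 0 1.4 0 0 0; -1 0 0 0 0 0 0; -1 0 0 0 0 0 0"}}

```text
clock: 84.65
eef_pos: [418.8, 200.5, 62.8]
tool_rot: [-3.142, -0.001, -2.713]
force: [0.7, 0.6, 0.3]
width: 0.1
gripper_force: 0.0
```

>>> {"method": "move_arm", "body": {"targets": "-1 -0.6 0 0 0 0 0; -1 -0.6 0 0 0 0 0; -1 -0.6 0 0 0 0 0; -1 -0.8 0 0 0 0 0; -1 -0.8 0 0 0 0 0"}}

```text
clock: 85.07
eef_pos: [449.6, 215.0, 63.7]
tool_rot: [-3.141, -0.0, -2.712]
force: [-2.5, -0.9, 2.7]
width: 0.1
gripper_force: 1.5
```

>>> {"method": "move_arm", "body": {"targets": "-1 -0.8 0 0 0 0 0; -1 -0.8 0 0 0 0 0; -1 -0.8 0 0 0 0 0; -1 -0.8 0 0 0 0 0; -1 -0.8 0 0 0 0 0"}}

```text
clock: 85.48
eef_pos: [486.2, 231.9, 63.2]
tool_rot: [-3.141, -0.0, -2.712]
force: [-2.3, -2.6, 1.6]
width: -0.0
gripper_force: 1.5
```

>>> {"method": "move_arm", "body": {"targets": "-1 -0.8 0 0 0 0 0; -1 -0.8 0 0 0 0 0; -1 -0.8 0 0 0 0 0; -1 -0.8 0 0 0 0 0; -1 -0.8 0 0 0 0 0"}}

```text
clock: 85.9
eef_pos: [522.6, 248.5, 63.2]
tool_rot: [-3.141, -0.0, -2.712]
force: [-2.6, -3.7, 1.6]
width: -0.0
gripper_force: 1.5
```

The bed moves with about 4 N. Now I'll switch to pushing the bar from the front, keeping the gripper clear of the machine.

>>> {"method": "move_arm", "body": {"targets": "-1 1 0 -1 0 0 0; -1 2.5 0 -0.5 0 0 0; -1 2.5 0 0 0 0 0; -1 2 0 0 0 0 0; -1 0 0 0 0 0 0"}}

```text
clock: 86.32
eef_pos: [445.0, 213.7, 79.1]
tool_rot: [-3.141, -0.003, -2.709]
force: [-1.0, -0.9, 0.6]
width: 0.1
gripper_force: 0.0
```

>>> {"method": "move_arm", "body": {"targets": "-1 0 0 1.8 0 0 0; -1 0 0 1.8 0 0 0; -1 0 0 0 0 0 0; -1 0 0 0 0 0 0; -1 -1 0 0 0 0 0"}}

```text
clock: 86.73
eef_pos: [456.9, 219.4, 43.2]
tool_rot: [3.141, -0.001, -2.71]
force: [-0.0, 0.2, -0.0]
width: -0.2
gripper_force: 0.0
```

>>> {"method": "move_arm", "body": {"targets": "-1 -0.8 0 0 0 0 0; -1 -0.8 0 0 0 0 0; -1 -0.8 0 0 0 0 0; -1 -0.8 0 0 0 0 0; -1 -0.8 0 0 0 0 0"}}

```text
clock: 87.15
eef_pos: [494.8, 236.2, 42.5]
tool_rot: [3.142, -0.001, -2.712]
force: [-2.6, -1.2, 2.0]
width: 0.1
gripper_force: 1.5
```

>>> {"method": "move_arm", "body": {"targets": "-1 -0.8 0 0 0 0 0; -1 -0.8 0 0 0 0 0; -1 -0.8 0 0 0 0 0; -1 -0.8 0 0 0 0 0; -1 -0.8 0 0 0 0 0"}}

```text
clock: 87.57
eef_pos: [531.7, 252.8, 42.2]
tool_rot: [-3.141, -0.0, -2.712]
force: [-2.6, -1.4, 1.9]
width: 0.1
gripper_force: 1.5
```

Run:
```python
from h import *
st()
```

```text
{'clock': 87.567, 'qpos': [-0.054, 0.917, -0.732, 1.817, 0.872, 0.766, 0.738], 'eef_pos': [531.661, 252.838, 42.242], 'tool_rot': [-3.141, -0.0, -2.712], 'force': [-2.578, -1.427, 1.908], 'width': 0.062, 'gripper_force': 1.513}
```

>>> {"method": "move_arm", "body": {"targets": "-1 -0.6 0 0 0 0 0; -1 -0.6 0 0 0 0 0; -1 -0.6 0 0 0 0 0; -1 -0.5 0 0 0 0 0; -1 -0.4 0 0 0 0 0"}}

```text
clock: 87.98
eef_pos: [556.1, 264.0, 42.2]
tool_rot: [-3.141, 0.0, -2.712]
force: [-1.6, -1.5, 1.2]
width: 0.1
gripper_force: 1.4
```

>>> {"method": "move_arm", "body": {"targets": "-1 -0.3 0 0 0 0 0; -1 -0.3 0 0 0 0 0; -1 -0.3 0 0 0 0 0; -1 -0.2 0 0 0 0 0; -1 0 0 0 0 0 0"}}

```text
clock: 88.4
eef_pos: [565.0, 268.1, 42.1]
tool_rot: [-3.141, -0.002, -2.712]
force: [-3.7, -2.6, 1.9]
width: 0.1
gripper_force: 2.1
```

>>> {"method": "move_arm", "body": {"targets": "-1 -0.2 0 0 0 0 0; -1 -0.2 0 0 0 0 0; -1 -0.2 0 0 0 0 0; -1 0 0 0 0 0 0; -1 0 0 0 0 0 0"}}

```text
clock: 88.82
eef_pos: [565.2, 268.2, 41.7]
tool_rot: [-3.139, -0.012, -2.711]
force: [-14.6, -7.4, 11.1]
width: 0.2
gripper_force: 8.3
```

The bed reached its home stop, at TCP (565,268) as predicted. Backing off, then locating the toggle ball, using the last wrist picture taken at the same tool orientation.

>>> {"method": "move_arm", "body": {"targets": "-1 1.5 0 0 0 0 0; -1 2.5 0 0 0 0 0; -1 0 0 -3.5 0 0 0; -1 0 0 -3.5 0 0 0; -1 0 0 -3.5 0 0 0"}}

```text
clock: 89.23
eef_pos: [534.8, 255.0, 148.5]
tool_rot: [3.14, 0.001, -2.711]
force: [0.9, 0.8, 0.1]
width: 0.2
gripper_force: 0.0
```

>>> {"method": "move_arm", "body": {"targets": "-1 0 0 0 0 0 0; -1 0 0 0 0 0 0; -1 0 0 0 0 0 0; -1 0 0 0 0 0 0; -1 0 0 0 0 0 0"}}

```text
clock: 89.65
eef_pos: [534.2, 253.9, 145.9]
tool_rot: [-3.142, -0.002, -2.712]
force: [-0.3, 0.2, 0.0]
width: -0.3
gripper_force: 0.0
```

Run:
```python
from h import *
s=st(); d=grab('wrist'); im=cv2.imread('pics/w27.png')
g=cv2.cvtColor(im,cv2.COLOR_BGR2GRAY)[235:285,190:250]
c=cv2.HoughCircles(cv2.resize(g,None,fx=4,fy=4),cv2.HOUGH_GRADIENT,1,100,param1=60,param2=15,minRadius=45,maxRadius=90)
print(c)
o,_=ray(d,320,200); off=np.array([606.086,139.27,144.357])-s['eef_pos']
for cx,cy in((218,258),):
    o,r=ray(d,cx,cy); o=o+off; P=o+r*(96-o[2])/r[2]; print('ball',P)
t=grab('top'); g=cv2.cvtColor(t['color'],cv2.COLOR_RGB2GRAY)[135:170,248:282]; cv2.imwrite('pics/t2.png',g)
m=(g<45).astype(np.uint8); n,l,st_,ce=cv2.connectedComponentsWithStats(m); print([(st_[i][4],(ce[i]+[248,135]).round(1)) for i in range(1,n) if st_[i][4]>15])
for i in range(1,n):
    if st_[i][4]>15: print(at(t,*(ce[i]+[248,135]),96))
```

```text
{'clock': 89.65, 'qpos': [0.011, 0.791, -0.849, 1.752, 0.72, 0.943, 0.86], 'eef_pos': [534.16, 253.915, 145.944], 'tool_rot': [-3.142, -0.002, -2.712], 'force': [-0.328, 0.243, 0.043], 'width': -0.323, 'gripper_force': 0.0}
None
ball [662.85966035  87.29660982  96.        ]
[(np.int32(37), array([265. , 152.8]))]
[664.69095795  86.92017083  96.        ]
```

Two views agree on the ball at about (663,88). Moving in front of it, lowering and pushing it in.

>>> {"method": "move_arm", "body": {"targets": "-1 0 -3.4 0 0 0 0; -1 0 -3.4 0 0 0 0; -1 0 -3.4 0 0 0 0; -1 0 -3.4 0 0 0 0; -1 -0.3 -3.4 0 0 0 0"}}

```text
clock: 90.17
eef_pos: [608.0, 99.3, 146.6]
tool_rot: [3.141, -0.001, -2.711]
force: [0.4, -0.2, 0.1]
width: 0.3
gripper_force: 0.0
```

>>> {"method": "move_arm", "body": {"targets": "-1 0 -3.4 0 0 0 0; -1 0 0 0 0 0 0; -1 0 0 2.8 0 0 0; -1 0 0 2.8 0 0 0; -1 0 0 0 0 0 0"}}

```text
clock: 90.58
eef_pos: [618.7, 68.4, 85.9]
tool_rot: [3.14, -0.009, -2.712]
force: [-1.6, -1.0, -1.1]
width: 0.4
gripper_force: 0.0
```

>>> {"method": "move_arm", "body": {"targets": "-1 0 0 0 0 0 0; -1 0 0 0 0 0 0; -1 0 0 0 0 0 0; -1 0 0 0 0 0 0; -1 0 0 0 0 0 0"}}

```text
clock: 91.0
eef_pos: [623.0, 70.5, 92.5]
tool_rot: [-3.141, 0.002, -2.712]
force: [-0.2, 0.3, -0.2]
width: -0.1
gripper_force: 0.0
```

Run:
```python
from h import *
s=st(); print(rel([622,69.4,90]),rel([663+.911*24,88+.413*24,90]))
```

```text
{'clock': 91.0, 'qpos': [0.303, 0.9, -0.814, 1.687, 0.801, 0.917, 1.164], 'eef_pos': [622.985, 70.467, 92.539], 'tool_rot': [-3.141, 0.002, -2.712], 'force': [-0.194, 0.264, -0.234], 'width': -0.074, 'gripper_force': 0.0}
[ 0.13 -0.06  0.25] [-6.77 -0.08  0.25]
```

>>> {"method": "move_arm", "body": {"targets": "-1 -1 0 0.2 0 0 0; -1 -1 0 0 0 0 0; -1 -1 0 0 0 0 0; -1 -1 0 0 0 0 0; -1 0 0 0 0 0 0"}}

```text
clock: 91.42
eef_pos: [660.1, 87.7, 90.0]
tool_rot: [-3.142, 0.002, -2.712]
force: [0.6, -0.2, 0.9]
width: 0.0
gripper_force: 0.0
```

>>> {"method": "move_arm", "body": {"targets": "-1 -1 0 0 0 0 0; -1 -0.8 0 0 0 0 0; -1 -0.6 0 0 0 0 0; -1 -0.4 0 0 0 0 0; -1 0 0 0 0 0 0"}}

```text
clock: 91.83
eef_pos: [684.7, 98.8, 89.2]
tool_rot: [3.141, 0.001, -2.712]
force: [0.1, -0.6, 0.7]
width: -0.3
gripper_force: 0.0
```

>>> {"method": "move_arm", "body": {"targets": "-1 -0.2 0 0 0 0 0; -1 -0.2 0 0 0 0 0; -1 -0.2 0 0 0 0 0; -1 0 0 0 0 0 0; -1 0 0 0 0 0 0"}}

```text
clock: 92.25
eef_pos: [686.0, 99.4, 88.9]
tool_rot: [-3.141, -0.008, -2.712]
force: [-9.8, -3.9, 5.8]
width: 0.1
gripper_force: 4.9
```

That is the stop position expected for "on". Backing off and checking.

>>> {"method": "move_arm", "body": {"targets": "-1 2 0 0 0 0 0; -1 3 0 0 0 0 0; -1 2 0 0 0 0 0; -1 0 0 -4 0 0 0; -1 0 0 -4 0 0 0"}}

```text
clock: 92.67
eef_pos: [623.4, 70.2, 168.2]
tool_rot: [3.141, -0.005, -2.711]
force: [1.5, -0.0, 0.9]
width: -0.1
gripper_force: 0.0
```

>>> {"method": "move_arm", "body": {"targets": "-1 2 -3 -2 0 0 0; -1 2 -3 0 0 0 0; -1 2 -3 0 0 0 0; -1 0 0 0 0 0 0; -1 0 0 0 0 0 0"}}

```text
clock: 93.08
eef_pos: [609.0, -38.6, 189.3]
tool_rot: [-3.14, 0.0, -2.717]
force: [0.1, 1.3, -0.3]
width: -0.2
gripper_force: 0.0
```

Run:
```python
from h import *
s=st(); t=grab('top','end.png')
g=cv2.cvtColor(t['color'],cv2.COLOR_RGB2GRAY)[125:175,235:290]
n,l,a,ce=cv2.connectedComponentsWithStats((g<45).astype(np.uint8))
for i in range(1,n):
    if a[i][4]>10: p=ce[i]+[235,125]; P=at(t,*p,96); dd=P[:2]-[664.7,86.9]; print(a[i][4],p.round(1),P.round(1),'along bed x',(dd@[.911,.413]).round(1))
# panel front edge
im=t['color'].astype(int)
print(px(t,[627.5+2,296.4-1.6,78]), px(t,[440.8,211.7,78]))
cv2.imwrite('pics/endc.png',cv2.resize(cv2.cvtColor(t['color'],cv2.COLOR_RGB2BGR)[30:250,60:300],None,fx=3,fy=2.7))
for k in range(-30,31,6):
    P=np.array([627.5+2,296.4-1.6,78])+k*np.array([.911,.413,0]); u,v=px(t,P).round().astype(int); print(k,im[v,u].tolist())
```

```text
{'clock': 93.083, 'qpos': [0.538, 0.774, -0.913, 1.663, 0.69, 1.057, 1.402], 'eef_pos': [609.005, -38.556, 189.311], 'tool_rot': [-3.14, 0.0, -2.717], 'force': [0.117, 1.324, -0.297], 'width': -0.187, 'gripper_force': 0.0}
37 [258.9 138.8] [707.7 105.6  96. ] along bed x 46.8
[197.286461   166.02144728] [223.81878803 228.1110359 ]
-30 [119, 73, 44]
-24 [86, 48, 29]
-18 [91, 68, 54]
-12 [112, 100, 89]
-6 [119, 108, 97]
0 [182, 175, 160]
6 [227, 224, 208]
12 [162, 152, 139]
18 [115, 98, 88]
24 [156, 89, 32]
30 [155, 90, 32]
```

The ball moved 46.8 mm, so the toggle is on, and the panel is at its home position. Handing in.

```bash
python3 -c "
from cell import order
print(order.finish_job())"
```

```text
the job is handed in; nothing more can be done
None
```

The job is handed in: all six maple blanks are seated (paddle holes towards the handle), the bed is home and the toggle is on by my own measurements; the hand-in returned no verdict.

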